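# Clip the cartons shut and hang up the scoops

### The job

Baking is over, so tidy this end of the worktop: close every opened carton with one of the spring clips from the wooden strip, set squarely over the middle of the carton's top fin and pushed well down onto it, the carton left standing. Hang the three copper scoops by the holes in their handles on the peg rail, one on each peg. Clips that are not needed stay on the strip, and the mug, the jar and the soap bottle stay where they are.

Things in the scene. Friction and masses are not known exactly. Their poses are not given: they have to be found in the camera images.
- strip: Fixed wooden block, 60 x 270 mm and 48 mm high, on which the spring clips are parked. A white plate 5 mm thick and 250 mm long stands along its middle (along the block's y), its top edge 84 mm above the worktop. Origin: centre of the underside; x across the plate, z up.
- clip1: Spring clip, red, like a big clothes-peg, 36 mm wide (y), 74 mm tall, 60 g; parked on the strip's plate, 62 mm from its neighbours. Origin on its pivot pin, y along it, z up, x from lever to lever. Flat jaws 32 mm wide reach from 6 to 30 mm below the pin; two tails spread up in a V, each ending in a black bead (8 mm thick, 32 mm long) 36 mm above the pin; 56 mm over the beads when shut on 5 mm.
- clip2: Spring clip like clip1, but blue. Pinching the beads together along x (5 to 8 N) opens the jaws: at 40 mm over the beads the jaw ends are about 18 mm apart; at most 0.5 rad. Let go, the spring shuts them with about 10 N. A sheet enters up to 5 mm below the pin. The body frame is that of the -x lever, so it tilts by half the opening while pinched.
- clip3: Spring clip like clip1 and clip2, but yellow.
- clip4: Spring clip like clip1 and clip2, but green.
- carton1: Stiff gable-top food carton, orange with a white band, 70 mm (x) by 80 mm (y), about 0.4 kg, loose on the worktop. Body 85 mm high, sloping gable up to 108 mm, then an upright fin 5 mm thick (x) and 80 mm long (y), its top edge at 140 mm. Origin: centre of the underside, below the fin's middle; x across the fin, y along it, z up. May be absent.
- carton2: Stiff gable-top food carton, green with a yellow band, 70 mm (x) by 80 mm (y), about 0.4 kg, loose on the worktop. Body 85 mm high, sloping gable up to 108 mm, then an upright fin 5 mm thick (x) and 80 mm long (y), its top edge at 140 mm. Origin: centre of the underside, below the fin's middle; x across the fin, y along it, z up. May be absent.
- carton3: Stiff gable-top food carton, blue with a white band, 70 mm (x) by 80 mm (y), about 0.4 kg, loose on the worktop. Body 85 mm high, sloping gable up to 108 mm, then an upright fin 5 mm thick (x) and 80 mm long (y), its top edge at 140 mm. Origin: centre of the underside, below the fin's middle; x across the fin, y along it, z up. May be absent.
- carton4: Stiff gable-top food carton, white with a red band, 70 mm (x) by 80 mm (y), about 0.4 kg, loose on the worktop. Body 85 mm high, sloping gable up to 108 mm, then an upright fin 5 mm thick (x) and 80 mm long (y), its top edge at 140 mm. Origin: centre of the underside, below the fin's middle; x across the fin, y along it, z up. May be absent.
- scoop1: Copper scoop standing on its cup, 147 mm tall, 0.14 kg: round cup 68 mm across, 50 mm high; at its +x side an upright flat handle 34 mm wide (y), 6 mm thick, 36 mm from the cup's axis. Near its top a square hole 22 x 22 mm goes through along x, 130 mm up, rim 6 mm. Origin under the cup's centre. Grip the handle across its width at the hole's lower edge.
- scoop1_eye (a point): Centre of the hole in this scoop's handle (axes as the scoop's).
- scoop2: Copper scoop standing on its cup, 147 mm tall, 0.14 kg: round cup 68 mm across, 50 mm high; at its +x side an upright flat handle 34 mm wide (y), 6 mm thick, 36 mm from the cup's axis. Near its top a square hole 22 x 22 mm goes through along x, 130 mm up, rim 6 mm. Origin under the cup's centre. Grip the handle across its width at the hole's lower edge.
- scoop2_eye (a point): Centre of the hole in this scoop's handle (axes as the scoop's).
- scoop3: Copper scoop standing on its cup, 147 mm tall, 0.14 kg: round cup 68 mm across, 50 mm high; at its +x side an upright flat handle 34 mm wide (y), 6 mm thick, 36 mm from the cup's axis. Near its top a square hole 22 x 22 mm goes through along x, 130 mm up, rim 6 mm. Origin under the cup's centre. Grip the handle across its width at the hole's lower edge.
- scoop3_eye (a point): Centre of the hole in this scoop's handle (axes as the scoop's).
- pegrail: Fixed peg rail: a wooden foot, two posts and across their tops a board 14 mm thick, 250 mm long, 36 mm high, its top 203 mm above the worktop; its front face (at x = +30 mm) looks to -x of this frame. Three steel pegs, 9 mm thick, stick out of that face towards -x, 80 mm apart. Origin: on the worktop below the middle peg; z up.
- peg1 (a point): Point on the axis of the +y peg, 30 mm in front of the board and 35 mm behind the peg's tip, 192 mm up (axes as the peg rail's). The peg rises towards its free end at -x: 12 mm in 64 mm, about 11 degrees; a scoop's handle hangs anywhere between board and tip, with the cup on the -x side.
- peg2 (a point): Point on the axis of the middle peg, 30 mm in front of the board and 35 mm behind the peg's tip, 192 mm up (axes as the peg rail's). The peg rises towards its free end at -x: 12 mm in 64 mm, about 11 degrees; a scoop's handle hangs anywhere between board and tip, with the cup on the -x side.
- peg3 (a point): Point on the axis of the -y peg, 30 mm in front of the board and 35 mm behind the peg's tip, 192 mm up (axes as the peg rail's). The peg rises towards its free end at -x: 12 mm in 64 mm, about 11 degrees; a scoop's handle hangs anywhere between board and tip, with the cup on the -x side.
- mug: Blue mug, 80 mm across, 90 mm high; bystander. Origin under its centre.
- jar: Amber glass jar with a white lid, 76 mm across, 110 mm high; bystander. Origin under its centre.
- soap: Orange bottle with a white cap, 60 mm across, 150 mm high; bystander. Origin under its centre.

How it is judged (in metres and radians):
At the end, for the whole second after the job is handed in: Each carton stands upright (7 deg), at rest, a clip gripping its fin (over 3 N), its pin within 25 mm of the fin's middle and at most 16 mm above its top edge. Each peg carries one scoop by its hole, at rest. Each other clip still grips the strip; mug, jar and bottle moved under 30 mm (((x of clip1 in the frame of carton1 between -0.008 and 0.008 m and y of clip1 in the frame of carton1 between -0.025 and 0.025 m and z of clip1 in the frame of carton1 between 0.132 and 0.156 m and contact force between clip1 and carton1 above 3 N) or (x of clip2 in the frame of carton1 between -0.008 and 0.008 m and y of clip2 in the frame of carton1 between -0.025 and 0.025 m and z of clip2 in the frame of carton1 between 0.132 and 0.156 m and contact force between clip2 and carton1 above 3 N) or (x of clip3 in the frame of carton1 between -0.008 and 0.008 m and y of clip3 in the frame of carton1 between -0.025 and 0.025 m and z of clip3 in the frame of carton1 between 0.132 and 0.156 m and contact force between clip3 and carton1 above 3 N) or (x of clip4 in the frame of carton1 between -0.008 and 0.008 m and y of clip4 in the frame of carton1 between -0.025 and 0.025 m and z of clip4 in the frame of carton1 between 0.132 and 0.156 m and contact force between clip4 and carton1 above 3 N)) and ((x of clip1 in the frame of carton2 between -0.008 and 0.008 m and y of clip1 in the frame of carton2 between -0.025 and 0.025 m and z of clip1 in the frame of carton2 between 0.132 and 0.156 m and contact force between clip1 and carton2 above 3 N) or (x of clip2 in the frame of carton2 between -0.008 and 0.008 m and y of clip2 in the frame of carton2 between -0.025 and 0.025 m and z of clip2 in the frame of carton2 between 0.132 and 0.156 m and contact force between clip2 and carton2 above 3 N) or (x of clip3 in the frame of carton2 between -0.008 and 0.008 m and y of clip3 in the frame of carton2 between -0.025 and 0.025 m and z of clip3 in the frame of carton2 between 0.132 and 0.156 m and contact force between clip3 and carton2 above 3 N) or (x of clip4 in the frame of carton2 between -0.008 and 0.008 m and y of clip4 in the frame of carton2 between -0.025 and 0.025 m and z of clip4 in the frame of carton2 between 0.132 and 0.156 m and contact force between clip4 and carton2 above 3 N)) and ((x of clip1 in the frame of carton3 between -0.008 and 0.008 m and y of clip1 in the frame of carton3 between -0.025 and 0.025 m and z of clip1 in the frame of carton3 between 0.132 and 0.156 m and contact force between clip1 and carton3 above 3 N) or (x of clip2 in the frame of carton3 between -0.008 and 0.008 m and y of clip2 in the frame of carton3 between -0.025 and 0.025 m and z of clip2 in the frame of carton3 between 0.132 and 0.156 m and contact force between clip2 and carton3 above 3 N) or (x of clip3 in the frame of carton3 between -0.008 and 0.008 m and y of clip3 in the frame of carton3 between -0.025 and 0.025 m and z of clip3 in the frame of carton3 between 0.132 and 0.156 m and contact force between clip3 and carton3 above 3 N) or (x of clip4 in the frame of carton3 between -0.008 and 0.008 m and y of clip4 in the frame of carton3 between -0.025 and 0.025 m and z of clip4 in the frame of carton3 between 0.132 and 0.156 m and contact force between clip4 and carton3 above 3 N)) and ((x of clip1 in the frame of carton4 between -0.008 and 0.008 m and y of clip1 in the frame of carton4 between -0.025 and 0.025 m and z of clip1 in the frame of carton4 between 0.132 and 0.156 m and contact force between clip1 and carton4 above 3 N) or (x of clip2 in the frame of carton4 between -0.008 and 0.008 m and y of clip2 in the frame of carton4 between -0.025 and 0.025 m and z of clip2 in the frame of carton4 between 0.132 and 0.156 m and contact force between clip2 and carton4 above 3 N) or (x of clip3 in the frame of carton4 between -0.008 and 0.008 m and y of clip3 in the frame of carton4 between -0.025 and 0.025 m and z of clip3 in the frame of carton4 between 0.132 and 0.156 m and contact force between clip3 and carton4 above 3 N) or (x of clip4 in the frame of carton4 between -0.008 and 0.008 m and y of clip4 in the frame of carton4 between -0.025 and 0.025 m and z of clip4 in the frame of carton4 between 0.132 and 0.156 m and contact force between clip4 and carton4 above 3 N)) and angle between each of carton1, carton2, carton3, carton4's own z axis and vertical below 0.12 rad and linear speed of each of carton1, carton2, carton3, carton4 below 0.03 m/s and ((x of scoop1_eye in the frame of peg1 between -0.032 and 0.028 m and y of scoop1_eye in the frame of peg1 between -0.012 and 0.012 m and z of scoop1_eye in the frame of peg1 between -0.022 and 0.006 m and contact force between scoop1 and pegrail above 0.3 N and linear speed of scoop1 below 0.08 m/s) or (x of scoop2_eye in the frame of peg1 between -0.032 and 0.028 m and y of scoop2_eye in the frame of peg1 between -0.012 and 0.012 m and z of scoop2_eye in the frame of peg1 between -0.022 and 0.006 m and contact force between scoop2 and pegrail above 0.3 N and linear speed of scoop2 below 0.08 m/s) or (x of scoop3_eye in the frame of peg1 between -0.032 and 0.028 m and y of scoop3_eye in the frame of peg1 between -0.012 and 0.012 m and z of scoop3_eye in the frame of peg1 between -0.022 and 0.006 m and contact force between scoop3 and pegrail above 0.3 N and linear speed of scoop3 below 0.08 m/s)) and ((x of scoop1_eye in the frame of peg2 between -0.032 and 0.028 m and y of scoop1_eye in the frame of peg2 between -0.012 and 0.012 m and z of scoop1_eye in the frame of peg2 between -0.022 and 0.006 m and contact force between scoop1 and pegrail above 0.3 N and linear speed of scoop1 below 0.08 m/s) or (x of scoop2_eye in the frame of peg2 between -0.032 and 0.028 m and y of scoop2_eye in the frame of peg2 between -0.012 and 0.012 m and z of scoop2_eye in the frame of peg2 between -0.022 and 0.006 m and contact force between scoop2 and pegrail above 0.3 N and linear speed of scoop2 below 0.08 m/s) or (x of scoop3_eye in the frame of peg2 between -0.032 and 0.028 m and y of scoop3_eye in the frame of peg2 between -0.012 and 0.012 m and z of scoop3_eye in the frame of peg2 between -0.022 and 0.006 m and contact force between scoop3 and pegrail above 0.3 N and linear speed of scoop3 below 0.08 m/s)) and ((x of scoop1_eye in the frame of peg3 between -0.032 and 0.028 m and y of scoop1_eye in the frame of peg3 between -0.012 and 0.012 m and z of scoop1_eye in the frame of peg3 between -0.022 and 0.006 m and contact force between scoop1 and pegrail above 0.3 N and linear speed of scoop1 below 0.08 m/s) or (x of scoop2_eye in the frame of peg3 between -0.032 and 0.028 m and y of scoop2_eye in the frame of peg3 between -0.012 and 0.012 m and z of scoop2_eye in the frame of peg3 between -0.022 and 0.006 m and contact force between scoop2 and pegrail above 0.3 N and linear speed of scoop2 below 0.08 m/s) or (x of scoop3_eye in the frame of peg3 between -0.032 and 0.028 m and y of scoop3_eye in the frame of peg3 between -0.012 and 0.012 m and z of scoop3_eye in the frame of peg3 between -0.022 and 0.006 m and contact force between scoop3 and pegrail above 0.3 N and linear speed of scoop3 below 0.08 m/s)) and (contact force between clip1 and strip above 3 N or (x of clip1 in the frame of carton1 between -0.008 and 0.008 m and y of clip1 in the frame of carton1 between -0.025 and 0.025 m and z of clip1 in the frame of carton1 between 0.132 and 0.156 m and contact force between clip1 and carton1 above 3 N) or (x of clip1 in the frame of carton2 between -0.008 and 0.008 m and y of clip1 in the frame of carton2 between -0.025 and 0.025 m and z of clip1 in the frame of carton2 between 0.132 and 0.156 m and contact force between clip1 and carton2 above 3 N) or (x of clip1 in the frame of carton3 between -0.008 and 0.008 m and y of clip1 in the frame of carton3 between -0.025 and 0.025 m and z of clip1 in the frame of carton3 between 0.132 and 0.156 m and contact force between clip1 and carton3 above 3 N) or (x of clip1 in the frame of carton4 between -0.008 and 0.008 m and y of clip1 in the frame of carton4 between -0.025 and 0.025 m and z of clip1 in the frame of carton4 between 0.132 and 0.156 m and contact force between clip1 and carton4 above 3 N)) and (contact force between clip2 and strip above 3 N or (x of clip2 in the frame of carton1 between -0.008 and 0.008 m and y of clip2 in the frame of carton1 between -0.025 and 0.025 m and z of clip2 in the frame of carton1 between 0.132 and 0.156 m and contact force between clip2 and carton1 above 3 N) or (x of clip2 in the frame of carton2 between -0.008 and 0.008 m and y of clip2 in the frame of carton2 between -0.025 and 0.025 m and z of clip2 in the frame of carton2 between 0.132 and 0.156 m and contact force between clip2 and carton2 above 3 N) or (x of clip2 in the frame of carton3 between -0.008 and 0.008 m and y of clip2 in the frame of carton3 between -0.025 and 0.025 m and z of clip2 in the frame of carton3 between 0.132 and 0.156 m and contact force between clip2 and carton3 above 3 N) or (x of clip2 in the frame of carton4 between -0.008 and 0.008 m and y of clip2 in the frame of carton4 between -0.025 and 0.025 m and z of clip2 in the frame of carton4 between 0.132 and 0.156 m and contact force between clip2 and carton4 above 3 N)) and (contact force between clip3 and strip above 3 N or (x of clip3 in the frame of carton1 between -0.008 and 0.008 m and y of clip3 in the frame of carton1 between -0.025 and 0.025 m and z of clip3 in the frame of carton1 between 0.132 and 0.156 m and contact force between clip3 and carton1 above 3 N) or (x of clip3 in the frame of carton2 between -0.008 and 0.008 m and y of clip3 in the frame of carton2 between -0.025 and 0.025 m and z of clip3 in the frame of carton2 between 0.132 and 0.156 m and contact force between clip3 and carton2 above 3 N) or (x of clip3 in the frame of carton3 between -0.008 and 0.008 m and y of clip3 in the frame of carton3 between -0.025 and 0.025 m and z of clip3 in the frame of carton3 between 0.132 and 0.156 m and contact force between clip3 and carton3 above 3 N) or (x of clip3 in the frame of carton4 between -0.008 and 0.008 m and y of clip3 in the frame of carton4 between -0.025 and 0.025 m and z of clip3 in the frame of carton4 between 0.132 and 0.156 m and contact force between clip3 and carton4 above 3 N)) and (contact force between clip4 and strip above 3 N or (x of clip4 in the frame of carton1 between -0.008 and 0.008 m and y of clip4 in the frame of carton1 between -0.025 and 0.025 m and z of clip4 in the frame of carton1 between 0.132 and 0.156 m and contact force between clip4 and carton1 above 3 N) or (x of clip4 in the frame of carton2 between -0.008 and 0.008 m and y of clip4 in the frame of carton2 between -0.025 and 0.025 m and z of clip4 in the frame of carton2 between 0.132 and 0.156 m and contact force between clip4 and carton2 above 3 N) or (x of clip4 in the frame of carton3 between -0.008 and 0.008 m and y of clip4 in the frame of carton3 between -0.025 and 0.025 m and z of clip4 in the frame of carton3 between 0.132 and 0.156 m and contact force between clip4 and carton3 above 3 N) or (x of clip4 in the frame of carton4 between -0.008 and 0.008 m and y of clip4 in the frame of carton4 between -0.025 and 0.025 m and z of clip4 in the frame of carton4 between 0.132 and 0.156 m and contact force between clip4 and carton4 above 3 N)) and angle between each of mug, jar, soap's own z axis and vertical below 0.3 rad); the robot touches nothing.
It fails at once if the mug is pushed away by more than 30 mm (distance of mug from where it was at the start of the episode above 0.03 m).
It fails at once if the jar is pushed away by more than 30 mm (distance of jar from where it was at the start of the episode above 0.03 m).
It fails at once if the soap bottle is pushed away by more than 30 mm (distance of soap from where it was at the start of the episode above 0.03 m).
Of carton1, carton2, carton3, carton4 only 3 to 4 are there at a start; the rules pass over those that are not, and their reading is None.
At some moment in a run one of carton1, carton2, carton3, carton4 may be knocked a few centimetres aside while the robot is not near it.
It also fails if it takes over 208 s, if anything falls off the work surface, if the arm or the gripper's body presses on something with over 40 N, if the wrist force passes 120 N, or if a joint passes its speed limit or range.

### The arm

A 6-joint arm with a two-finger parallel gripper is mounted at the origin on the work surface. World frame = base frame: x ahead of the robot, y to its left, z up, the work surface at z = 0. Lengths are in m, angles in degrees, forces in N, time in s.
With the tool pointing down it reaches from about 0.25 to 0.725 m from the base axis. Payload 9.7 kg.
Tool frame: the origin (TCP) lies on the centre line of the jaws, within the pads' length; the fingertips stand tip_extent ahead of it and the grasp point (between the pads) lies 3 mm ahead of it (tip_extent is the distance from the TCP to the fingertips, in m); z points along the fingers, y is the line along which they close (so a half turn about z gives the same grasp; the last joint's range is limited). The gripper opens to 85 mm and grips with 20 to 120 N. Pads are 22 mm wide; open, the fingers measure 114 mm over their backs; the gripper's body (76 mm by 85 mm) begins 54 mm behind the grasp point. The pads swing forward as they close: fully open they stand 13 mm farther back than shut.
Start: joints at [-70.359, 4.979, 10.078, 95.1, 0, 90], TCP at [0.185, -0.518, 0.253] pointing down, gripper open.
Joint ranges: [-179.16, 179.16], [-48.56, 103.87], [-65.8, 70.77], [-126.05, 130.52], [-82.76, 87.17], [-180, 180]. Speed limits (degrees/s): [127.2, 127.2, 147.25, 180, 180, 180].

### API

Orientations are given as [roll, pitch, yaw] about the fixed x, y, z axes, in that order (R = Rz(yaw) Ry(pitch) Rx(roll)).
In Python, from workcell import * gives the robot as it stands.
- The arm moves only by the tool servo_tool, never from a script. Its argument "rows" is a list of rows, each an object with "offset": the shift along the tool's x, y, z as a fraction of full scale, a list of three; "yaw": the turn about the tool's z as a fraction of full scale; "claw": the closure, from 0 (fully open) to 1 (shut). A call has 1 to 12 rows; each row is the pose to reach, as a shift and turn from the pose commanded when the call began, along the tool's axes at that moment, turning the shorter way round; what a row does not reach only later rows make up. Full scale, the value 1, is 0.1 m for a shift and pi rad for a turn. A row lasts 1/8 s, in which the tool goes at most 62.5 mm and 10.7 degrees, less where a joint would pass 70% of its speed; a pose out of reach is approached as far as the arm can. A call with a number of a shift or a turn outside -1 to 1 is refused whole. A call with a gripper value outside its range is refused whole. The fingers move at their own pace and stop on an object; "squeeze" is the grip in N (left out, the last holds). Time passes only in rows, so rows that repeat a pose let the fingers close. It gives the time, the measured TCP pose, the force, the opening and the grip force at its end, in the units of the state.
- get_obs(): the state, without advancing time (a new reading comes with each control period).
- camera(name): name is "scene" or "top" or "wrist"; returns (picture, depth): 384x512x3 uint8, red, green, blue; 384x512 float32, m along the optical axis (not along the pixel's ray), 0 where there is no reading.
- camera_info(name): a dict with "fx", "fy", "cx", "cy" (pixels), "dist" ([k1, k2, p1, p2, k3] as OpenCV has them; the pictures are not rectified), "cam_to_world" (4x4, takes a point from camera to world coordinates); the wrist camera has in their place "hand_eye" (4x4, takes a point from camera to tool coordinates, whose origin is the TCP and whose axes are the flange's). Camera axes: x right, y up, looking along -z (the intrinsics and any distortion apply to the point x, -y, -z); pixel columns grow to the right and rows downward; lengths in m; the calibration is good to about 2 mm. A picture is of the moment at which its call begins: read the wrist's pose just before it. camera_info takes no time and is no camera call.
- job_done(): hands the job in; it is judged then, once.
The state is a dict: "time": time; "q": joint angles; "qd": joint speeds; "joint_efforts": joint torques, N m; "ee_pos": TCP position; "tcp_rot": TCP orientation; "wrist_force": force on the tool from outside, world axes, zero at the start; "torque": the same for the moment, N m; "opening": finger opening in m; "grasp_force": force on a finger pad.
Only numpy, scipy, OpenCV 4.12 (cv2) and the standard library are available. Lean on these libraries where they do the work, as an engineer would, in place of code of your own. Each camera call takes 0.05 s, during which the arm holds its last target. There are 200 camera calls.

## Working session

There is one attempt and no reset: what is moved stays moved. The work goes in short steps, Python scripts to look and compute and a tool call to move; the robot and the scene stay as the last step left them, time stands still between calls to the robot, and variables do not carry over. Pictures are saved under pics/ and viewed, at most 14 in all, crops included, and the job is handed in when it is done.

Besides the shell and the picture viewer there is one more tool, called after ">>>" as name(argument=value, ...) on one line, values as JSON. servo_tool: Moves the arm, as the interface text tells. Its arguments: {"type":"object","properties":{"rows":{"type":"array"},"squeeze":{"type":"number"}},"required":["rows"]}

```bash
ls; mkdir -p pics; cat > h.py <<'E'
from workcell import *
import numpy as np, cv2
from scipy.spatial.transform import Rotation as R
def grab(n):
    o=get_obs(); im,d=camera(n); i=camera_info(n)
    if n=='wrist':
        T=np.eye(4);T[:3,:3]=R.from_euler('xyz',o['tcp_rot'],degrees=True).as_matrix();T[:3,3]=o['ee_pos'];M=T@np.array(i['hand_eye'])
    else: M=np.array(i['cam_to_world'])
    return im,d,i,M
def rays(px,i,M):
    K=np.array([[i['fx'],0,i['cx']],[0,i['fy'],i['cy']],[0,0,1]])
    u=cv2.undistortPoints(np.array(px,float).reshape(-1,1,2),K,np.array(i['dist'],float)).reshape(-1,2)
    return np.c_[u[:,0],-u[:,1],-np.ones(len(u))]
def cloud(d,i,M):
    h,w=d.shape;yy,xx=np.mgrid[:h,:w]
    r=rays(np.c_[xx.ravel(),yy.ravel()],i,M)*d.reshape(-1,1)
    return (r@M[:3,:3].T+M[:3,3]).reshape(h,w,3)
def plane(px,i,M,z):
    r=rays(px,i,M)@M[:3,:3].T; return M[:3,3]+r*((z-M[2,3])/r[:,2:])
E
python3 - <<'E'
from h import *
print(get_obs())
for n in ('scene','top','wrist'):
    im,d,i,M=grab(n); cv2.imwrite(f'pics/{n}0.png',im[...,::-1]); np.savez(f'{n}0.npz',im=im,d=d,M=M); print(n,i['fx'],i['cx'],i['cy'],i['dist'],np.round(M,3).tolist(),(d>0).mean())
print(camera_info('wrist')['hand_eye'])
E
```

```text
pics
{'time': 0.0, 'q': array([-7.03586788e+01,  5.01363306e+00,  1.00336021e+01,  9.50994621e+01,
        4.61219509e-04,  8.99983632e+01]), 'qd': array([-0.04623872,  0.07092344, -0.04143475, -0.01196709, -0.05255296,
        0.01421213]), 'joint_efforts': array([ 8.29573437e-04, -5.20387745e+01,  4.64798069e+01,  1.62384025e-02,
        3.29591740e-05,  1.49703226e-05]), 'ee_pos': array([ 0.18480668, -0.51780912,  0.25255111]), 'tcp_rot': array([-1.79920507e+02, -4.63490011e-04,  1.96429574e+01]), 'wrist_force': array([ 0.59643427, -0.02506897,  0.50793555]), 'torque': array([-0.05781816, -0.00408234,  0.03021154]), 'grasp_force': 0.0, 'opening': 0.08542383636414967}
scene 490.9151056161105 258.6918771839002 188.67793586247467 [-0.02696417  0.          0.          0.          0.        ] [[0.34, -0.631, 0.697, 1.592], [0.94, 0.215, -0.264, -0.348], [0.017, 0.745, 0.667, 1.094], [0.0, 0.0, 0.0, 1.0]] 0.9963022867838541
top 464.44397277554083 253.58899476058005 190.0061336313813 [-0.02577161  0.          0.          0.          0.        ] [[0.012, 0.994, -0.105, 0.453], [-1.0, 0.009, -0.021, 0.008], [-0.02, 0.105, 0.994, 1.381], [0.0, 0.0, 0.0, 1.0]] 0.9960072835286459
wrist 306.4281407125722 253.33944364524586 190.3240248092673 [-0.06359443  0.          0.          0.          0.        ] [[0.335, 0.91, 0.245, 0.247], [-0.942, 0.324, 0.086, -0.496], [-0.001, -0.259, 0.966, 0.373], [0.0, 0.0, 0.0, 1.0]] 0.9959767659505209
[[-1.22815640e-03  9.65862960e-01  2.59050640e-01  6.60981818e-02]
 [ 9.99999218e-01  1.12462722e-03  5.47845235e-04  2.99369264e-04]
 [ 2.37808018e-04  2.59051110e-01 -9.65863585e-01 -1.20011470e-01]
 [ 0.00000000e+00  0.00000000e+00  0.00000000e+00  1.00000000e+00]]
```

View pics/top0.png

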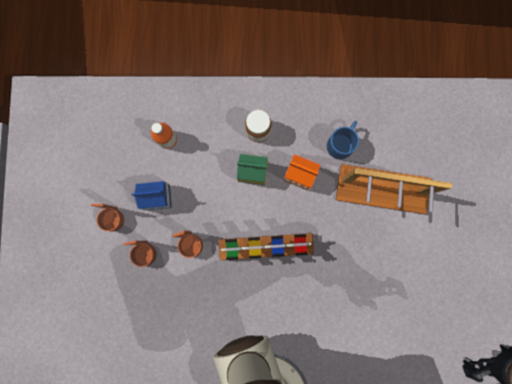

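View pics/scene0.png

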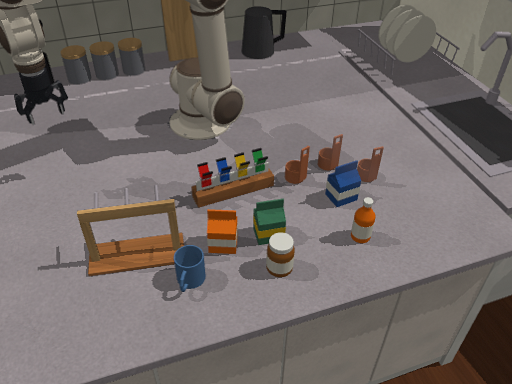

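The top view shows three cartons: blue at (152,195), green at (252,168) and orange at (303,172). The three scoops are at (108,218), (143,254) and (190,244), the strip at (266,246) with clips green, yellow, blue, red from left to right, and the rail at (385,190). The scene view agrees, and there is no white carton. Next I'll measure their poses.

```bash
python3 - <<'E'
from h import *
import workcell; print([k for k in dir(workcell) if k[0]!='_'], getattr(workcell,'tip_extent',None))
P=[];C=[];S=[]
for k,n in enumerate(('scene','top')):
    z=np.load(f'{n}0.npz'); p=cloud(z['d'],camera_info(n),z['M']); 
    P.append(p.reshape(-1,3));C.append(z['im'].reshape(-1,3));S.append(np.full(p.shape[0]*p.shape[1],k))
P=np.concatenate(P);C=np.concatenate(C);S=np.concatenate(S);hsv=cv2.cvtColor(C[None],cv2.COLOR_RGB2HSV)[0].astype(int)
tab=(abs(P[:,0]-.45)<.2)&(abs(P[:,1])<.2)
for k in(0,1):
    m=(S==k)&tab&(hsv[:,1]<60); print('table z',k,np.percentile(P[m,2],[20,50,80]))
np.savez('c0.npz',P=P,hsv=hsv,S=S)
def pca(Q):
    c=Q[:,:2].mean(0);u,s,v=np.linalg.svd(Q[:,:2]-c,full_matrices=False);a=np.degrees(np.arctan2(v[0,1],v[0,0]))%180
    t=(Q[:,:2]-c)@v[0]; w=(Q[:,:2]-c)@v[1]
    return c.round(4),round(a,1),'len',np.ptp(np.percentile(t,[1,99])).round(3),'mid',(c+v[0]*np.percentile(t,[1,99]).mean()).round(4),'w',np.percentile(w,[5,95]).round(4),len(Q)
# blobs above heights in workspace
box=(P[:,0]>.25)&(P[:,0]<.85)&(abs(P[:,1])<.6)
def blobs(zl,zh,k):
    m=box&(P[:,2]>zl)&(P[:,2]<zh)&(S==k); Q=P[m];H=hsv[m]
    g=np.zeros((640,1240),np.uint8); ix=((Q[:,0]-.24)*1000).astype(int);iy=((Q[:,1]+.61)*1000).astype(int); g[ix,iy]=1
    g=cv2.dilate(g,np.ones((9,9)));n,l,_,_=cv2.connectedComponentsWithStats(g)
    lab=l[ix,iy]
    for j in range(1,n):
        s=lab==j
        if s.sum()>8: print(k,zl,np.median(H[s],0),*pca(Q[s]))
for k in(0,1):
    blobs(.115,.137,k);blobs(.138,.21,k)
E
```

```text
['PlanningError', 'camera', 'camera_info', 'get_obs', 'job_done', 'tip_extent'] 0.022
table z 0 [-0.00205074  0.00024233  0.00302762]
table z 1 [-0.00147348  0.00106299  0.00386263]
0 0.115 [ 67. 164. 103.] [0.4046 0.091 ] 93.6 len 0.032 mid [0.4045 0.092 ] w [-0.0068  0.0056] 56
0 0.115 [ 24. 214. 151.] [0.4102 0.0285] 97.6 len 0.032 mid [0.4101 0.029 ] w [-0.0064  0.0053] 59
0 0.115 [  1.  181.5 103. ] [ 0.4183 -0.0943] 95.0 len 0.032 mid [ 0.4183 -0.0946] w [-0.0057  0.007 ] 60
0 0.115 [109.  193.  120.5] [ 0.4146 -0.0331] 98.4 len 0.033 mid [ 0.4145 -0.0322] w [-0.0061  0.0055] 64
0 0.115 [  8. 111. 104.] [0.4409 0.363 ] 101.7 len 0.036 mid [0.4409 0.3631] w [-0.0047  0.0056] 39
0 0.115 [66. 72. 38.] [0.4492 0.0939] 92.5 len 0.032 mid [0.4492 0.0942] w [-0.005   0.0062] 32
0 0.115 [ 22. 121.  41.] [0.4554 0.0321] 98.1 len 0.033 mid [0.4554 0.0321] w [-0.0044  0.0065] 29
0 0.115 [109.  102.5  36.5] [ 0.4586 -0.0295] 91.0 len 0.031 mid [ 0.4586 -0.0294] w [-0.0048  0.006 ] 32
0 0.115 [  1. 113.  43.] [ 0.4641 -0.0921] 92.5 len 0.032 mid [ 0.464  -0.0912] w [-0.0037  0.0058] 35
0 0.
[... 3655 characters left out ...]
 [  9. 134. 180.] [0.4665 0.2332] 112.0 len 0.033 mid [0.4662 0.2338] w [-0.0028  0.0026] 31
1 0.138 [ 18. 135. 170.] [ 0.5991 -0.3436] 81.1 len 0.246 mid [ 0.5991 -0.3435] w [-0.0475  0.0175] 1043
1 0.138 [  9.  137.  178.5] [0.5412 0.455 ] 90.0 len 0.033 mid [0.5412 0.455 ] w [-0.0028  0.0027] 38
1 0.138 [110. 170. 133.] [0.5735 0.3209] 95.8 len 0.076 mid [0.5731 0.3256] w [-0.0024  0.0025] 47
1 0.138 [ 11.5 224.5 207.5] [ 0.6437 -0.1015] 67.5 len 0.077 mid [ 0.6444 -0.0999] w [-0.0025  0.0025] 50
1 0.138 [ 73. 113. 102.] [0.6518 0.0418] 83.6 len 0.078 mid [0.6518 0.0417] w [-0.0022  0.0025] 52
1 0.138 [ 40.   9. 229.] [0.7492 0.3008] 36.7 len 0.027 mid [0.7499 0.3013] w [-0.011  0.011] 92
```

```bash
cat >> h.py <<'E'
def go(x,y,z,yaw,o=None):
    "print deltas in tool axes (units of 0.1 m, pi) from present pose, assuming tool down"
    o=o or get_obs(); p=o['ee_pos'];a=o['tcp_rot'][2]; Rm=R.from_euler('xyz',o['tcp_rot'],degrees=True).as_matrix()
    d=Rm.T@(np.array([x,y,z])-p); t=-((yaw-a+180)%360-180)
    print('pose',p.round(4),o['tcp_rot'].round(1),'offset',(d*10).round(3).tolist(),'yaw',round(t/180,3))
E
python3 - <<'E'
from h import *
z=np.load('c0.npz');P,h,S=z['P'],z['hsv'],z['S']
def near(c,r,zl,zh,k=None):
    m=(np.hypot(P[:,0]-c[0],P[:,1]-c[1])<r)&(P[:,2]>zl)&(P[:,2]<zh)
    if k is not None: m&=S==k
    return P[m]
for n,c in dict(g=(.427,.0935),y=(.432,.031),b=(.4365,-.0307),r=(.4412,-.0927)).items():
    print(n,[near(c,.03,.1,.16,k)[:,2].max().round(4) for k in (0,1)],[np.percentile(near(c,.03,.1,.16,k)[:,2],95).round(4) for k in (0,1)])
for n,c in dict(A=(.466,.233),B=(.4405,.364),C=(.541,.456)).items():
    for k in(0,1):
        q=near(c,.11,.043,.056,k);t=near(c,.03,.13,.17,k)
        print(n,k,'rim',q[:,:2].mean(0).round(3),np.ptp(q[:,:2],axis=0).round(3),'top',np.percentile(t[:,2],95).round(4), 'handlecentre', t[:,:2].mean(0).round(4))
# rail
e=np.array([np.cos(np.radians(-8.2)),np.sin(np.radians(-8.2))]);f=np.array([-e[1],e[0]])
for k in(0,1):
    q=near((.6,-.345),.16,.197,.215,k);u=(q[:,:2]-[.565,-.341]);a=u@e;b=u@f
    s=a>.015; A=np.linalg.lstsq(np.c_[b[s],np.ones(s.sum())],a[s],rcond=None)[0]
    print('board',k,'tilt deg',np.degrees(np.arctan(A[0])).round(2),'a',np.percentile(a[s],[3,50,97]).round(4),'b',np.percentile(b[s],[1,99]).round(4),'z',np.median(q[s,2]).round(4))
    q=near((.56,-.341),.16,.165,.215,k);u=(q[:,:2]-[.565,-.341]);a=u@e;b=u@f;s=(a<.01)
    for b0 in(-.08,0,.08):
        w=s&(abs(b-b0)<.02)
        print(' peg',b0,'b',np.median(b[w]).round(4),'a',np.percentile(a[w],[2,98]).round(4),'z at tip',np.median(q[w,2][a[w]<np.percentile(a[w],15)]).round(4))
go(.4412,-.0927,.25,94.4)
E
```

```text
g [np.float64(0.1359), np.float64(0.1416)] [np.float64(0.1316), np.float64(0.1346)]
y [np.float64(0.1338), np.float64(0.1379)] [np.float64(0.1322), np.float64(0.1338)]
b [np.float64(0.1338), np.float64(0.1362)] [np.float64(0.1316), np.float64(0.1336)]
r [np.float64(0.1335), np.float64(0.1364)] [np.float64(0.1314), np.float64(0.134)]
A 0 rim [0.445 0.223] [0.163 0.214] top 0.1486 handlecentre [0.4656 0.2328]
A 1 rim [0.443 0.218] [0.163 0.212] top 0.1523 handlecentre [0.4662 0.2334]
B 0 rim [0.443 0.383] [0.153 0.146] top 0.1501 handlecentre [0.4408 0.3631]
B 1 rim [0.434 0.38 ] [0.166 0.143] top 0.1518 handlecentre [0.4407 0.3632]
C 0 rim [0.516 0.443] [0.137 0.117] top 0.1484 handlecentre [0.5407 0.4572]
C 1 rim [0.506 0.458] [0.067 0.064] top 0.1513 handlecentre [0.5411 0.4547]
board 0 tilt deg 0.11 a [0.0397 0.0493 0.0559] b [-0.1202  0.1211] z 0.2016
 peg -0.08 b -0.0773 a [-0.0231  0.0093] z at tip 0.2018
 peg 0 b 0.0011 a [-0.027   0.0074] z at tip 0.1977
 peg 0.08 b 0.0806 a [-0.0267  0.0098] z at tip 0.1982
board 1 tilt deg 0.25 a [0.039  0.0455 0.0528] b [-0.1207  0.1232] z 0.2036
 peg -0.08 b -0.0766 a [-0.0262  0.0094] z at tip 0.2015
 peg 0 b 0.0011 a [-0.0254  0.0087] z at tip 0.2023
 peg 0.08 b 0.0809 a [-0.0247  0.0091] z at tip 0.2009
pose [ 0.1848 -0.5178  0.2527] [-179.9    0.    19.6] offset [3.844, -3.142, 0.031] yaw -0.415
```

>>> servo_tool(rows=[{"offset": [0.48,-0.39,0],"yaw": 0,"claw": 0.15},{"offset": [0.96,-0.785,0],"yaw": 0,"claw": 0.15},{"offset": [0.96,-0.785,0],"yaw": 0,"claw": 0.15}], squeeze=20)

```text
time: 0.52
ee_pos: [0.2504, -0.4093, 0.2538]
tcp_rot: [180.0, -0.0, 19.9]
wrist_force: [-0.2, -1.4, -0.1]
opening: 0.0727
grasp_force: 0.0
```

>>> servo_tool(rows=[{"offset": [0.48,-0.39,0],"yaw": 0,"claw": 0.15},{"offset": [0.96,-0.785,0],"yaw": 0,"claw": 0.15},{"offset": [0.96,-0.785,0],"yaw": 0,"claw": 0.15}])

```text
time: 0.9
ee_pos: [0.3143, -0.3036, 0.2535]
tcp_rot: [180.0, -0.0, 19.9]
wrist_force: [0.3, 0.1, 0.5]
opening: 0.0723
grasp_force: 0.0
```

>>> servo_tool(rows=[{"offset": [0.48,-0.39,0],"yaw": 0,"claw": 0.15},{"offset": [0.96,-0.785,0],"yaw": 0,"claw": 0.15},{"offset": [0.96,-0.785,0],"yaw": 0,"claw": 0.15}])

```text
time: 1.27
ee_pos: [0.3784, -0.1977, 0.2531]
tcp_rot: [-180.0, 0.0, 19.9]
wrist_force: [0.0, 0.3, -0.5]
opening: 0.0722
grasp_force: 0.0
```

>>> servo_tool(rows=[{"offset": [0.48,-0.39,0],"yaw": -0.05,"claw": 0.15},{"offset": [0.96,-0.785,0],"yaw": -0.1,"claw": 0.15},{"offset": [0.96,-0.785,0],"yaw": -0.16,"claw": 0.15},{"offset": [0.96,-0.785,0],"yaw": -0.22,"claw": 0.15},{"offset": [0.96,-0.785,0],"yaw": -0.28,"claw": 0.15},{"offset": [0.96,-0.785,0],"yaw": -0.34,"claw": 0.15},{"offset": [0.96,-0.785,0],"yaw": -0.39,"claw": 0.15},{"offset": [0.96,-0.785,0],"yaw": -0.415,"claw": 0.15},{"offset": [0.96,-0.785,0],"yaw": -0.415,"claw": 0.15}])

```text
time: 2.4
ee_pos: [0.441, -0.0949, 0.2531]
tcp_rot: [-180.0, 0.0, 94.2]
wrist_force: [-0.5, -0.2, 0.8]
opening: 0.0726
grasp_force: 0.0
```

```bash
python3 - <<'E'
from h import *
o=get_obs();print(o['time'],o['opening'],o['q'])
go(.4412,-.0927,.1245,94.4)
im,d,i,M=grab('wrist');cv2.imwrite('pics/w1.png',im[...,::-1])
P=cloud(d,i,M).reshape(-1,3)
m=(P[:,2]>.12)&(P[:,2]<.15);Q=P[m];ez=np.array([.997,.0767])
for n,c in dict(b=(.4365,-.0307),r=(.4412,-.0927)).items():
    q=Q[np.hypot(Q[:,0]-c[0],Q[:,1]-c[1])<.036]
    if len(q)<20: continue
    u=(q[:,:2]-c)@ez; print(n,len(q),'centre x-side',q[u<0].mean(0).round(4),q[u>0].mean(0).round(4),'ztop',np.percentile(q[:,2],90).round(4),'ext',np.percentile(u,[2,98]).round(4))
E
```

```text
2.4 0.07258674416393227 [-1.21346889e+01 -8.46931972e+00 -3.05889682e+00  9.54268818e+01
 -2.40253077e-02  7.36777522e+01]
pose [ 0.441  -0.0949  0.2531] [-180.     0.    94.2] offset [0.023, 0.004, 1.286] yaw -0.001
b 1052 centre x-side [ 0.4118 -0.0323  0.128 ] [ 0.4578 -0.0291  0.1281] ztop 0.1307 ext [-0.0293  0.0258]
r 928 centre x-side [ 0.4167 -0.0936  0.1279] [ 0.4625 -0.0899  0.128 ] ztop 0.1307 ext [-0.029   0.0259]
```

>>> servo_tool(rows=[{"offset": [0.03,-0.01,0.5],"yaw": 0,"claw": 0.15},{"offset": [0.03,-0.01,0.9],"yaw": 0,"claw": 0.15},{"offset": [0.03,-0.01,1.0],"yaw": 0,"claw": 0.15}])

```text
time: 2.82
ee_pos: [0.4386, -0.0907, 0.1511]
tcp_rot: [-179.8, -0.0, 94.2]
wrist_force: [1.0, -0.3, 0.5]
opening: 0.0727
grasp_force: 0.0
```

>>> servo_tool(rows=[{"offset": [0,0,0.15],"yaw": 0,"claw": 0.15},{"offset": [0,0,0.3],"yaw": 0,"claw": 0.15},{"offset": [0,0,0.3],"yaw": 0,"claw": 0.15},{"offset": [0,0,0.3],"yaw": 0,"claw": 0.35},{"offset": [0,0,0.3],"yaw": 0,"claw": 0.56},{"offset": [0,0,0.3],"yaw": 0,"claw": 0.56},{"offset": [0,0,0.3],"yaw": 0,"claw": 0.56},{"offset": [0,0,0.3],"yaw": 0,"claw": 0.56}])

```text
time: 3.82
ee_pos: [0.4422, -0.0905, 0.127]
tcp_rot: [179.6, 0.1, 94.4]
wrist_force: [1.7, 1.2, 17.1]
opening: 0.0381
grasp_force: 10.4
```

```bash
python3 - <<'E'
from h import *
o=get_obs();print(o['time'],o['opening'],o['grasp_force'],o['wrist_force'])
im,d,i,M=grab('wrist');cv2.imwrite('pics/w2.png',im[...,::-1])
im,d,i,M=grab('scene');cv2.imwrite('pics/s2.png',cv2.resize(im[120:230,150:300,::-1],None,fx=4,fy=4))
E
```

```text
3.825 0.03806775016568064 10.434776097536087 [ 1.70004426  1.21384141 17.08737909]
```

View pics/w2.png

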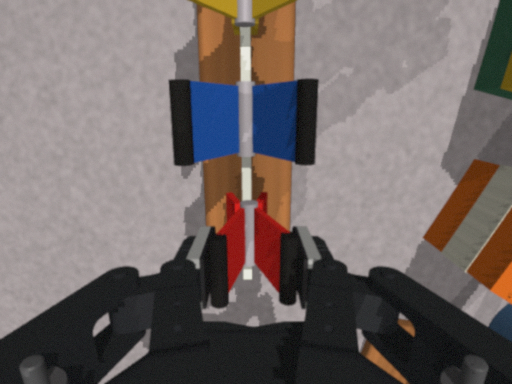

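The picture shows the red clip pinched between the pads at about (250,260), with its jaws open around the white plate. I'll lift it and carry it to the orange carton.

>>> servo_tool(rows=[{"offset": [0,0,-0.25],"yaw": 0,"claw": 0.56},{"offset": [0,0,-0.6],"yaw": 0,"claw": 0.56},{"offset": [0,0.1,-1.0],"yaw": 0,"claw": 0.56},{"offset": [0,0.5,-1.0],"yaw": 0,"claw": 0.56},{"offset": [0,0.9,-1.0],"yaw": 0,"claw": 0.56},{"offset": [0,1.0,-1.0],"yaw": 0,"claw": 0.56}])

```text
time: 4.68
ee_pos: [0.541, -0.0825, 0.2229]
tcp_rot: [-180.0, -0.0, 94.4]
wrist_force: [0.0, -0.4, -1.7]
opening: 0.0377
grasp_force: 6.1
```

>>> servo_tool(rows=[{"offset": [0,0.4,-0.1],"yaw": 0.05,"claw": 0.56},{"offset": [-0.15,0.8,-0.1],"yaw": 0.1,"claw": 0.56},{"offset": [-0.2,0.9,-0.1],"yaw": 0.149,"claw": 0.56},{"offset": [-0.2,0.9,-0.1],"yaw": 0.149,"claw": 0.56}])

```text
time: 5.18
ee_pos: [0.6307, -0.0961, 0.2329]
tcp_rot: [-179.9, 0.0, 67.6]
wrist_force: [-0.2, -0.7, -0.4]
opening: 0.0378
grasp_force: 6.1
```

```bash
cat >> h.py <<'E'
def fins(P,H):
    "fin mid + direction of each carton from a cloud, by hue"
    out={}
    for n,(a,b,c,r) in dict(orange=(5,18,(.645,-.1),.1),green=(55,90,(.6525,.0415),.1),blue=(100,125,(.5735,.3257),.1)).items():
        m=(np.hypot(P[:,0]-c[0],P[:,1]-c[1])<r)&(P[:,2]>.132)&(P[:,2]<.15)&(H[:,0]>=a)&(H[:,0]<=b)&(H[:,1]>70)
        Q=P[m][:,:2]
        if len(Q)<15: print(n,'few',len(Q));continue
        q=Q.mean(0);v=np.linalg.svd(Q-q,full_matrices=False)[2][0];t=np.percentile((Q-q)@v,[1,99])
        print(n,(q+v*t.mean()).round(4),'dir',round(np.degrees(np.arctan2(v[1],v[0]))%180,1),'len',np.ptp(t).round(3),len(Q))
def look(n):
    im,d,i,M=grab(n);P=cloud(d,i,M).reshape(-1,3);H=cv2.cvtColor(im,cv2.COLOR_RGB2HSV).reshape(-1,3).astype(int);return im,P,H
E
python3 - <<'E'
from h import *
o=get_obs();print(o['time'],o['opening'],o['grasp_force'],o['wrist_force'])
for n in('top','scene','wrist'):
    im,P,H=look(n);print(n);fins(P,H)
cv2.imwrite('pics/w3.png',im[...,::-1])
go(.645,-.1,.187,67.6,o)
E
```

```text
5.175 0.037795174646899465 6.0769300907850266 [-0.24486406 -0.67744086 -0.44796926]
top
orange few 1
green [0.6514 0.0405] dir 83.3 len 0.075 66
blue [0.573  0.3256] dir 95.8 len 0.077 55
scene
orange [ 0.6461 -0.1006] dir 67.7 len 0.078 93
green [0.6544 0.0417] dir 84.0 len 0.076 75
blue [0.575  0.3271] dir 95.3 len 0.077 63
wrist
orange [ 0.65  -0.089] dir 67.7 len 0.056 574
green [0.6507 0.0205] dir 82.9 len 0.038 525
blue few 0
pose [ 0.6307 -0.0961  0.2329] [-179.9    0.    67.6] offset [0.019, 0.147, 0.459] yaw -0.0
```

View pics/w3.png

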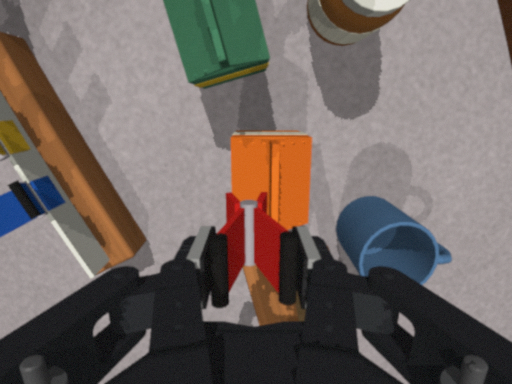

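The red clip is open and held symmetrically. The orange fin is about 15 mm to its right in the picture, at (277,180), as computed.

>>> servo_tool(rows=[{"offset": [0.02,0.147,0],"yaw": 0,"claw": 0.56},{"offset": [0.02,0.147,0],"yaw": 0,"claw": 0.56},{"offset": [0.02,0.147,0.2],"yaw": 0,"claw": 0.56},{"offset": [0.02,0.147,0.4],"yaw": 0,"claw": 0.56},{"offset": [0.02,0.147,0.45],"yaw": 0,"claw": 0.56},{"offset": [0.02,0.147,0.45],"yaw": 0,"claw": 0.56}])

```text
time: 6.08
ee_pos: [0.6447, -0.0995, 0.1888]
tcp_rot: [180.0, -0.0, 67.6]
wrist_force: [1.1, -1.4, -0.7]
opening: 0.0377
grasp_force: 6.0
```

>>> servo_tool(rows=[{"offset": [0,0,0],"yaw": 0,"claw": 0.45},{"offset": [0,0,0],"yaw": 0,"claw": 0.35},{"offset": [0,0,0],"yaw": 0,"claw": 0.25},{"offset": [0,0,0],"yaw": 0,"claw": 0.15},{"offset": [0,0,0],"yaw": 0,"claw": 0.15},{"offset": [0,0,0],"yaw": 0,"claw": 0.12}])

```text
time: 6.82
ee_pos: [0.6451, -0.0996, 0.1883]
tcp_rot: [-180.0, -0.0, 67.5]
wrist_force: [0.5, -0.3, 0.2]
opening: 0.0749
grasp_force: 0.0
```

>>> servo_tool(rows=[{"offset": [0,0,-0.3],"yaw": 0,"claw": 0.12},{"offset": [0,0,-0.7],"yaw": 0,"claw": 0.12},{"offset": [0,0,-0.9],"yaw": 0,"claw": 0.12},{"offset": [0,0,-0.9],"yaw": 0,"claw": 0.12}])

```text
time: 7.32
ee_pos: [0.6456, -0.0997, 0.2799]
tcp_rot: [179.8, -0.0, 67.5]
wrist_force: [0.3, -0.4, -0.2]
opening: 0.0754
grasp_force: 0.0
```

```bash
python3 - <<'E'
from h import *
o=get_obs();print(o['time'],o['opening'],o['grasp_force'])
for n in('scene','wrist'):
    im,P,H=look(n);fins(P,H)
    m=(np.hypot(P[:,0]-.645,P[:,1]+.1)<.06)&(P[:,2]>.165)&(P[:,2]<.215);Q=P[m];print(n,len(Q),Q.mean(0).round(4),np.percentile(Q[:,2],[50,90,97]).round(4))
    cv2.imwrite(f'pics/{n}4.png',im[...,::-1])
go(.436,-.0305,.153,94.4,o)
E
```

```text
7.325 0.07536347035328181 0.0
orange [ 0.6464 -0.1005] dir 67.9 len 0.078 64
green [0.655  0.0419] dir 83.6 len 0.076 79
blue [0.576  0.3256] dir 96.9 len 0.079 68
scene 211 [ 0.6402 -0.0994  0.1843] [0.1841 0.1963 0.1978]
orange [ 0.6455 -0.0998] dir 67.8 len 0.079 258
green [0.6519 0.0289] dir 83.2 len 0.055 547
blue few 0
wrist 2845 [ 0.6453 -0.1005  0.1846] [0.185  0.1968 0.1974]
pose [ 0.6456 -0.0997  0.2799] [179.8  -0.   67.5] offset [-0.163, -2.205, 1.262] yaw -0.149
```

View pics/wrist4.png

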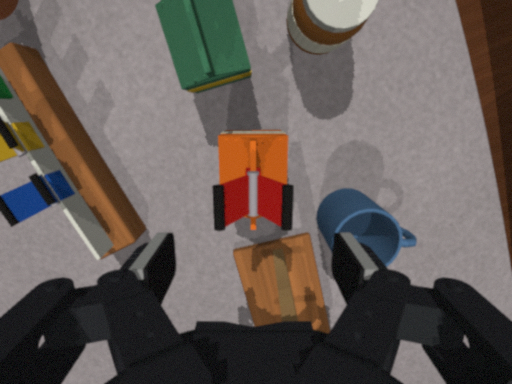

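The red clip is on the orange fin and centred, but its pin is near 0.155 m, right at the height limit. The pads drag it up as they open. I'll regrip and set it deeper.

>>> servo_tool(rows=[{"offset": [0,0,0.4],"yaw": 0,"claw": 0.15},{"offset": [0,0,0.8],"yaw": 0,"claw": 0.15},{"offset": [0,0,0.92],"yaw": 0,"claw": 0.15},{"offset": [0,0,0.92],"yaw": 0,"claw": 0.3},{"offset": [0,0,0.92],"yaw": 0,"claw": 0.56},{"offset": [0,0,0.92],"yaw": 0,"claw": 0.56},{"offset": [0,0,0.92],"yaw": 0,"claw": 0.56},{"offset": [0,0,0.97],"yaw": 0,"claw": 0.56},{"offset": [0,0,1.0],"yaw": 0,"claw": 0.56},{"offset": [0,0,1.0],"yaw": 0,"claw": 0.56}])

```text
time: 8.68
ee_pos: [0.646, -0.0997, 0.1804]
tcp_rot: [179.8, -0.1, 67.5]
wrist_force: [1.8, -1.4, 10.2]
opening: 0.0374
grasp_force: 8.7
```

>>> servo_tool(rows=[{"offset": [0,0,0.02],"yaw": 0,"claw": 0.5},{"offset": [0,0,0.03],"yaw": 0,"claw": 0.42},{"offset": [0,0,0.04],"yaw": 0,"claw": 0.32},{"offset": [0,0,0.04],"yaw": 0,"claw": 0.2},{"offset": [0,0,0.04],"yaw": 0,"claw": 0.12},{"offset": [0,0,0.04],"yaw": 0,"claw": 0.12},{"offset": [0,0,-0.3],"yaw": 0,"claw": 0.12},{"offset": [0,0,-0.7],"yaw": 0,"claw": 0.12},{"offset": [0,0,-0.96],"yaw": 0,"claw": 0.12},{"offset": [0,0,-0.96],"yaw": 0,"claw": 0.12}])

```text
time: 9.93
ee_pos: [0.6457, -0.0997, 0.2767]
tcp_rot: [179.8, -0.1, 67.5]
wrist_force: [-0.4, 0.6, -1.8]
opening: 0.0752
grasp_force: 0.0
```

```bash
cat >> h.py <<'E'
def tops(P,c,r=.06,zl=.165,zh=.215):
    Q=P[(np.hypot(P[:,0]-c[0],P[:,1]-c[1])<r)&(P[:,2]>zl)&(P[:,2]<zh)]
    print('clip',len(Q),Q.mean(0).round(4),np.percentile(Q[:,2],[50,90,97]).round(4))
E
python3 - <<'E'
from h import *
o=get_obs();print(o['time'],o['opening'],o['grasp_force'])
im,P,H=look('wrist');fins(P,H);tops(P,(.645,-.1))
go(.436,-.0305,.153,94.4,o)
E
```

```text
9.925 0.07521950542139211 0.0
orange [ 0.6454 -0.1   ] dir 67.8 len 0.08 273
green [0.6519 0.0289] dir 83.3 len 0.055 547
blue few 0
clip 1969 [ 0.645  -0.1003  0.1785] [0.1788 0.1862 0.1868]
pose [ 0.6457 -0.0997  0.2767] [ 1.798e+02 -1.000e-01  6.750e+01] offset [-0.163, -2.207, 1.228] yaw -0.149
```

>>> servo_tool(rows=[{"offset": [-0.03,-0.5,0],"yaw": 0,"claw": 0.15},{"offset": [-0.05,-1,0],"yaw": 0,"claw": 0.15}])

```text
time: 10.22
ee_pos: [0.5495, -0.0657, 0.2716]
tcp_rot: [-179.8, 0.1, 67.5]
wrist_force: [-0.2, 0.2, 0.8]
opening: 0.0722
grasp_force: 0.0
```

>>> servo_tool(rows=[{"offset": [-0.03,-0.5,0],"yaw": 0,"claw": 0.15},{"offset": [-0.06,-1,0],"yaw": 0,"claw": 0.15}])

```text
time: 10.48
ee_pos: [0.4541, -0.0328, 0.2726]
tcp_rot: [-179.9, 0.0, 67.5]
wrist_force: [0.3, 0.3, 0.2]
opening: 0.0729
grasp_force: 0.0
```

>>> servo_tool(rows=[{"offset": [-0.05,-0.217,0],"yaw": -0.05,"claw": 0.15},{"offset": [-0.05,-0.217,0.3],"yaw": -0.1,"claw": 0.15},{"offset": [-0.05,-0.217,0.6],"yaw": -0.149,"claw": 0.15},{"offset": [-0.05,-0.217,0.9],"yaw": -0.149,"claw": 0.15},{"offset": [-0.05,-0.217,0.9],"yaw": -0.149,"claw": 0.15}])

```text
time: 11.1
ee_pos: [0.4325, -0.0295, 0.1814]
tcp_rot: [-179.7, -0.0, 94.3]
wrist_force: [0.3, 0.4, 0.2]
opening: 0.0731
grasp_force: 0.0
```

```bash
python3 - <<'E'
from h import *
go(.435,-.0305,.126,94.4)
E
```

```text
pose [ 0.4325 -0.0295  0.1814] [-179.7   -0.    94.3] offset [-0.012, 0.027, 0.554] yaw -0.0
```

>>> servo_tool(rows=[{"offset": [-0.01,0.025,0.3],"yaw": 0,"claw": 0.15},{"offset": [-0.01,0.025,0.555],"yaw": 0,"claw": 0.15},{"offset": [-0.01,0.025,0.555],"yaw": 0,"claw": 0.15},{"offset": [-0.01,0.025,0.555],"yaw": 0,"claw": 0.35},{"offset": [-0.01,0.025,0.555],"yaw": 0,"claw": 0.56},{"offset": [-0.01,0.025,0.555],"yaw": 0,"claw": 0.56},{"offset": [-0.01,0.025,0.555],"yaw": 0,"claw": 0.56},{"offset": [-0.01,0.025,0.555],"yaw": 0,"claw": 0.56},{"offset": [-0.01,0.025,0.3],"yaw": 0,"claw": 0.56},{"offset": [-0.01,0.025,0],"yaw": 0,"claw": 0.56},{"offset": [-0.01,0.025,-0.45],"yaw": 0,"claw": 0.56},{"offset": [-0.01,0.025,-0.45],"yaw": 0,"claw": 0.56}])

```text
time: 12.6
ee_pos: [0.4382, -0.0305, 0.2337]
tcp_rot: [179.6, 0.1, 94.3]
wrist_force: [0.3, -0.6, -1.5]
opening: 0.0378
grasp_force: 6.1
```

>>> servo_tool(rows=[{"offset": [0.1,0.4,0],"yaw": 0,"claw": 0.56},{"offset": [0.2,0.8,0],"yaw": 0,"claw": 0.56},{"offset": [0.25,1.0,0],"yaw": 0,"claw": 0.56},{"offset": [0.25,1.0,0],"yaw": 0,"claw": 0.56}])

```text
time: 13.1
ee_pos: [0.5351, 0.0024, 0.2284]
tcp_rot: [-179.9, -0.0, 94.4]
wrist_force: [-0.1, 0.0, -1.2]
opening: 0.0374
grasp_force: 6.0
```

>>> servo_tool(rows=[{"offset": [0.1,0.4,0],"yaw": 0.03,"claw": 0.56},{"offset": [0.2,0.8,0],"yaw": 0.06,"claw": 0.56},{"offset": [0.3,1.0,0],"yaw": 0.06,"claw": 0.56},{"offset": [0.3,1.0,0],"yaw": 0.06,"claw": 0.56}])

```text
time: 13.6
ee_pos: [0.6319, 0.0397, 0.2286]
tcp_rot: [-179.9, 0.0, 83.6]
wrist_force: [-0.4, -0.4, -0.7]
opening: 0.0375
grasp_force: 6.0
```

```bash
python3 - <<'E'
from h import *
o=get_obs();print(o['time'],o['opening'],o['grasp_force'],o['wrist_force'])
for n in('scene','wrist'):
    im,P,H=look(n);print(n);fins(P,H)
cv2.imwrite('pics/w5.png',im[...,::-1])
go(.6517,.0413,.18,83.5,o)
E
```

```text
13.6 0.037490417598130904 6.047637015581131 [-0.40115101 -0.36299594 -0.70106605]
scene
orange [ 0.6455 -0.1006] dir 67.8 len 0.078 74
green [0.6545 0.0421] dir 83.4 len 0.077 75
blue [0.5758 0.3267] dir 97.2 len 0.078 65
wrist
orange [ 0.6575 -0.0644] dir 34.8 len 0.009 65
green [0.6542 0.0536] dir 83.3 len 0.055 618
blue few 0
pose [0.6319 0.0397 0.2286] [-179.9    0.    83.6] offset [0.038, 0.195, 0.486] yaw 0.0
```

View pics/w5.png

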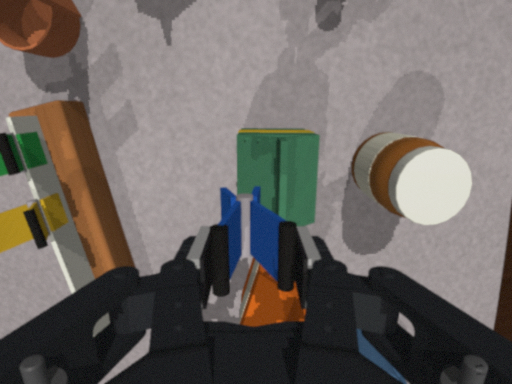

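The blue clip is open and symmetric at (250,250), and the green fin is at (281,175). I'll place it the same way and press it down.

>>> servo_tool(rows=[{"offset": [0.03,0.203,0],"yaw": 0,"claw": 0.56},{"offset": [0.03,0.203,0],"yaw": 0,"claw": 0.56},{"offset": [0.03,0.203,0.2],"yaw": 0,"claw": 0.56},{"offset": [0.03,0.203,0.35],"yaw": 0,"claw": 0.56},{"offset": [0.03,0.203,0.45],"yaw": 0,"claw": 0.56},{"offset": [0.03,0.203,0.51],"yaw": 0,"claw": 0.56},{"offset": [0.03,0.203,0.51],"yaw": 0,"claw": 0.56}])

```text
time: 14.58
ee_pos: [0.6518, 0.0398, 0.1801]
tcp_rot: [179.8, -0.0, 83.5]
wrist_force: [0.5, -0.1, 5.1]
opening: 0.0377
grasp_force: 0.0
```

>>> servo_tool(rows=[{"offset": [0,0,0.02],"yaw": 0,"claw": 0.5},{"offset": [0,0,0.03],"yaw": 0,"claw": 0.42},{"offset": [0,0,0.04],"yaw": 0,"claw": 0.32},{"offset": [0,0,0.04],"yaw": 0,"claw": 0.2},{"offset": [0,0,0.04],"yaw": 0,"claw": 0.12},{"offset": [0,0,0.04],"yaw": 0,"claw": 0.12},{"offset": [0,0,-0.3],"yaw": 0,"claw": 0.12},{"offset": [0,0,-0.7],"yaw": 0,"claw": 0.12},{"offset": [0,0,-0.96],"yaw": 0,"claw": 0.12},{"offset": [0,0,-0.96],"yaw": 0,"claw": 0.12}])

```text
time: 15.82
ee_pos: [0.653, 0.0403, 0.2763]
tcp_rot: [179.8, -0.0, 83.5]
wrist_force: [0.3, -0.4, -0.6]
opening: 0.0752
grasp_force: 0.0
```

```bash
python3 - <<'E'
from h import *
o=get_obs();print(o['time'],o['opening'],o['grasp_force'])
im,P,H=look('wrist');fins(P,H);tops(P,(.652,.041))
go(.426,.0935,.126,94.4,o)
im,P,H=look('top');fins(P,H)
E
```

```text
15.825 0.07515516420049381 0.0
orange [ 0.6556 -0.0748] dir 70.9 len 0.027 201
green [0.6532 0.0418] dir 83.2 len 0.078 459
blue few 0h.py:38: RuntimeWarning: Mean of empty slice.
  print('clip',len(Q),Q.mean(0).round(4),np.percentile(Q[:,2],[50,90,97]).round(4))
  ret = um.true_divide(
Traceback (most recent call last):
  File "h.py", line 38, in tops
    print('clip',len(Q),Q.mean(0).round(4),np.percentile(Q[:,2],[50,90,97]).round(4))
                                           ~~~~~~~~~~~~~^^^^^^^^^^^^^^^^^^^
IndexError: index -1 is out of bounds for axis 0 with size 0
```

```bash
python3 - <<'E'
from h import *
a,P,H=look('wrist');im,_,_=look('scene')
cv2.imwrite('pics/c6.png',np.vstack([cv2.resize(a,(400,300)),cv2.resize(im[110:290,150:390],(400,300))])[...,::-1])
E
```

```text
(no output)
```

View pics/c6.png

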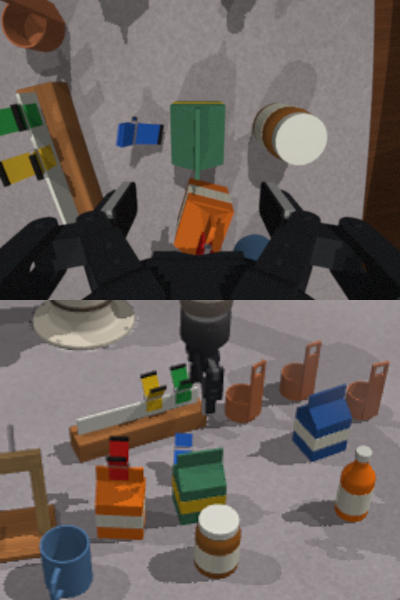

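The blue clip slipped off and lies on the worktop beside the green carton, near (140,133) in the wrist half. All the cartons still stand. I'll measure how it lies.

```bash
python3 - <<'E'
from h import *
for n in('scene','wrist','top'):
    im,P,H=look(n)
    m=(P[:,0]>.5)&(P[:,0]<.61)&(P[:,1]>-.06)&(P[:,1]<.16)&(P[:,2]>.006)&(P[:,2]<.09)&(H[:,1]>0)
    Q=P[m];h=H[m]
    if len(Q)==0: continue
    b=(h[:,0]>100)&(h[:,0]<125)&(h[:,1]>120)
    print(n,len(Q),'all',Q.min(0).round(3),Q.max(0).round(3),'blue',Q[b].mean(0).round(3),Q[b].min(0).round(3),Q[b].max(0).round(3))
    if n=='wrist':
        px=np.argwhere(m.reshape(384,512));y0,x0=px.min(0);y1,x1=px.max(0);print(y0,y1,x0,x1)
        y0,x0=y0-8,x0-8
        cv2.imwrite('pics/c7.png',cv2.resize(im[y0:y1+8,x0:x1+8,::-1],None,fx=6,fy=6,interpolation=cv2.INTER_NEAREST)[:600,:800])
        G=P.reshape(384,512,3)[y0:y1+8:5,x0:x1+8:5]
        for r in G: print(' '.join(f'{int(v*1000):3d}' for v in r[:,2]))
        print(G[0,0],G[0,-1],G[-1,0])
E
```

```text
scene 163 all [ 0.503 -0.017  0.006] [0.607 0.16  0.072] blue [0.535 0.058 0.057] [0.513 0.028 0.042] [0.57  0.079 0.069]
wrist 1990 all [0.5   0.028 0.006] [0.574 0.088 0.059] blue [0.534 0.06  0.049] [0.5   0.031 0.006] [0.569 0.088 0.059]
141 188 116 183
  0   0   0   0  -1  -1   0  -1   0   0   0   0  -1   0   0  -1   0
 -1  -2   0   1   0   0   0   0   0   0  -1  -1   0  -1   0  -2   0
 -1  -1   0  57  51  44   0   0  -1   0   0  -1   0   0   1  -1   0
  0   0   0  56  53  52  50  43  44  32  28  16   0   0  -1   0   0
  0  -1  57  56  53  51  49  46  45  46  48  18  11   7   0   0   0
  0  -1  56  55  52  50  50  45  46  47  47  49  51   4   0  -1  -1
 -1   0  56  55  52  52  48  44  46  45  46  48  49  51  53  51  -1
  0   0  56  54  53  50  45  45  47  49  47  48  49  51  55   0   0
  0   0  -1  -1   0   0  44  45  46  48  48  49  50  53  53  -1   0
  4   0  -1   0  -1   0  -1  -1  -1  46  48  51  50  55  52 392   0
  6  -1  -1   0   0  -1  -1   0   0   0   0  50  51  55  -1   0   0
 11  -1  -1  -1  -1   0   0  -2  -1   0   0   0   0  53   0  -1   0
 14   3   0   0   0  -1   0   0   0   0  -1  -1   0   0   0   0   0
[4.70774775e-01 9.75245131e-02 1.86536041e-04] [ 5.73660844e-01  8.48398837e-02 -5.04783980e-04] [0.45989578 0.02229431 0.01469653]<stdin>:8: RuntimeWarning: Mean of empty slice.
  ret = um.true_divide(
Traceback (most recent call last):
ValueError: zero-size array to reduction operation minimum which has no identity
```

View pics/c7.png

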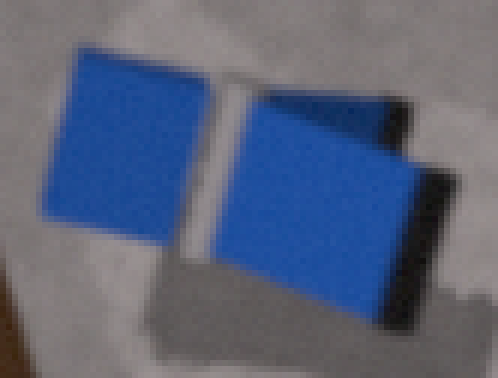

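```bash
python3 - <<'E'
from h import *
print(get_obs()['time'])
im,P,H=look('scene')
Q=P.reshape(384,512,3)
m=(Q[...,0]>.49)&(Q[...,0]<.6)&(Q[...,1]>.01)&(Q[...,1]<.1)&(Q[...,2]>.006)&(Q[...,2]<.09)
px=np.argwhere(m);y0,x0=px.min(0)-8;y1,x1=px.max(0)+8;print(y0,y1,x0,x1)
a=cv2.resize(im[y0:y1,x0:x1,::-1],None,fx=8,fy=8,interpolation=cv2.INTER_NEAREST)[:600,:420]
w,P,H=look('wrist'); Q=P.reshape(384,512,3)
G=Q[150:190:6,110:190:5]
for r in G: print(' '.join(f'{int(v*1000):3d}' for v in r[:,2]))
b=cv2.resize(w[130:200,105:190,::-1],None,fx=4,fy=4,interpolation=cv2.INTER_NEAREST)
c=np.zeros((600,800,3),np.uint8);c[:a.shape[0],:a.shape[1]]=a;c[:b.shape[0],430:430+b.shape[1]]=b
cv2.imwrite('pics/c8.png',c)
E
```

```text
16.125
184 216 241 274
  8  11  13  17  18  35  55  55   9   8   6   6   6   0   0   0
 -1   0  15  15  25  39  55  51   8  10   5   4   4   0  -1   0
  0   0   0   0  28  44  54   9   9   8 393   8  -1   0   0   0
  0   0  -1  -2  -1  55  54  -1   0   6   4   6   0   0   0  -1
  0   0   0   0   0  54  51  -1   0   0   0   0   0   0  -1  -1
  0  -1   0   0   0   0  -1   0  -1   0  -1   0   0   0   0  -1
  6   0   0   0   0  -1   0   0  -1   0   0   0   0   0   0   0
```

View pics/c8.png

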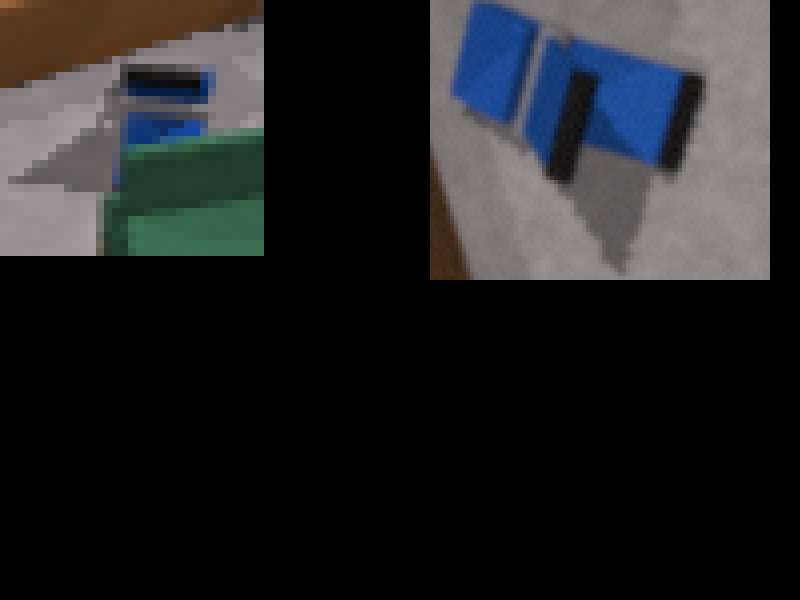

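The blue clip was still tumbling; it is standing on one lever, leaning, at about (0.53, 0.06). While it settles, I'll go to the yellow clip and measure with a settled arm.

>>> servo_tool(rows=[{"offset": [-0.08,-0.5,0],"yaw": 0,"claw": 0.15},{"offset": [-0.16,-1,0],"yaw": 0,"claw": 0.15}])

```text
time: 16.48
ee_pos: [0.5501, 0.0355, 0.2729]
tcp_rot: [-179.9, 0.0, 83.5]
wrist_force: [-0.8, -0.8, 0.6]
opening: 0.0724
grasp_force: 0.0
```

>>> servo_tool(rows=[{"offset": [-0.08,-0.5,0],"yaw": 0,"claw": 0.15},{"offset": [-0.16,-1,0],"yaw": 0,"claw": 0.15}])

```text
time: 16.73
ee_pos: [0.4483, 0.0308, 0.274]
tcp_rot: [180.0, 0.0, 83.5]
wrist_force: [1.3, 0.3, 0.6]
opening: 0.0728
grasp_force: 0.0
```

>>> servo_tool(rows=[{"offset": [-0.02,-0.2,0.2],"yaw": -0.06,"claw": 0.15},{"offset": [-0.02,-0.2,0.4],"yaw": -0.06,"claw": 0.15},{"offset": [-0.02,-0.2,0.6],"yaw": -0.06,"claw": 0.15},{"offset": [-0.02,-0.2,0.6],"yaw": -0.06,"claw": 0.15},{"offset": [-0.02,-0.2,0.6],"yaw": -0.06,"claw": 0.15},{"offset": [-0.02,-0.2,0.6],"yaw": -0.06,"claw": 0.15}])

```text
time: 17.48
ee_pos: [0.4304, 0.0312, 0.2151]
tcp_rot: [179.9, -0.0, 94.3]
wrist_force: [1.1, 0.7, 0.1]
opening: 0.0725
grasp_force: 0.0
```

```bash
cat >> h.py <<'E'
def beads(P,c):
    ez=np.array([.997,.0767]);q=P[(np.hypot(P[:,0]-c[0],P[:,1]-c[1])<.036)&(P[:,2]>.126)&(P[:,2]<.15)]
    u=(q[:,:2]-c)@ez;v=(q[:,:2]-c)@np.array([-.0767,.997])
    # inner/outer edges of the two beads at top surface
    lo=u[u<0];hi=u[u>0];b=lambda s:np.percentile(s,[3,97]).round(4)
    mid=(np.median(lo)+np.median(hi))/2
    print('beads',len(q),b(lo),b(hi),'mid',mid.round(4),'v',b(v),'centre',(np.array(c)+ez*mid+np.array([-.0767,.997])*np.percentile(v,[3,97]).mean()).round(4))
E
python3 - <<'E'
from h import *
o=get_obs();print(o['time'])
im,P,H=look('wrist');beads(P,(.432,.031));beads(P,(.427,.0935))
go(.4315,.031,.126,94.4,o)
im,P,H=look('scene')
m=(P[:,0]>.47)&(P[:,0]<.61)&(P[:,1]>-.06)&(P[:,1]<.2)&(P[:,2]>.006)&(P[:,2]<.09)&(H[:,0]>100)&(H[:,0]<125)&(H[:,1]>110)
Q=P[m];print(len(Q),Q.mean(0),Q.min(0),Q.max(0));fins(P,H)
E
```

```text
17.475
beads 1002 [-0.0299 -0.0225] [0.018  0.0254] mid -0.0023 v [-0.015   0.0159] centre [0.4297 0.0313]
beads 1190 [-0.0299 -0.0225] [0.0181 0.0256] mid -0.0022 v [-0.0154  0.0142] centre [0.4249 0.0927]
pose [0.4304 0.0312 0.2151] [179.9  -0.   94.3] offset [-0.003, 0.01, 0.891] yaw -0.0
48 [0.51262564 0.06828434 0.01958965] [0.48922401 0.05240157 0.00729163] [0.52799298 0.0951233  0.053903  ]
orange [ 0.646  -0.1005] dir 67.9 len 0.078 70
green [0.654  0.0406] dir 83.8 len 0.079 74
blue [0.5754 0.3264] dir 97.0 len 0.079 65
```

>>> servo_tool(rows=[{"offset": [0,-0.005,0.4],"yaw": 0,"claw": 0.15},{"offset": [0,-0.005,0.8],"yaw": 0,"claw": 0.15},{"offset": [0,-0.005,0.89],"yaw": 0,"claw": 0.15},{"offset": [0,-0.005,0.89],"yaw": 0,"claw": 0.15},{"offset": [0,-0.005,0.89],"yaw": 0,"claw": 0.35},{"offset": [0,-0.005,0.89],"yaw": 0,"claw": 0.6},{"offset": [0,-0.005,0.89],"yaw": 0,"claw": 0.6},{"offset": [0,-0.005,0.89],"yaw": 0,"claw": 0.6},{"offset": [0,-0.005,0.89],"yaw": 0,"claw": 0.6}])

```text
time: 18.7
ee_pos: [0.4325, 0.0314, 0.1296]
tcp_rot: [179.5, 0.0, 94.3]
wrist_force: [2.2, -0.1, 17.9]
opening: 0.0357
grasp_force: 19.8
```

>>> servo_tool(rows=[{"offset": [0,0,-0.25],"yaw": 0,"claw": 0.6},{"offset": [0,0,-0.6],"yaw": 0,"claw": 0.6},{"offset": [0,0,-1],"yaw": 0,"claw": 0.6},{"offset": [0,0,-1],"yaw": 0,"claw": 0.6},{"offset": [0,0,-1],"yaw": 0,"claw": 0.6}])

```text
time: 19.32
ee_pos: [0.4297, 0.0312, 0.2254]
tcp_rot: [180.0, 0.0, 94.3]
wrist_force: [-0.4, -0.5, -1.4]
opening: 0.0357
grasp_force: 20.6
```

```bash
python3 - <<'E'
from h import *
o=get_obs();print(o['time'],o['opening'],o['grasp_force'])
for f,hl,hh in(('w3',0,4),('w5',105,120),):
    im=cv2.imread(f'pics/{f}.png')[...,::-1];H=cv2.cvtColor(im,cv2.COLOR_RGB2HSV)[185:300,200:300]
    m=(H[...,0]>=hl)&(H[...,0]<=hh)&(H[...,1]>120);r=np.argwhere(m);print(f,[(200+np.where(m[k])[0][[0,-1]]).tolist() if m[k].any() else 0 for k in (5,15,25,40,60,80)],m[:,:50].sum(),m[:,50:].sum())
im,P,H=look('wrist');cv2.imwrite('pics/w9.png',im[...,::-1]);H=H.reshape(384,512,3)[185:300,200:300]
m=(H[...,0]>=19)&(H[...,0]<=30)&(H[...,1]>150);print([(200+np.where(m[k])[0][[0,-1]]).tolist() if m[k].any() else 0 for k in (5,15,25,40,60,80)],m[:,:50].sum(),m[:,50:].sum())
go(.6525,.0415,.232,83.5,o)
im,P,H=look('scene')
m=(P[:,0]>.43)&(P[:,0]<.61)&(P[:,1]>-.06)&(P[:,1]<.2)&(P[:,2]>.004)&(P[:,2]<.07)&(H[:,0]>100)&(H[:,0]<125)&(H[:,1]>110)
Q=P[m];print(len(Q),Q.mean(0),Q.min(0),Q.max(0))
E
```

```text
19.325 0.03569210696703045 20.62294453382492
w3 [0, [226, 265], [227, 265], [225, 279], [227, 279], [230, 280]] 1331 1804
w5 [[221, 259], [221, 259], [222, 269], [218, 279], [228, 278], [229, 278]] 1173 1824
[[225, 267], [225, 267], [225, 267], [222, 285], [229, 278], [229, 277]] 1386 1711
pose [0.4297 0.0312 0.2254] [180.    0.   94.3] offset [-0.066, 2.229, -0.065] yaw 0.06
52 [0.51306253 0.06776879 0.02020829] [0.48951564 0.04249485 0.0066906 ] [0.53144604 0.09500597 0.05629019]
```

>>> servo_tool(rows=[{"offset": [-0.01,0.4,-0.05],"yaw": 0,"claw": 0.6},{"offset": [-0.03,0.8,-0.05],"yaw": 0,"claw": 0.6},{"offset": [-0.03,1.0,-0.05],"yaw": 0,"claw": 0.6},{"offset": [-0.03,1.0,-0.05],"yaw": 0,"claw": 0.6}])

```text
time: 19.92
ee_pos: [0.5298, 0.0357, 0.2286]
tcp_rot: [-179.8, -0.0, 94.3]
wrist_force: [-0.9, -0.0, -0.9]
opening: 0.0356
grasp_force: 20.7
```

>>> servo_tool(rows=[{"offset": [-0.01,0.4,0],"yaw": 0.03,"claw": 0.6},{"offset": [-0.03,0.8,0],"yaw": 0.06,"claw": 0.6},{"offset": [-0.03,1.0,0],"yaw": 0.06,"claw": 0.6},{"offset": [-0.03,1.0,0],"yaw": 0.06,"claw": 0.6},{"offset": [-0.03,1.0,0],"yaw": 0.06,"claw": 0.6},{"offset": [-0.03,1.0,0],"yaw": 0.06,"claw": 0.6}])

```text
time: 20.68
ee_pos: [0.6285, 0.0403, 0.2309]
tcp_rot: [180.0, -0.0, 83.5]
wrist_force: [-0.3, -0.2, -0.4]
opening: 0.0353
grasp_force: 20.8
```

```bash
python3 - <<'E'
from h import *
o=get_obs();print(o['time'],o['opening'],o['grasp_force'])
im,P,H=look('wrist');fins(P,H)
go(.6532,.0415,.184,83.3,o)
E
```

```text
20.675 0.035272138572808164 20.754809081554413
orange [ 0.6567 -0.0646] dir 68.2 len 0.007 26
green [0.6539 0.0515] dir 83.3 len 0.059 656
blue few 0
pose [0.6285 0.0403 0.2309] [180.   -0.   83.5] offset [0.04, 0.244, 0.469] yaw 0.001
```

>>> servo_tool(rows=[{"offset": [0.04,0.24,0],"yaw": 0,"claw": 0.6},{"offset": [0.04,0.24,0],"yaw": 0,"claw": 0.6},{"offset": [0.04,0.24,0.15],"yaw": 0,"claw": 0.6},{"offset": [0.04,0.24,0.3],"yaw": 0,"claw": 0.6},{"offset": [0.04,0.24,0.42],"yaw": 0,"claw": 0.6},{"offset": [0.04,0.24,0.46],"yaw": 0,"claw": 0.6},{"offset": [0.04,0.24,0.46],"yaw": 0,"claw": 0.6}])

```text
time: 21.6
ee_pos: [0.6539, 0.0415, 0.1858]
tcp_rot: [179.8, -0.0, 83.5]
wrist_force: [-0.0, -0.6, 9.5]
opening: 0.0353
grasp_force: 21.7
```

>>> servo_tool(rows=[{"offset": [0,0,0.02],"yaw": 0,"claw": 0.5},{"offset": [0,0,0.03],"yaw": 0,"claw": 0.42},{"offset": [0,0,0.04],"yaw": 0,"claw": 0.32},{"offset": [0,0,0.04],"yaw": 0,"claw": 0.2},{"offset": [0,0,0.04],"yaw": 0,"claw": 0.12},{"offset": [0,0,0.04],"yaw": 0,"claw": 0.12},{"offset": [0,0,-0.3],"yaw": 0,"claw": 0.12},{"offset": [0,0,-0.7],"yaw": 0,"claw": 0.12},{"offset": [0,0,-0.96],"yaw": 0,"claw": 0.12},{"offset": [0,0,-0.96],"yaw": 0,"claw": 0.12}])

```text
time: 22.85
ee_pos: [0.6543, 0.0416, 0.2827]
tcp_rot: [179.8, -0.0, 83.5]
wrist_force: [0.2, -0.4, -0.5]
opening: 0.0754
grasp_force: 0.0
```

```bash
python3 - <<'E'
from h import *
o=get_obs();print(o['time'],o['opening'],o['grasp_force'])
im,P,H=look('wrist');fins(P,H);cv2.imwrite('pics/w10.png',im[...,::-1]);
m=(P[:,0]>.43)&(P[:,0]<.61)&(P[:,1]>-.06)&(P[:,1]<.2)&(P[:,2]>.004)&(P[:,2]<.08)&(H[:,0]>100)&(H[:,0]<125)&(H[:,1]>110)
Q=P[m];print(len(Q),Q.mean(0),Q.min(0),Q.max(0))
tops(P,(.652,.041))
go(.425,.0927,.215,94.4,o)
E
```

```text
22.85 0.0753566896827954 0.0
orange [ 0.6555 -0.0747] dir 71.6 len 0.027 184
green [0.6528 0.0415] dir 83.1 len 0.079 244
blue few 0
1193 [0.51245029 0.0709942  0.01686304] [0.47243084 0.04283161 0.00412134] [0.54628017 0.09899444 0.05623098]
clip 1876 [0.6528 0.0425 0.1785] [0.1786 0.1863 0.1869]
pose [0.6543 0.0416 0.2827] [179.8  -0.   83.5] offset [0.249, -2.339, 0.668] yaw -0.06
```

View pics/w10.png

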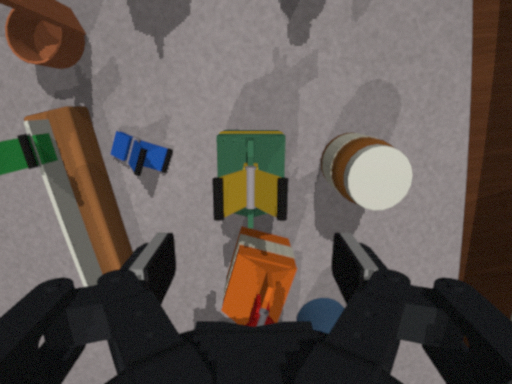

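The yellow clip is centred and fully down on the green carton at (250,195). The blue clip has settled at about (140,155), lying on one lever; I'll recover it later. The green clip goes to the blue carton next.

>>> servo_tool(rows=[{"offset": [0.05,-0.5,0],"yaw": 0,"claw": 0.15},{"offset": [0.11,-1,0],"yaw": 0,"claw": 0.15},{"offset": [0.11,-1,0],"yaw": 0,"claw": 0.15}])

```text
time: 23.28
ee_pos: [0.5525, 0.0643, 0.2795]
tcp_rot: [-179.9, 0.0, 83.6]
wrist_force: [0.7, 0.4, 0.5]
opening: 0.0726
grasp_force: 0.0
```

>>> servo_tool(rows=[{"offset": [0.05,-0.5,0],"yaw": 0,"claw": 0.15},{"offset": [0.11,-1,0],"yaw": 0,"claw": 0.15},{"offset": [0.11,-1,0],"yaw": 0,"claw": 0.15}])

```text
time: 23.65
ee_pos: [0.4557, 0.0863, 0.2803]
tcp_rot: [180.0, -0.0, 83.6]
wrist_force: [1.0, 0.5, 0.6]
opening: 0.0729
grasp_force: 0.0
```

>>> servo_tool(rows=[{"offset": [0.03,-0.34,0.2],"yaw": -0.06,"claw": 0.15},{"offset": [0.03,-0.34,0.4],"yaw": -0.06,"claw": 0.15},{"offset": [0.03,-0.34,0.67],"yaw": -0.06,"claw": 0.15},{"offset": [0.03,-0.34,0.67],"yaw": -0.06,"claw": 0.15},{"offset": [0.03,-0.34,0.67],"yaw": -0.06,"claw": 0.15},{"offset": [0.03,-0.34,0.67],"yaw": -0.06,"claw": 0.15}])

```text
time: 24.4
ee_pos: [0.4247, 0.0928, 0.2142]
tcp_rot: [179.9, -0.0, 94.3]
wrist_force: [-0.6, -1.1, 0.1]
opening: 0.0727
grasp_force: 0.0
```

```bash
python3 - <<'E'
from h import *
o=get_obs();print(o['time'])
im,P,H=look('wrist');beads(P,(.427,.0935))
go(.425,.0927,.126,94.4,o)
E
```

```text
24.4
beads 1006 [-0.0298 -0.0225] [0.018  0.0254] mid -0.0022 v [-0.0156  0.0152] centre [0.4248 0.0931]
pose [0.4247 0.0928 0.2142] [179.9  -0.   94.3] offset [-0.001, 0.002, 0.882] yaw -0.0
```

>>> servo_tool(rows=[{"offset": [0,0,0.4],"yaw": 0,"claw": 0.15},{"offset": [0,0,0.8],"yaw": 0,"claw": 0.15},{"offset": [0,0,0.88],"yaw": 0,"claw": 0.15},{"offset": [0,0,0.88],"yaw": 0,"claw": 0.15},{"offset": [0,0,0.88],"yaw": 0,"claw": 0.35},{"offset": [0,0,0.88],"yaw": 0,"claw": 0.6},{"offset": [0,0,0.88],"yaw": 0,"claw": 0.6},{"offset": [0,0,0.88],"yaw": 0,"claw": 0.6},{"offset": [0,0,0.88],"yaw": 0,"claw": 0.6}])

```text
time: 25.58
ee_pos: [0.4267, 0.0933, 0.1295]
tcp_rot: [179.5, -0.1, 94.3]
wrist_force: [1.6, -0.1, 17.7]
opening: 0.0357
grasp_force: 19.6
```

>>> servo_tool(rows=[{"offset": [0,0,-0.25],"yaw": 0,"claw": 0.6},{"offset": [0,0,-0.6],"yaw": 0,"claw": 0.6},{"offset": [0,0,-1],"yaw": 0,"claw": 0.6},{"offset": [0,0,-1],"yaw": 0,"claw": 0.6}])

```text
time: 26.08
ee_pos: [0.4254, 0.0931, 0.2292]
tcp_rot: [179.6, -0.0, 94.3]
wrist_force: [-0.6, 0.6, -0.5]
opening: 0.0357
grasp_force: 20.6
```

>>> servo_tool(rows=[{"offset": [0.2,0.2,-0.4],"yaw": 0,"claw": 0.6},{"offset": [0.4,0.4,-0.4],"yaw": 0,"claw": 0.6},{"offset": [0.75,0.55,-0.4],"yaw": 0,"claw": 0.6},{"offset": [0.75,0.55,-0.4],"yaw": 0,"claw": 0.6}])

```text
time: 26.58
ee_pos: [0.4736, 0.1733, 0.2643]
tcp_rot: [-179.9, 0.0, 94.5]
wrist_force: [-1.0, -0.2, 0.1]
opening: 0.0355
grasp_force: 20.7
```

>>> servo_tool(rows=[{"offset": [0.4,0.3,0],"yaw": 0,"claw": 0.6},{"offset": [0.75,0.55,0],"yaw": 0,"claw": 0.6},{"offset": [0.75,0.55,0],"yaw": 0,"claw": 0.6}])

```text
time: 26.95
ee_pos: [0.5229, 0.252, 0.2636]
tcp_rot: [-179.9, 0.0, 94.4]
wrist_force: [-0.9, -0.8, -0.8]
opening: 0.0362
grasp_force: 20.7
```

>>> servo_tool(rows=[{"offset": [0.4,0.3,0.3],"yaw": -0.01,"claw": 0.6},{"offset": [0.7,0.4,0.35],"yaw": -0.01,"claw": 0.6},{"offset": [0.7,0.4,0.35],"yaw": -0.01,"claw": 0.6},{"offset": [0.7,0.4,0.35],"yaw": -0.01,"claw": 0.6},{"offset": [0.7,0.4,0.35],"yaw": -0.01,"claw": 0.6}])

```text
time: 27.58
ee_pos: [0.5569, 0.3223, 0.2314]
tcp_rot: [179.9, -0.0, 96.1]
wrist_force: [-0.0, -0.7, -0.7]
opening: 0.0357
grasp_force: 20.8
```

```bash
python3 - <<'E'
from h import *
o=get_obs();print(o['time'],o['opening'],o['grasp_force'])
im,P,H=look('wrist');fins(P,H)
g=H.reshape(384,512,3)[185:300,200:300];m=(g[...,0]>=55)&(g[...,0]<=75)&(g[...,1]>120);print([(200+np.where(m[k])[0][[0,-1]]).tolist() if m[k].any() else 0 for k in (5,15,25,40,60,80)])
go(.574,.326,.184,96,o)
im,P,H=look('scene');fins(P,H)
E
```

```text
27.575 0.03566710697236253 20.75667142868042
orange few 0
green few 0
blue [0.5722 0.3395] dir 96.7 len 0.053 553
[[228, 269], [228, 269], [229, 269], [222, 284], [229, 277], [230, 277]]
pose [0.5569 0.3223 0.2314] [179.9  -0.   96.1] offset [0.018, 0.174, 0.474] yaw 0.0
orange [ 0.6456 -0.1005] dir 67.7 len 0.078 73
green [0.6548 0.0406] dir 83.6 len 0.079 42
blue [0.575 0.327] dir 96.0 len 0.075 63
```

>>> servo_tool(rows=[{"offset": [0.02,0.17,0],"yaw": 0,"claw": 0.6},{"offset": [0.02,0.17,0],"yaw": 0,"claw": 0.6},{"offset": [0.02,0.17,0.15],"yaw": 0,"claw": 0.6},{"offset": [0.02,0.17,0.3],"yaw": 0,"claw": 0.6},{"offset": [0.02,0.17,0.42],"yaw": 0,"claw": 0.6},{"offset": [0.02,0.17,0.465],"yaw": 0,"claw": 0.6},{"offset": [0.02,0.17,0.465],"yaw": 0,"claw": 0.6}])

```text
time: 28.55
ee_pos: [0.5734, 0.3272, 0.1855]
tcp_rot: [179.9, -0.1, 96.1]
wrist_force: [-2.9, -1.9, 12.5]
opening: 0.0355
grasp_force: 22.2
```

>>> servo_tool(rows=[{"offset": [0,0,0.02],"yaw": 0,"claw": 0.5},{"offset": [0,0,0.03],"yaw": 0,"claw": 0.42},{"offset": [0,0,0.04],"yaw": 0,"claw": 0.32},{"offset": [0,0,0.04],"yaw": 0,"claw": 0.2},{"offset": [0,0,0.04],"yaw": 0,"claw": 0.12},{"offset": [0,0,0.04],"yaw": 0,"claw": 0.12},{"offset": [0,0,-0.3],"yaw": 0,"claw": 0.12},{"offset": [0,0,-0.7],"yaw": 0,"claw": 0.12},{"offset": [0,0,-0.96],"yaw": 0,"claw": 0.12},{"offset": [0,0,-0.96],"yaw": 0,"claw": 0.12}])

```text
time: 29.8
ee_pos: [0.5741, 0.3276, 0.2822]
tcp_rot: [179.8, -0.1, 96.1]
wrist_force: [0.6, 0.4, -0.9]
opening: 0.0752
grasp_force: 0.0
```

```bash
python3 - <<'E'
from h import *
o=get_obs();print(o['time'],o['opening'],o['grasp_force'])
im,P,H=look('wrist');fins(P,H);tops(P,(.574,.326))
go(.515,.068,.25,90,o)
E
```

```text
29.8 0.07524485307285218 0.0
orange few 0
green few 0
blue [0.5737 0.3266] dir 96.1 len 0.079 265
clip 1901 [0.5735 0.3277 0.1787] [0.1789 0.1866 0.1872]
pose [0.5741 0.3276 0.2822] [ 1.798e+02 -1.000e-01  9.610e+01] offset [-2.518, -0.867, 0.315] yaw 0.034
```

All three cartons are clipped, with the pins near 0.1455 m. Now the scoops, far peg first, starting with the one at (0.541, 0.456).

>>> servo_tool(rows=[{"offset": [0.4,-0.1,0],"yaw": 0.05,"claw": 0.15},{"offset": [0.8,-0.2,0],"yaw": 0.1,"claw": 0.15},{"offset": [1,-0.2,0],"yaw": 0.16,"claw": 0.15},{"offset": [1,-0.2,0],"yaw": 0.22,"claw": 0.25},{"offset": [1,-0.2,0],"yaw": 0.28,"claw": 0.3},{"offset": [1,-0.2,0],"yaw": 0.34,"claw": 0.35},{"offset": [1,-0.2,0],"yaw": 0.4,"claw": 0.35},{"offset": [1,-0.2,0],"yaw": 0.45,"claw": 0.35},{"offset": [1,-0.2,0],"yaw": 0.5,"claw": 0.35},{"offset": [1,-0.2,0],"yaw": 0.534,"claw": 0.35},{"offset": [1,-0.2,0],"yaw": 0.534,"claw": 0.35},{"offset": [1,-0.2,0],"yaw": 0.534,"claw": 0.35}])

```text
time: 31.35
ee_pos: [0.6025, 0.2891, 0.2796]
tcp_rot: [-172.0, 1.4, 22.6]
wrist_force: [0.5, -0.5, 0.8]
opening: 0.0553
grasp_force: 0.0
```

```bash
cat >> h.py <<'E'
def handle(P,c,zl=.136,zh=.165,r=.035):
    Q=P[(np.hypot(P[:,0]-c[0],P[:,1]-c[1])<r)&(P[:,2]>zl)&(P[:,2]<zh)]
    q=Q[:,:2].mean(0);v=np.linalg.svd(Q[:,:2]-q,full_matrices=False)[2][0];t=np.percentile((Q[:,:2]-q)@v,[1,99])
    print('handle',(q+v*t.mean()).round(4),'yaw',round(np.degrees(np.arctan2(v[1],v[0]))%180-90,1),'len',np.ptp(t).round(3),len(Q),'z',np.percentile(Q[:,2],[50,95]).round(4))
E
python3 - <<'E'
from h import *
o=get_obs();print(o['time'],o['q'])
im,P,H=look('wrist');handle(P,(.541,.456));go(.541,.456,.116,0,o)
E
```

```text
31.35 [ 22.49940158  24.9885788   37.02064887 103.45646237   7.99207396
 179.94445124]
handle [0.5412 0.4573] yaw -1.5 len 0.034 353 z [0.1457 0.1473]
pose [0.6025 0.2891 0.2796] [-172.     1.4   22.6] offset [0.113, -1.532, 1.865] yaw 0.125
```

Joint 6 ran into its limit at 180°, so I'll turn the other way round and use yaw near 180° for the scoops.

>>> servo_tool(rows=[{"offset": [0,0,0],"yaw": -0.05,"claw": 0.35},{"offset": [0,0,0],"yaw": -0.1,"claw": 0.35},{"offset": [0,0,0],"yaw": -0.16,"claw": 0.35},{"offset": [0,0,0],"yaw": -0.22,"claw": 0.35},{"offset": [0,0,0],"yaw": -0.28,"claw": 0.35},{"offset": [0,0,0],"yaw": -0.34,"claw": 0.35},{"offset": [0,0,0],"yaw": -0.4,"claw": 0.35},{"offset": [0,0,0],"yaw": -0.45,"claw": 0.35},{"offset": [0,0,0],"yaw": -0.5,"claw": 0.35},{"offset": [0,0,0],"yaw": -0.5,"claw": 0.35},{"offset": [0,0,0],"yaw": -0.5,"claw": 0.35}])

```text
time: 32.78
ee_pos: [0.6022, 0.2902, 0.2798]
tcp_rot: [-178.6, -8.0, 112.3]
wrist_force: [0.4, -0.2, -0.4]
opening: 0.0554
grasp_force: 0.0
```

```bash
python3 - <<'E'
from h import *
o=get_obs();print(o['time'],o['q'])
go(.541,.456,.25,180,o)
E
```

```text
32.775 [ 22.59500904  25.00243339  37.06568598 103.46187374   7.9767378
  90.13795126]
pose [0.6022 0.2902 0.2798] [-178.6   -8.   112.3] offset [1.708, 0.075, 0.539] yaw -0.376
```

The arm's limit left an 8° tilt in the commanded pose. Pushing gently against the opposite joint-6 limit should undo it, so I'll turn there.

>>> servo_tool(rows=[{"offset": [0,0,0],"yaw": -0.055,"claw": 0.35},{"offset": [0,0,0],"yaw": -0.11,"claw": 0.35},{"offset": [0,0,0],"yaw": -0.165,"claw": 0.35},{"offset": [0,0,0],"yaw": -0.22,"claw": 0.35},{"offset": [0,0,0],"yaw": -0.275,"claw": 0.35},{"offset": [0,0,0],"yaw": -0.33,"claw": 0.35},{"offset": [0,0,0],"yaw": -0.385,"claw": 0.35},{"offset": [0,0,0],"yaw": -0.44,"claw": 0.35},{"offset": [0,0,0],"yaw": -0.495,"claw": 0.35},{"offset": [0,0,0],"yaw": -0.55,"claw": 0.35},{"offset": [0,0,0],"yaw": -0.605,"claw": 0.35},{"offset": [0,0,0],"yaw": -0.66,"claw": 0.35}])

```text
time: 34.28
ee_pos: [0.6022, 0.2901, 0.2798]
tcp_rot: [172.3, 2.6, -128.7]
wrist_force: [0.6, -0.1, -0.2]
opening: 0.0559
grasp_force: 0.0
```

>>> servo_tool(rows=[{"offset": [0,0,0],"yaw": -0.055,"claw": 0.35},{"offset": [0,0,0],"yaw": -0.11,"claw": 0.35},{"offset": [0,0,0],"yaw": -0.165,"claw": 0.35},{"offset": [0,0,0],"yaw": -0.22,"claw": 0.35},{"offset": [0,0,0],"yaw": -0.275,"claw": 0.35},{"offset": [0,0,0],"yaw": -0.33,"claw": 0.35},{"offset": [0,0,0],"yaw": -0.385,"claw": 0.35},{"offset": [0,0,0],"yaw": -0.44,"claw": 0.35},{"offset": [0,0,0],"yaw": -0.495,"claw": 0.35},{"offset": [0,0,0],"yaw": -0.55,"claw": 0.35},{"offset": [0,0,0],"yaw": -0.605,"claw": 0.35},{"offset": [0,0,0],"yaw": -0.66,"claw": 0.35}])

```text
time: 35.78
ee_pos: [0.6023, 0.2901, 0.2798]
tcp_rot: [-174.0, 5.4, -9.4]
wrist_force: [0.4, -0.5, -0.2]
opening: 0.0555
grasp_force: 0.0
```

>>> servo_tool(rows=[{"offset": [0,0,0],"yaw": -0.05,"claw": 0.35},{"offset": [0,0,0],"yaw": -0.1,"claw": 0.35},{"offset": [0,0,0],"yaw": -0.15,"claw": 0.35},{"offset": [0,0,0],"yaw": -0.2,"claw": 0.35},{"offset": [0,0,0],"yaw": -0.2,"claw": 0.35}])

```text
time: 36.4
ee_pos: [0.5945, 0.307, 0.2799]
tcp_rot: [-172.7, 0.9, 24.2]
wrist_force: [-0.6, -0.0, -0.4]
opening: 0.0555
grasp_force: 0.0
```

```bash
python3 - <<'E'
from h import *
o=get_obs();print(o['time'],o['q'],o['tcp_rot'],o['ee_pos'])
print(R.from_euler('xyz',o['tcp_rot'],degrees=True).as_matrix()[:,2])
E
```

```text
36.4 [  24.45604811   24.5437939    36.50826097  102.85369065    7.28494998
 -179.78843728] [-172.71835635    0.91604456   24.24616636] [0.59449914 0.30701483 0.27987888]
[-0.06650908  0.10905406 -0.99180833]
```

>>> servo_tool(rows=[{"offset": [0,0.3,0],"yaw": -0.06,"claw": 0.35},{"offset": [0,0.5,0],"yaw": -0.1,"claw": 0.35},{"offset": [0,0.5,0],"yaw": -0.1,"claw": 0.35}])

```text
time: 36.78
ee_pos: [0.5518, 0.3646, 0.2738]
tcp_rot: [-176.6, -1.0, 32.0]
wrist_force: [-0.1, 0.1, 0.1]
opening: 0.0555
grasp_force: 0.0
```

```bash
python3 - <<'E'
from h import *
o=get_obs();print(o['time'],o['q'],o['tcp_rot'],o['ee_pos'])
print(R.from_euler('xyz',o['tcp_rot'],degrees=True).as_matrix()[:,2])
E
```

```text
36.775 [  32.10661744   20.91122165   31.19680305   99.27199879    3.38629516
 -179.90300927] [-176.6119967    -1.00785216   32.00978108] [0.55178277 0.36456112 0.27380681]
[-0.01643636  0.05941929 -0.99809779]
```

>>> servo_tool(rows=[{"offset": [0,0.3,0],"yaw": -0.06,"claw": 0.35},{"offset": [0,0.5,0],"yaw": -0.09,"claw": 0.35},{"offset": [0,0.5,0],"yaw": -0.09,"claw": 0.35}])

```text
time: 37.15
ee_pos: [0.5009, 0.4175, 0.271]
tcp_rot: [179.8, -1.7, 39.8]
wrist_force: [0.8, -0.2, -0.2]
opening: 0.0555
grasp_force: 0.0
```

```bash
python3 - <<'E'
from h import *
o=get_obs();print(o['time'],o['q'],o['tcp_rot'],o['ee_pos'])
print(R.from_euler('xyz',o['tcp_rot'],degrees=True).as_matrix()[:,2])
E
```

```text
37.15 [  39.89404246   18.61790784   27.9744998    97.68189689   -0.20784297
 -179.92955637] [179.79421676  -1.67494934  39.82356918] [0.50088622 0.41747392 0.27095674]
[ 0.02474863  0.01596061 -0.99956629]
```

The tilt is down to 1.7°. Next I'll turn back to yaw 180° and move over the first scoop.

>>> servo_tool(rows=[{"offset": [0.3,0,0],"yaw": 0.055,"claw": 0.35},{"offset": [0.56,-0.05,0],"yaw": 0.11,"claw": 0.35},{"offset": [0.56,-0.05,0],"yaw": 0.165,"claw": 0.35},{"offset": [0.56,-0.05,0],"yaw": 0.22,"claw": 0.35},{"offset": [0.56,-0.05,0],"yaw": 0.275,"claw": 0.35},{"offset": [0.56,-0.05,0],"yaw": 0.33,"claw": 0.35},{"offset": [0.56,-0.05,0],"yaw": 0.385,"claw": 0.35},{"offset": [0.56,-0.05,0],"yaw": 0.44,"claw": 0.35},{"offset": [0.56,-0.05,0],"yaw": 0.495,"claw": 0.35},{"offset": [0.56,-0.05,0],"yaw": 0.55,"claw": 0.35},{"offset": [0.56,-0.05,0],"yaw": 0.61,"claw": 0.35},{"offset": [0.56,-0.05,0],"yaw": 0.61,"claw": 0.35}])

```text
time: 38.65
ee_pos: [0.5418, 0.4562, 0.2725]
tcp_rot: [-178.4, 0.4, -70.0]
wrist_force: [0.5, -0.4, -0.1]
opening: 0.0551
grasp_force: 0.0
```

>>> servo_tool(rows=[{"offset": [0,0,0],"yaw": 0.055,"claw": 0.35},{"offset": [0,0,0],"yaw": 0.11,"claw": 0.35},{"offset": [0,0,0],"yaw": 0.165,"claw": 0.35},{"offset": [0,0,0],"yaw": 0.22,"claw": 0.35},{"offset": [0,0,0],"yaw": 0.275,"claw": 0.35},{"offset": [0,0,0],"yaw": 0.33,"claw": 0.35},{"offset": [0,0,0],"yaw": 0.385,"claw": 0.35},{"offset": [0,0,0],"yaw": 0.44,"claw": 0.35},{"offset": [0,0,0.3],"yaw": 0.495,"claw": 0.35},{"offset": [0,0,0.5],"yaw": 0.55,"claw": 0.35},{"offset": [0,0,0.5],"yaw": 0.61,"claw": 0.35},{"offset": [0,0,0.5],"yaw": 0.61,"claw": 0.35}])

```text
time: 40.15
ee_pos: [0.5429, 0.4571, 0.2224]
tcp_rot: [179.1, 1.4, -179.6]
wrist_force: [-0.1, 0.0, 0.1]
opening: 0.0554
grasp_force: 0.0
```

```bash
python3 - <<'E'
from h import *
o=get_obs();print(o['time'],o['q'],o['tcp_rot'],o['ee_pos'])
im,P,H=look('wrist');handle(P,(.541,.456));go(.541,.4565,.116,179,o)
E
```

```text
40.15 [40.18210854 26.31238962 32.63328615 94.66069802 -0.23957545 39.76139914] [ 179.12207876    1.42935427 -179.59371331] [0.54290903 0.45706378 0.22244573]
handle [0.539  0.4573] yaw -1.0 len 0.033 616 z [0.1461 0.1473]
pose [0.5429 0.4571 0.2224] [ 179.1    1.4 -179.6] offset [0.046, -0.022, 1.063] yaw 0.008
```

>>> servo_tool(rows=[{"offset": [0.04,0,0.4],"yaw": 0.005,"claw": 0.35},{"offset": [0.04,0,0.8],"yaw": 0.005,"claw": 0.35},{"offset": [0.04,0,1.0],"yaw": 0.005,"claw": 0.35},{"offset": [0.04,0,1.0],"yaw": 0.005,"claw": 0.35}], squeeze=40)

```text
time: 40.7
ee_pos: [0.5409, 0.4583, 0.121]
tcp_rot: [179.2, 1.3, 179.5]
wrist_force: [0.9, 0.1, 0.4]
opening: 0.0552
grasp_force: 0.0
```

>>> servo_tool(rows=[{"offset": [0,0,0.06],"yaw": 0,"claw": 0.35},{"offset": [0,0,0.06],"yaw": 0,"claw": 0.55},{"offset": [0,0,0.06],"yaw": 0,"claw": 0.7},{"offset": [0,0,0.06],"yaw": 0,"claw": 0.7},{"offset": [0,0,0.06],"yaw": 0,"claw": 0.7},{"offset": [0,0,-0.3],"yaw": 0,"claw": 0.7},{"offset": [0,0,-0.7],"yaw": 0,"claw": 0.7},{"offset": [0,0,-1],"yaw": 0,"claw": 0.7},{"offset": [0,0,-1],"yaw": 0,"claw": 0.7}])

```text
time: 41.82
ee_pos: [0.5393, 0.4578, 0.225]
tcp_rot: [178.9, 1.6, 179.3]
wrist_force: [-0.2, 0.3, -1.3]
opening: 0.033
grasp_force: 40.8
```

```bash
python3 - <<'E'
from h import *
o=get_obs();print(o['time'],o['opening'],o['grasp_force'])
im,P,H=look('scene');fins(P,H)
p=o['ee_pos'];
m=(H[:,0]<14)&(H[:,1]>80)&(np.hypot(P[:,0]-p[0]+.02,P[:,1]-p[1])<.07)&(P[:,2]>.06);Q=P[m];print(len(Q),Q.min(0),Q.max(0))
go(.5,-.41,.26,172,o)
E
```

```text
41.825 0.0330494337097158 40.83743825554848
orange [ 0.6459 -0.1005] dir 67.2 len 0.078 76
green [0.6545 0.0407] dir 83.5 len 0.079 46
blue [0.5756 0.3253] dir 96.9 len 0.08 36
663 [0.46590799 0.39208109 0.10781641] [0.58834269 0.49444475 0.6372116 ]
pose [0.5393 0.4578 0.225 ] [178.9   1.6 179.3] offset [0.27, -8.674, -0.517] yaw 0.04
```

>>> servo_tool(rows=[{"offset": [0.4,-0.2,-0.65],"yaw": 0,"claw": 0.7},{"offset": [0.5,-0.6,-0.75],"yaw": 0,"claw": 0.7},{"offset": [0.5,-0.6,-0.75],"yaw": 0,"claw": 0.7}])

```text
time: 42.25
ee_pos: [0.4855, 0.395, 0.2971]
tcp_rot: [179.0, 1.5, 179.2]
wrist_force: [-0.0, 0.1, -1.8]
opening: 0.0333
grasp_force: 41.0
```

>>> servo_tool(rows=[{"offset": [0,-0.5,0],"yaw": 0,"claw": 0.7},{"offset": [0,-1,0],"yaw": 0,"claw": 0.7}])

```text
time: 42.5
ee_pos: [0.4847, 0.2961, 0.2906]
tcp_rot: [179.2, 1.3, 179.3]
wrist_force: [1.7, -1.3, -0.3]
opening: 0.0333
grasp_force: 41.1
```

>>> servo_tool(rows=[{"offset": [0,-0.5,0],"yaw": 0,"claw": 0.7},{"offset": [0,-1,0],"yaw": 0,"claw": 0.7}])

```text
time: 42.75
ee_pos: [0.4835, 0.1955, 0.2895]
tcp_rot: [179.2, 1.3, 179.3]
wrist_force: [-0.1, -0.1, -0.9]
opening: 0.0332
grasp_force: 41.1
```

>>> servo_tool(rows=[{"offset": [0,-0.5,0],"yaw": 0,"claw": 0.7},{"offset": [0,-1,0],"yaw": 0,"claw": 0.7}])

```text
time: 43.0
ee_pos: [0.4823, 0.0955, 0.288]
tcp_rot: [179.1, 1.3, 179.3]
wrist_force: [-0.1, -0.8, -1.7]
opening: 0.0333
grasp_force: 41.1
```

>>> servo_tool(rows=[{"offset": [0,-0.5,0],"yaw": 0,"claw": 0.7},{"offset": [0,-1,0],"yaw": 0,"claw": 0.7}])

```text
time: 43.25
ee_pos: [0.481, -0.0045, 0.2866]
tcp_rot: [179.1, 1.3, 179.3]
wrist_force: [0.4, -0.2, -1.8]
opening: 0.0333
grasp_force: 41.1
```

>>> servo_tool(rows=[{"offset": [0,-0.5,0],"yaw": 0,"claw": 0.7},{"offset": [0,-1,0],"yaw": 0,"claw": 0.7}])

```text
time: 43.5
ee_pos: [0.4798, -0.1046, 0.285]
tcp_rot: [179.0, 1.3, 179.3]
wrist_force: [1.2, 0.3, -1.7]
opening: 0.0334
grasp_force: 41.1
```

>>> servo_tool(rows=[{"offset": [0,-0.5,0],"yaw": 0,"claw": 0.7},{"offset": [0,-1,0],"yaw": 0,"claw": 0.7}])

```text
time: 43.75
ee_pos: [0.4786, -0.2047, 0.2833]
tcp_rot: [179.0, 1.3, 179.2]
wrist_force: [0.0, 0.8, -1.9]
opening: 0.0332
grasp_force: 41.1
```

>>> servo_tool(rows=[{"offset": [0,-0.5,0],"yaw": 0,"claw": 0.7},{"offset": [0,-1,0],"yaw": 0.04,"claw": 0.7},{"offset": [0,-1,0],"yaw": 0.04,"claw": 0.7},{"offset": [0,-1,0],"yaw": 0.04,"claw": 0.7}])

```text
time: 44.25
ee_pos: [0.4773, -0.3029, 0.2822]
tcp_rot: [178.8, 1.2, 172.1]
wrist_force: [0.1, 0.7, -1.8]
opening: 0.0334
grasp_force: 41.2
```

```bash
python3 - <<'E'
from h import *
o=get_obs();print(o['time'],o['opening'],o['grasp_force'],o['q'])
go(.5035,-.411,.183,172,o)
im,P,H=look('wrist')
e=np.array([.990,-.139]);f=np.array([.139,.990])
m=(H[:,1]<60)&(P[:,2]>.175)&(P[:,2]<.212)&(P[:,0]>.45)
u=(P[:,:2]-[.574,-.341]);a=u@e;b=u@f
for b0 in(-.078,0,.08):
    s=m&(abs(b-b0)<.012)&(a>-.06)&(a<.028)
    if s.sum()>20: print(b0,s.sum(),'b',np.percentile(b[s],[5,50,95]).round(4),'a',np.percentile(a[s],[1,99]).round(4),'z tip',np.percentile(P[s,2][a[s]<-.02],90).round(4))
im,P,H=look('scene')
p=o['ee_pos'];m=(H[:,0]<14)&(H[:,1]>80)&(np.hypot(P[:,0]-p[0]+.02,P[:,1]-p[1])<.07)&(P[:,2]>.06)&(P[:,2]<.34);Q=P[m];print(len(Q),np.percentile(Q,[1,99],axis=0).round(3),p)
m2=m&(P[:,2]>p[2]+.01)
if m2.sum()>5: Q=P[m2];print('handle top',np.percentile(Q,[5,50,95],axis=0).round(4))
E
```

```text
44.25 0.033372638993311984 41.23690456151962 [-33.1187819    7.33099544  15.87343079  97.98366115   1.55221518
 -25.18524672]
pose [ 0.4773 -0.3029  0.2822] [178.8   1.2 172.1] offset [-0.388, -1.055, 0.979] yaw 0.0Traceback (most recent call last):
  File "<stdin>", line 10, in <module>
    return _quantile_unchecked(
        a, q, axis, out, overwrite_input, method, keepdims, weights)
    return _ureduce(a,
                    func=_quantile_ureduce_func,
    ...<5 lines>...
                    overwrite_input=overwrite_input,
                    method=method)
    r = func(a, **kwargs)
    result = _quantile(arr,
                       quantiles=q,
    ...<2 lines>...
                       out=out,
                       weights=wgt)
    slices_having_nans = np.isnan(arr[-1, ...])
                                  ~~~^^^^^^^^^
IndexError: index -1 is out of bounds for axis 0 with size 0
```

>>> servo_tool(rows=[{"offset": [0,-0.5,0.3],"yaw": 0,"claw": 0.7},{"offset": [0,-0.9,0.7],"yaw": 0,"claw": 0.7},{"offset": [-0.2,-0.9,0.98],"yaw": 0,"claw": 0.7},{"offset": [-0.2,-0.9,0.98],"yaw": 0,"claw": 0.7},{"offset": [-0.2,-0.9,0.98],"yaw": 0,"claw": 0.7}])

```text
time: 44.92
ee_pos: [0.4875, -0.3925, 0.186]
tcp_rot: [178.9, 1.4, 172.1]
wrist_force: [0.1, -0.2, -1.3]
opening: 0.0333
grasp_force: 41.3
```

>>> servo_tool(rows=[{"offset": [-0.18,-0.15,0],"yaw": 0,"claw": 0.7},{"offset": [-0.18,-0.15,0],"yaw": 0,"claw": 0.7},{"offset": [-0.18,-0.15,0],"yaw": 0,"claw": 0.7},{"offset": [-0.18,-0.15,0],"yaw": 0,"claw": 0.7}])

```text
time: 45.42
ee_pos: [0.5027, -0.4104, 0.1859]
tcp_rot: [178.9, 1.3, 172.1]
wrist_force: [-0.3, 0.4, -2.1]
opening: 0.0332
grasp_force: 41.3
```

```bash
python3 - <<'E'
from h import *
o=get_obs();print(o['time'],o['opening'],o['grasp_force'])
go(.5035,-.411,.183,172,o)
p=o['ee_pos']
for n in('scene','top'):
    im,P,H=look(n)
    m=(H[:,0]<14)&(H[:,1]>80)&(np.hypot(P[:,0]-p[0]+.02,P[:,1]-p[1])<.08)&(P[:,2]>.03)&(P[:,2]<.24);Q=P[m];print(len(Q),np.percentile(Q,[1,99],axis=0).round(3))
    s=(abs(P[:,1]-p[1])<.03)&(abs(P[:,0]-p[0])<.02)&(P[:,2]>.16)&(P[:,2]<.225)&m
    if s.sum()>5: print('handle',np.percentile(P[s],[3,50,97],axis=0).round(4))
    if n=='scene': cv2.imwrite('pics/s11.png',cv2.resize(im[150:300,40:240,::-1],None,fx=4,fy=4))
E
```

```text
45.425 0.03324994067513903 41.284417659044266
pose [ 0.5027 -0.4104  0.1859] [178.9   1.3 172.1] offset [-0.008, -0.005, 0.029] yaw 0.0
363 [[ 0.436 -0.435  0.075]
 [ 0.511 -0.372  0.215]]
handle [[ 0.4982 -0.4273  0.1622]
 [ 0.5036 -0.41    0.1859]
 [ 0.5108 -0.3952  0.215 ]]
601 [[ 0.436 -0.436  0.068]
 [ 0.504 -0.372  0.226]]
```

View pics/s11.png

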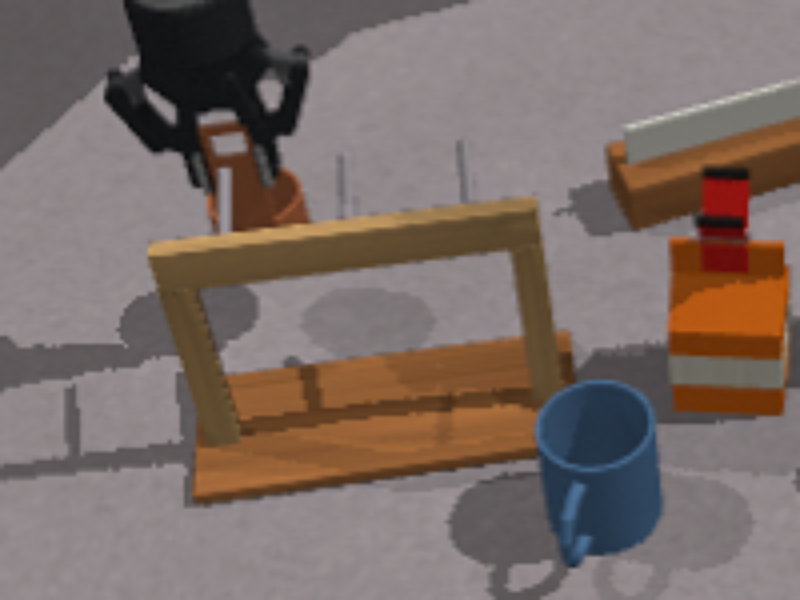

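The scoop is in the gripper with its hole in front of the left-hand peg, at about (230,140) in the crop, and the peg tip points at the hole. I'll slide it on along the peg.

>>> servo_tool(rows=[{"offset": [-0.12,0,0],"yaw": 0,"claw": 0.7},{"offset": [-0.24,0,0.01],"yaw": 0,"claw": 0.7},{"offset": [-0.36,0,0.03],"yaw": 0,"claw": 0.7},{"offset": [-0.48,0,0.05],"yaw": 0,"claw": 0.7},{"offset": [-0.56,0,0.07],"yaw": 0,"claw": 0.7},{"offset": [-0.56,0,0.09],"yaw": 0,"claw": 0.7},{"offset": [-0.56,0,0.09],"yaw": 0,"claw": 0.7}])

```text
time: 46.4
ee_pos: [0.5583, -0.4184, 0.1771]
tcp_rot: [178.9, 1.3, 172.0]
wrist_force: [-0.3, -1.2, -1.6]
opening: 0.0332
grasp_force: 41.3
```

```bash
python3 - <<'E'
from h import *
o=get_obs();print(o['time'],o['opening'],o['grasp_force'],o['wrist_force'],o['ee_pos'])
p=o['ee_pos']
im,P,H=look('scene')
m=(H[:,0]<12)&(H[:,1]>80)&(np.hypot(P[:,0]-p[0],P[:,1]-p[1])<.03)&(P[:,2]>.165)&(P[:,2]<.225)
print('handle',np.percentile(P[m],[3,50,97],axis=0).round(4))
cv2.imwrite('pics/s12.png',cv2.resize(im[150:240,60:180,::-1],None,fx=6,fy=6))
E
```

```text
46.4 0.033203736648976426 41.27985700964928 [-0.34179998 -1.15596724 -1.56648329] [ 0.55834511 -0.4183966   0.17710169]
handle [[ 0.5534 -0.4353  0.1719]
 [ 0.5589 -0.4186  0.1935]
 [ 0.5693 -0.4025  0.2082]]
```

View pics/s12.png

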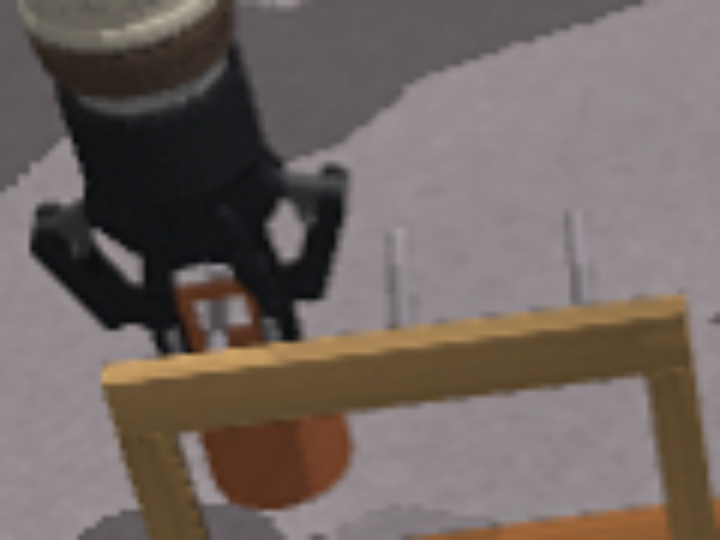

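The peg passes through the hole, at (215,310), with no contact force. I'll release it and go back for the second scoop.

>>> servo_tool(rows=[{"offset": [0,0,0.03],"yaw": 0,"claw": 0.7},{"offset": [0,0,0.03],"yaw": 0,"claw": 0.55},{"offset": [0,0,0.03],"yaw": 0,"claw": 0.48},{"offset": [0,0,0.03],"yaw": 0,"claw": 0.48},{"offset": [0,0,0.03],"yaw": 0,"claw": 0.48},{"offset": [0,0,-0.2],"yaw": 0,"claw": 0.48},{"offset": [0,0,-0.6],"yaw": 0,"claw": 0.48},{"offset": [0,0,-0.9],"yaw": 0,"claw": 0.48},{"offset": [0.5,0.3,-0.9],"yaw": 0,"claw": 0.4},{"offset": [0.5,0.8,-0.9],"yaw": 0,"claw": 0.35}])

```text
time: 47.7
ee_pos: [0.5158, -0.3339, 0.2664]
tcp_rot: [178.9, 1.2, 171.8]
wrist_force: [1.5, 0.9, 1.5]
opening: 0.0554
grasp_force: 0.0
```

>>> servo_tool(rows=[{"offset": [0,0.5,0],"yaw": 0,"claw": 0.35},{"offset": [0.1,1,0],"yaw": 0,"claw": 0.35}])

```text
time: 47.95
ee_pos: [0.5218, -0.2318, 0.2692]
tcp_rot: [178.9, 1.3, 172.0]
wrist_force: [0.8, -0.3, 0.9]
opening: 0.0555
grasp_force: 0.0
```

```bash
python3 - <<'E'
from h import *
o=get_obs();print(o['time'],o['opening'],o['grasp_force'],o['wrist_force'],o['ee_pos'])
for n in('scene','top'):
    im,P,H=look(n)
    m=(H[:,0]<12)&(H[:,1]>80)&(np.hypot(P[:,0]-.535,P[:,1]+.415)<.06)&(P[:,2]>.03)&(P[:,2]<.225)
    print(n,np.percentile(P[m],[2,50,98],axis=0).round(4).tolist());m&=P[:,2]>.16
    print('handle',np.percentile(P[m],[3,50,97],axis=0).round(4).tolist())
    fins(P,H);handle(P,(.4406,.3638));handle(P,(.466,.2332))
go(.4406,.3638,.222,190.5,o)
E
```

```text
47.95 0.05547628593564142 0.0 [ 0.75146762 -0.27663931  0.87660504] [ 0.5218378  -0.2318248   0.26923425]
scene [[0.5143, -0.446, 0.0587], [0.5711, -0.4161, 0.094], [0.5839, -0.3848, 0.2027]]
handle [[0.5487, -0.4352, 0.1738], [0.5587, -0.42, 0.1976], [0.5677, -0.4035, 0.2046]]
orange [ 0.6462 -0.1005] dir 67.6 len 0.078 76
green [0.6543 0.0405] dir 82.2 len 0.079 45
blue [0.5752 0.3257] dir 96.9 len 0.077 32
handle [0.4396 0.3649] yaw 15.4 len 0.037 28 z [0.1453 0.1484]
handle [0.465  0.2339] yaw 23.2 len 0.035 28 z [0.1452 0.1501]Traceback (most recent call last):
  File "<stdin>", line 6, in <module>
    return _quantile_unchecked(
        a, q, axis, out, overwrite_input, method, keepdims, weights)
    return _ureduce(a,
                    func=_quantile_ureduce_func,
    ...<5 lines>...
                    overwrite_input=overwrite_input,
                    method=method)
    r = func(a, **kwargs)
    result = _quantile(arr,
                       quantiles=q,
    ...<2 lines>...
                       out=out,
                       weights=wgt)
    slices_having_nans = np.isnan(arr[-1, ...])
                                  ~~~^^^^^^^^^
IndexError: index -1 is out of bounds for axis 0 with size 0
```

>>> servo_tool(rows=[{"offset": [0.13,0.5,0],"yaw": 0,"claw": 0.35},{"offset": [0.27,1,0],"yaw": 0,"claw": 0.35}])

```text
time: 48.3
ee_pos: [0.5086, -0.1298, 0.2705]
tcp_rot: [178.9, 1.3, 172.0]
wrist_force: [1.2, -0.2, -0.4]
opening: 0.0551
grasp_force: 0.0
```

>>> servo_tool(rows=[{"offset": [0.13,0.5,0],"yaw": 0,"claw": 0.35},{"offset": [0.27,1,0],"yaw": 0,"claw": 0.35}])

```text
time: 48.55
ee_pos: [0.4956, -0.0266, 0.2721]
tcp_rot: [178.9, 1.4, 172.0]
wrist_force: [-0.1, 0.1, 0.7]
opening: 0.0553
grasp_force: 0.0
```

>>> servo_tool(rows=[{"offset": [0.13,0.5,0],"yaw": 0,"claw": 0.35},{"offset": [0.27,1,0],"yaw": 0,"claw": 0.35}])

```text
time: 48.8
ee_pos: [0.4828, 0.0763, 0.2734]
tcp_rot: [178.9, 1.4, 172.0]
wrist_force: [0.9, -1.5, -0.6]
opening: 0.0555
grasp_force: 0.0
```

>>> servo_tool(rows=[{"offset": [0.13,0.5,0],"yaw": 0,"claw": 0.35},{"offset": [0.27,1,0],"yaw": 0,"claw": 0.35}])

```text
time: 49.05
ee_pos: [0.4699, 0.1791, 0.2746]
tcp_rot: [178.9, 1.4, 172.0]
wrist_force: [0.6, 0.3, -0.0]
opening: 0.0557
grasp_force: 0.0
```

>>> servo_tool(rows=[{"offset": [0.12,0.5,0],"yaw": -0.05,"claw": 0.35},{"offset": [0.12,0.53,0.2],"yaw": -0.11,"claw": 0.35},{"offset": [0.12,0.53,0.4],"yaw": -0.172,"claw": 0.35},{"offset": [0.12,0.53,0.4],"yaw": -0.172,"claw": 0.35},{"offset": [0.12,0.53,0.4],"yaw": -0.172,"claw": 0.35},{"offset": [0.12,0.53,0.4],"yaw": -0.172,"claw": 0.35}])

```text
time: 49.8
ee_pos: [0.4669, 0.2324, 0.2362]
tcp_rot: [179.7, 1.8, -157.2]
wrist_force: [0.4, -0.3, -0.6]
opening: 0.0556
grasp_force: 0.0
```

```bash
python3 - <<'E'
from h import *
o=get_obs();print(o['time'],o['opening'],o['q'])
im,P,H=look('wrist');handle(P,(.466,.2332))
go(.465,.2335,.116,203.2,o)
E
```

```text
49.8 0.0556086858380985 [26.38975054 -0.99818498  2.00904562 91.22835843  0.14588739  3.54324878]
handle [0.4641 0.2333] yaw 22.9 len 0.033 544 z [0.1462 0.1475]
pose [0.4669 0.2324 0.2362] [ 179.7    1.8 -157.2] offset [0.05, 0.012, 1.201] yaw -0.002
```

>>> servo_tool(rows=[{"offset": [0.06,0.01,0.4],"yaw": 0,"claw": 0.35},{"offset": [0.06,0.01,0.8],"yaw": 0,"claw": 0.35},{"offset": [0.06,0.01,1.0],"yaw": 0,"claw": 0.35},{"offset": [0.06,0.01,1.0],"yaw": 0,"claw": 0.35}])

```text
time: 50.35
ee_pos: [0.4626, 0.2322, 0.1341]
tcp_rot: [179.8, 1.6, -157.1]
wrist_force: [0.2, -1.0, 0.1]
opening: 0.0553
grasp_force: 0.0
```

>>> servo_tool(rows=[{"offset": [0,0,0.2],"yaw": 0,"claw": 0.35},{"offset": [0,0,0.2],"yaw": 0,"claw": 0.35},{"offset": [0,0,0.2],"yaw": 0,"claw": 0.55},{"offset": [0,0,0.2],"yaw": 0,"claw": 0.7},{"offset": [0,0,0.2],"yaw": 0,"claw": 0.7},{"offset": [0,0,0.2],"yaw": 0,"claw": 0.7},{"offset": [0,0,-0.2],"yaw": 0,"claw": 0.7},{"offset": [0,0,-0.6],"yaw": 0,"claw": 0.7},{"offset": [0,0,-1],"yaw": 0,"claw": 0.7},{"offset": [0,0,-1],"yaw": 0.05,"claw": 0.7},{"offset": [0,0,-1],"yaw": 0.1,"claw": 0.7},{"offset": [0,0,-1],"yaw": 0.1,"claw": 0.7}])

```text
time: 51.85
ee_pos: [0.4605, 0.2311, 0.2351]
tcp_rot: [179.2, 1.5, -174.9]
wrist_force: [-0.1, 0.3, -1.9]
opening: 0.0334
grasp_force: 40.4
```

```bash
python3 - <<'E'
from h import *
o=get_obs();print(o['time'],o['opening'],o['grasp_force'])
go(.49,-.20,.25,172,o)
go(.574-.06*.99,-.341+.06*.139,.1855,172,o)
E
```

```text
51.85 0.03341410300416423 40.43058782815933
pose [0.4605 0.2311 0.2351] [ 179.2    1.5 -174.9] offset [0.082, -4.317, -0.208] yaw 0.073
pose [0.4605 0.2311 0.2351] [ 179.2    1.5 -174.9] offset [-0.029, -5.669, 0.423] yaw 0.073
```

>>> servo_tool(rows=[{"offset": [0.02,-0.5,-0.2],"yaw": 0,"claw": 0.7},{"offset": [0.02,-1,-0.2],"yaw": 0,"claw": 0.7}])

```text
time: 52.1
ee_pos: [0.4669, 0.1303, 0.2548]
tcp_rot: [179.2, 1.6, -174.6]
wrist_force: [1.3, -0.5, -1.8]
opening: 0.0335
grasp_force: 40.8
```

>>> servo_tool(rows=[{"offset": [0,-0.5,0],"yaw": 0,"claw": 0.7},{"offset": [0,-1,0],"yaw": 0,"claw": 0.7}])

```text
time: 52.35
ee_pos: [0.4754, 0.0299, 0.2524]
tcp_rot: [179.3, 1.5, -174.7]
wrist_force: [0.4, 0.1, -2.1]
opening: 0.0336
grasp_force: 40.8
```

>>> servo_tool(rows=[{"offset": [0,-0.5,0],"yaw": 0,"claw": 0.7},{"offset": [0.03,-1,0],"yaw": 0,"claw": 0.7}])

```text
time: 52.6
ee_pos: [0.4812, -0.0701, 0.2509]
tcp_rot: [179.3, 1.5, -174.8]
wrist_force: [0.3, -0.1, -1.8]
opening: 0.0334
grasp_force: 40.8
```

>>> servo_tool(rows=[{"offset": [0.02,-0.5,0],"yaw": 0,"claw": 0.7},{"offset": [0.04,-1,0],"yaw": 0,"claw": 0.7}])

```text
time: 52.85
ee_pos: [0.4859, -0.1701, 0.2495]
tcp_rot: [179.3, 1.5, -174.8]
wrist_force: [1.0, 0.9, -0.9]
opening: 0.0333
grasp_force: 40.7
```

>>> servo_tool(rows=[{"offset": [0,-0.5,0],"yaw": 0.03,"claw": 0.7},{"offset": [0.04,-1,0],"yaw": 0.073,"claw": 0.7},{"offset": [0.04,-1,0.3],"yaw": 0.073,"claw": 0.7},{"offset": [0.04,-1,0.6],"yaw": 0.073,"claw": 0.7},{"offset": [0.04,-1,0.6],"yaw": 0.073,"claw": 0.7}])

```text
time: 53.48
ee_pos: [0.4913, -0.267, 0.1858]
tcp_rot: [178.8, 1.1, 172.0]
wrist_force: [-1.0, 0.0, -1.2]
opening: 0.0333
grasp_force: 40.9
```

```bash
python3 - <<'E'
from h import *
o=get_obs();print(o['time'],o['opening'],o['grasp_force'])
go(.574-.06*.99,-.341+.06*.139,.1855,172,o)
E
```

```text
53.475 0.03333239781520173 40.93272238969803
pose [ 0.4913 -0.267   0.1858] [178.8   1.1 172. ] offset [-0.321, -0.618, -0.004] yaw 0.0
```

>>> servo_tool(rows=[{"offset": [0,-0.3,0],"yaw": 0,"claw": 0.7},{"offset": [-0.1,-0.618,0],"yaw": 0,"claw": 0.7},{"offset": [-0.32,-0.618,0],"yaw": 0,"claw": 0.7},{"offset": [-0.32,-0.618,0],"yaw": 0,"claw": 0.7},{"offset": [-0.32,-0.618,0],"yaw": 0,"claw": 0.7},{"offset": [-0.32,-0.618,0],"yaw": 0,"claw": 0.7}])

```text
time: 54.22
ee_pos: [0.5151, -0.3328, 0.1882]
tcp_rot: [178.9, 1.3, 171.9]
wrist_force: [0.3, -0.1, -1.6]
opening: 0.0335
grasp_force: 41.0
```

```bash
python3 - <<'E'
from h import *
o=get_obs();print(o['time'],o['opening'],o['grasp_force'])
go(.574-.06*.99,-.341+.06*.139,.1855,172,o)
p=o['ee_pos'];im,P,H=look('scene')
m=(H[:,0]<14)&(H[:,1]>80)&(np.hypot(P[:,0]-p[0],P[:,1]-p[1])<.03)&(P[:,2]>.165)&(P[:,2]<.24)
print('handle',np.percentile(P[m],[3,50,97],axis=0).round(4).tolist())
E
```

```text
54.225 0.03351308195466132 41.03229582309723
pose [ 0.5151 -0.3328  0.1882] [178.9   1.3 171.9] offset [0.006, 0.0, 0.027] yaw -0.0
handle [[0.5107, -0.3498, 0.1657], [0.5177, -0.331, 0.1894], [0.5291, -0.3171, 0.2207]]
```

>>> servo_tool(rows=[{"offset": [0,0,0.03],"yaw": 0,"claw": 0.7},{"offset": [-0.12,0,0.03],"yaw": 0,"claw": 0.7},{"offset": [-0.24,0,0.04],"yaw": 0,"claw": 0.7},{"offset": [-0.36,0,0.06],"yaw": 0,"claw": 0.7},{"offset": [-0.48,0,0.08],"yaw": 0,"claw": 0.7},{"offset": [-0.56,0,0.1],"yaw": 0,"claw": 0.7},{"offset": [-0.56,0,0.11],"yaw": 0,"claw": 0.7},{"offset": [-0.56,0,0.11],"yaw": 0,"claw": 0.7}])

```text
time: 55.28
ee_pos: [0.5708, -0.3409, 0.1777]
tcp_rot: [178.9, 1.3, 171.9]
wrist_force: [0.5, -0.7, -1.8]
opening: 0.0333
grasp_force: 41.0
```

```bash
python3 - <<'E'
from h import *
o=get_obs();print(o['time'],o['opening'],o['grasp_force'],o['wrist_force'])
p=o['ee_pos'];im,P,H=look('scene')
m=(H[:,0]<14)&(H[:,1]>80)&(np.hypot(P[:,0]-p[0],P[:,1]-p[1])<.03)&(P[:,2]>.165)&(P[:,2]<.24)
print(p,'handle',np.percentile(P[m],[3,50,97],axis=0).round(4).tolist())
# grey (peg) points seen past the hole: behind-handle and in front-of-handle parts
e=np.array([.990,-.139]);f=np.array([.139,.990]);u=P[:,:2]-[.574,-.341];a=u@e;b=u@f
s=(H[:,1]<60)&(abs(b)<.012)&(a>-.06)&(a<.028)&(P[:,2]>.18)&(P[:,2]<.21);print(s.sum(),np.percentile(a[s],[0,50,100]) if s.any() else 0,np.median(b[s]) if s.any() else 0)
E
```

```text
55.275 0.03326545447614023 41.02144628763199 [ 0.4975957  -0.66907663 -1.75299307]
[ 0.57083452 -0.3408561   0.17774754] handle [[0.5676, -0.3579, 0.1737], [0.573, -0.3421, 0.1959], [0.5851, -0.3255, 0.21]]
39 [-0.02966436 -0.00189588  0.01872387] -0.0008479857853710253
```

>>> servo_tool(rows=[{"offset": [0,0,0.03],"yaw": 0,"claw": 0.7},{"offset": [0,0,0.03],"yaw": 0,"claw": 0.55},{"offset": [0,0,0.03],"yaw": 0,"claw": 0.48},{"offset": [0,0,0.03],"yaw": 0,"claw": 0.48},{"offset": [0,0,0.03],"yaw": 0,"claw": 0.48},{"offset": [0,0,-0.2],"yaw": 0,"claw": 0.48},{"offset": [0,0,-0.6],"yaw": 0,"claw": 0.48},{"offset": [0,0,-0.9],"yaw": 0,"claw": 0.48},{"offset": [0.5,0.3,-0.9],"yaw": 0,"claw": 0.4},{"offset": [0.5,0.8,-0.9],"yaw": 0,"claw": 0.35}])

```text
time: 56.58
ee_pos: [0.5285, -0.2561, 0.2675]
tcp_rot: [178.9, 1.2, 171.7]
wrist_force: [0.2, -0.3, 0.3]
opening: 0.0553
grasp_force: 0.0
```

>>> servo_tool(rows=[{"offset": [0.13,0.5,0],"yaw": 0,"claw": 0.35},{"offset": [0.27,1,0],"yaw": 0,"claw": 0.35}])

```text
time: 56.82
ee_pos: [0.5176, -0.1518, 0.2696]
tcp_rot: [178.9, 1.3, 171.8]
wrist_force: [1.1, -0.1, 0.1]
opening: 0.0559
grasp_force: 0.0
```

>>> servo_tool(rows=[{"offset": [0.13,0.5,0],"yaw": 0,"claw": 0.35},{"offset": [0.27,1,0],"yaw": 0,"claw": 0.35}])

```text
time: 57.08
ee_pos: [0.5049, -0.0489, 0.271]
tcp_rot: [178.9, 1.3, 171.9]
wrist_force: [0.4, 0.8, 0.3]
opening: 0.056
grasp_force: 0.0
```

>>> servo_tool(rows=[{"offset": [0.13,0.5,0],"yaw": 0,"claw": 0.35},{"offset": [0.27,1,0],"yaw": 0,"claw": 0.35}])

```text
time: 57.32
ee_pos: [0.4923, 0.054, 0.2723]
tcp_rot: [178.9, 1.4, 171.9]
wrist_force: [0.8, 0.6, -0.3]
opening: 0.0554
grasp_force: 0.0
```

>>> servo_tool(rows=[{"offset": [0.13,0.5,0],"yaw": 0,"claw": 0.35},{"offset": [0.27,1,0],"yaw": 0,"claw": 0.35}])

```text
time: 57.58
ee_pos: [0.4797, 0.1568, 0.2736]
tcp_rot: [178.9, 1.4, 171.9]
wrist_force: [1.8, -0.2, 1.0]
opening: 0.0554
grasp_force: 0.0
```

>>> servo_tool(rows=[{"offset": [0.13,0.5,0],"yaw": 0,"claw": 0.35},{"offset": [0.27,1,0],"yaw": 0,"claw": 0.35}])

```text
time: 57.82
ee_pos: [0.4671, 0.2597, 0.2748]
tcp_rot: [178.9, 1.3, 171.9]
wrist_force: [1.2, -0.6, 0.1]
opening: 0.0553
grasp_force: 0.0
```

>>> servo_tool(rows=[{"offset": [0.13,0.5,0],"yaw": 0,"claw": 0.35},{"offset": [0.2,1,0],"yaw": -0.05,"claw": 0.35},{"offset": [0.2,1,0],"yaw": -0.1,"claw": 0.35},{"offset": [0.2,1,0],"yaw": -0.1,"claw": 0.35},{"offset": [0.2,1,0],"yaw": -0.1,"claw": 0.35}])

```text
time: 58.45
ee_pos: [0.4619, 0.3594, 0.2762]
tcp_rot: [179.4, 1.6, -170.4]
wrist_force: [-1.0, -0.1, 0.6]
opening: 0.0556
grasp_force: 0.0
```

```bash
python3 - <<'E'
from h import *
o=get_obs();print(o['time'],o['opening'],o['q'])
im,P,H=look('wrist');handle(P,(.440,.364))
go(.440,.364,.23,191,o)
im,P,H=look('scene');fins(P,H)
for c in((.56,-.419),(.571,-.341)):
    m=(H[:,0]<14)&(H[:,1]>80)&(np.hypot(P[:,0]-c[0],P[:,1]-c[1])<.03)&(P[:,2]>.165)&(P[:,2]<.24);print('hung',np.percentile(P[m],[3,50,97],axis=0).round(4).tolist())
E
```

```text
58.45 0.055626911361000037 [37.97162077  8.82927938 16.85721811 96.32468557 -0.20051396 28.32217828]
handle [0.4386 0.3642] yaw 11.2 len 0.034 373 z [0.1464 0.1475]
pose [0.4619 0.3594 0.2762] [ 179.4    1.6 -170.4] offset [0.221, 0.077, 0.457] yaw -0.008
orange [ 0.6459 -0.1006] dir 67.3 len 0.078 73
green [0.654  0.0406] dir 84.2 len 0.081 43
blue [0.5753 0.3266] dir 96.8 len 0.082 35
hung [[0.5498, -0.435, 0.174], [0.5583, -0.4192, 0.1964], [0.5689, -0.4031, 0.2049]]
hung [[0.568, -0.3565, 0.1752], [0.5727, -0.3391, 0.1976], [0.5802, -0.3252, 0.2049]]
```

>>> servo_tool(rows=[{"offset": [0.25,0.065,0.2],"yaw": -0.008,"claw": 0.35},{"offset": [0.25,0.065,0.6],"yaw": -0.008,"claw": 0.35},{"offset": [0.25,0.065,0.9],"yaw": -0.008,"claw": 0.35},{"offset": [0.25,0.065,0.9],"yaw": -0.008,"claw": 0.35}])

```text
time: 59.05
ee_pos: [0.4377, 0.3622, 0.1836]
tcp_rot: [179.5, 1.4, -168.8]
wrist_force: [0.5, 0.5, 0.4]
opening: 0.0557
grasp_force: 0.0
```

>>> servo_tool(rows=[{"offset": [0,0,0.4],"yaw": 0,"claw": 0.35},{"offset": [0,0,0.705],"yaw": 0,"claw": 0.35},{"offset": [0,0,0.705],"yaw": 0,"claw": 0.35},{"offset": [0,0,0.705],"yaw": 0,"claw": 0.55},{"offset": [0,0,0.705],"yaw": 0,"claw": 0.7},{"offset": [0,0,0.705],"yaw": 0,"claw": 0.7},{"offset": [0,0,0.705],"yaw": 0,"claw": 0.7}])

```text
time: 59.92
ee_pos: [0.4411, 0.3649, 0.1176]
tcp_rot: [179.3, 1.8, -168.7]
wrist_force: [-0.2, -0.9, 7.1]
opening: 0.0334
grasp_force: 40.0
```

>>> servo_tool(rows=[{"offset": [0,0,-0.3],"yaw": 0,"claw": 0.7},{"offset": [0,0,-0.7],"yaw": 0,"claw": 0.7},{"offset": [0,0,-1],"yaw": 0.05,"claw": 0.7},{"offset": [0,0,-1],"yaw": 0.1,"claw": 0.7},{"offset": [0,0,-1],"yaw": 0.105,"claw": 0.7},{"offset": [0,0,-1],"yaw": 0.105,"claw": 0.7}])

```text
time: 60.68
ee_pos: [0.4375, 0.3628, 0.2148]
tcp_rot: [179.0, 1.3, 172.6]
wrist_force: [-0.1, -1.2, -0.9]
opening: 0.0331
grasp_force: 40.3
```

```bash
python3 - <<'E'
from h import *
o=get_obs();print(o['time'],o['opening'],o['grasp_force'])
go(.585-.06*.99,-.2626+.06*.139,.1855,172,o)
E
```

```text
60.675 0.03308675737788146 40.31981036067009
pose [0.4375 0.3628 0.2148] [179.    1.3 172.6] offset [-1.664, -6.01, 0.221] yaw 0.003
```

>>> servo_tool(rows=[{"offset": [-0.05,-0.5,-0.35],"yaw": 0,"claw": 0.7},{"offset": [-0.15,-1,-0.35],"yaw": 0,"claw": 0.7}])

```text
time: 60.92
ee_pos: [0.4386, 0.2607, 0.2504]
tcp_rot: [178.8, 1.5, 172.6]
wrist_force: [0.8, 0.1, -1.4]
opening: 0.0327
grasp_force: 40.9
```

>>> servo_tool(rows=[{"offset": [-0.05,-0.5,0],"yaw": 0,"claw": 0.7},{"offset": [-0.15,-1,0],"yaw": 0,"claw": 0.7}])

```text
time: 61.18
ee_pos: [0.4396, 0.1587, 0.2467]
tcp_rot: [178.9, 1.3, 172.6]
wrist_force: [1.0, 0.0, -1.1]
opening: 0.0332
grasp_force: 40.9
```

>>> servo_tool(rows=[{"offset": [-0.05,-0.5,0],"yaw": 0,"claw": 0.7},{"offset": [-0.15,-1,0],"yaw": 0,"claw": 0.7}])

```text
time: 61.42
ee_pos: [0.4413, 0.0575, 0.2452]
tcp_rot: [178.9, 1.3, 172.6]
wrist_force: [0.7, -0.4, -1.1]
opening: 0.0332
grasp_force: 40.9
```

>>> servo_tool(rows=[{"offset": [-0.05,-0.5,0],"yaw": 0,"claw": 0.7},{"offset": [-0.15,-1,0],"yaw": 0,"claw": 0.7}])

```text
time: 61.68
ee_pos: [0.443, -0.0436, 0.2438]
tcp_rot: [178.9, 1.3, 172.6]
wrist_force: [1.2, 0.1, -2.4]
opening: 0.0331
grasp_force: 40.9
```

>>> servo_tool(rows=[{"offset": [-0.05,-0.5,0],"yaw": 0,"claw": 0.7},{"offset": [-0.15,-1,0],"yaw": 0,"claw": 0.7}])

```text
time: 61.92
ee_pos: [0.4447, -0.1447, 0.2423]
tcp_rot: [178.9, 1.3, 172.6]
wrist_force: [0.8, 1.2, -0.5]
opening: 0.0335
grasp_force: 40.9
```

>>> servo_tool(rows=[{"offset": [-0.2,-0.5,0],"yaw": 0,"claw": 0.7},{"offset": [-0.6,-0.9,0.3],"yaw": 0.003,"claw": 0.7},{"offset": [-0.8,-0.95,0.54],"yaw": 0.003,"claw": 0.7},{"offset": [-0.8,-0.95,0.54],"yaw": 0.003,"claw": 0.7},{"offset": [-0.8,-0.95,0.54],"yaw": 0.003,"claw": 0.7},{"offset": [-0.8,-0.95,0.54],"yaw": 0.003,"claw": 0.7}])

```text
time: 62.68
ee_pos: [0.5132, -0.2467, 0.1899]
tcp_rot: [179.0, 1.4, 171.9]
wrist_force: [0.4, -0.8, -0.5]
opening: 0.033
grasp_force: 41.0
```

```bash
python3 - <<'E'
from h import *
o=get_obs();print(o['time'],o['opening'],o['grasp_force'])
go(.585-.06*.99,-.2626+.06*.139,.186,172,o)
p=o['ee_pos'];im,P,H=look('scene')
m=(H[:,0]<14)&(H[:,1]>80)&(np.hypot(P[:,0]-p[0],P[:,1]-p[1])<.03)&(P[:,2]>.165)&(P[:,2]<.24)
print('handle',np.percentile(P[m],[3,50,97],axis=0).round(4).tolist())
E
```

```text
62.675 0.0330120823188573 40.956781804561615
pose [ 0.5132 -0.2467  0.1899] [179.    1.4 171.9] offset [-0.132, -0.059, 0.041] yaw -0.0
handle [[0.5081, -0.2629, 0.1678], [0.5131, -0.2464, 0.188], [0.5247, -0.231, 0.2217]]
```

>>> servo_tool(rows=[{"offset": [0,-0.06,0.03],"yaw": 0,"claw": 0.7},{"offset": [-0.1,-0.06,0.03],"yaw": 0,"claw": 0.7},{"offset": [-0.22,-0.06,0.03],"yaw": 0,"claw": 0.7},{"offset": [-0.34,-0.06,0.04],"yaw": 0,"claw": 0.7},{"offset": [-0.46,-0.06,0.06],"yaw": 0,"claw": 0.7},{"offset": [-0.58,-0.06,0.08],"yaw": 0,"claw": 0.7},{"offset": [-0.69,-0.06,0.1],"yaw": 0,"claw": 0.7},{"offset": [-0.69,-0.06,0.11],"yaw": 0,"claw": 0.7},{"offset": [-0.69,-0.06,0.11],"yaw": 0,"claw": 0.7}])

```text
time: 63.85
ee_pos: [0.5808, -0.2626, 0.1787]
tcp_rot: [178.9, 1.3, 171.9]
wrist_force: [0.1, 0.2, -0.7]
opening: 0.033
grasp_force: 41.0
```

```bash
python3 - <<'E'
from h import *
o=get_obs();print(o['time'],o['opening'],o['grasp_force'],o['wrist_force'])
p=o['ee_pos'];im,P,H=look('scene')
m=(H[:,0]<14)&(H[:,1]>80)&(np.hypot(P[:,0]-p[0],P[:,1]-p[1])<.03)&(P[:,2]>.165)&(P[:,2]<.24)
print(p,'handle',np.percentile(P[m],[3,50,97],axis=0).round(4).tolist())
e=np.array([.990,-.139]);f=np.array([.139,.990]);u=P[:,:2]-[.585,-.2626];a=u@e;b=u@f
s=(H[:,1]<60)&(abs(b)<.012)&(a>-.06)&(a<.028)&(P[:,2]>.18)&(P[:,2]<.21);print(s.sum(),np.percentile(a[s],[0,50,100]) if s.any() else 0,np.median(b[s]) if s.any() else 0)
E
```

```text
63.85 0.03299368880351293 40.96563309431076 [ 0.11379205  0.24996078 -0.72524489]
[ 0.58080783 -0.26255085  0.1786658 ] handle [[0.5742, -0.2794, 0.1715], [0.5804, -0.2645, 0.1921], [0.5965, -0.2469, 0.2119]]
45 [-0.03321453 -0.00250072  0.02268634] 0.001062543891739028
```

>>> servo_tool(rows=[{"offset": [0,0,0.03],"yaw": 0,"claw": 0.7},{"offset": [0,0,0.03],"yaw": 0,"claw": 0.55},{"offset": [0,0,0.03],"yaw": 0,"claw": 0.48},{"offset": [0,0,0.03],"yaw": 0,"claw": 0.48},{"offset": [0,0,0.03],"yaw": 0,"claw": 0.48},{"offset": [0,0,-0.2],"yaw": 0,"claw": 0.48},{"offset": [0,0,-0.6],"yaw": 0,"claw": 0.48},{"offset": [0,0,-0.9],"yaw": 0,"claw": 0.48},{"offset": [0.5,0.3,-0.9],"yaw": 0,"claw": 0.4},{"offset": [0.5,0.8,-0.9],"yaw": 0,"claw": 0.35}])

```text
time: 65.15
ee_pos: [0.5384, -0.1778, 0.2688]
tcp_rot: [178.9, 1.2, 171.7]
wrist_force: [1.0, 0.6, 1.4]
opening: 0.0558
grasp_force: 0.0
```

>>> servo_tool(rows=[{"offset": [0.13,0.5,0],"yaw": 0,"claw": 0.3},{"offset": [0.27,1,0],"yaw": 0,"claw": 0.3}])

```text
time: 65.4
ee_pos: [0.5276, -0.0735, 0.2705]
tcp_rot: [178.9, 1.3, 171.8]
wrist_force: [-0.3, 0.4, -0.7]
opening: 0.0597
grasp_force: 0.0
```

>>> servo_tool(rows=[{"offset": [0.13,0.5,0],"yaw": 0,"claw": 0.3},{"offset": [0.2,1,0],"yaw": 0,"claw": 0.3},{"offset": [0.2,1,0],"yaw": 0,"claw": 0.3},{"offset": [0.2,1,0],"yaw": 0,"claw": 0.3}])

```text
time: 65.9
ee_pos: [0.5223, 0.0269, 0.272]
tcp_rot: [178.9, 1.3, 171.9]
wrist_force: [0.1, -0.4, -0.5]
opening: 0.0601
grasp_force: 0.0
```

```bash
python3 - <<'E'
from h import *
o=get_obs();print(o['time'],o['ee_pos'])
im,P,H=look('scene');fins(P,H)
for c in((.56,-.419),(.571,-.341),(.581,-.2626)):
    m=(H[:,0]<14)&(H[:,1]>80)&(np.hypot(P[:,0]-c[0],P[:,1]-c[1])<.03)&(P[:,2]>.165)&(P[:,2]<.24);print('hung',np.percentile(P[m],[3,50,97],axis=0).round(4).tolist())
im,P,H=look('wrist')
cv2.imwrite('pics/w13.png',im[...,::-1])
m=(P[:,0]>.45)&(P[:,0]<.6)&(P[:,1]>0)&(P[:,1]<.15)&(P[:,2]>.005)&(P[:,2]<.07)&((H[:,2]<45)|((H[:,0]>100)&(H[:,0]<125)&(H[:,1]>110)))
Q=P[m];h=H[m];bk=h[:,2]<45;print(len(Q),bk.sum())
px=np.argwhere(m.reshape(384,512));print(px.min(0),px.max(0))
blue=Q[~bk]
for z0,z1 in((.005,.02),(.02,.035),(.035,.05),(.05,.07)):
    for nm,q in(('blue',blue),('black',Q[bk])):
        s=q[(q[:,2]>z0)&(q[:,2]<=z1)]
        if len(s)>15:
            c=s[:,:2].mean(0);w=np.linalg.svd(s[:,:2]-c,full_matrices=False)[2][0];t=(s[:,:2]-c)@w
            print(nm,z0,len(s),s.mean(0).round(4),'dir',round(np.degrees(np.arctan2(w[1],w[0]))%180,1),'len',np.ptp(np.percentile(t,[2,98])).round(3))
E
```

```text
65.9 [0.52225036 0.02687046 0.2719516 ]
orange [ 0.6462 -0.1005] dir 67.2 len 0.078 69
green [0.6542 0.0407] dir 83.2 len 0.079 42
blue [0.5753 0.3264] dir 96.8 len 0.08 35
hung [[0.5483, -0.4352, 0.1743], [0.5597, -0.4192, 0.197], [0.5701, -0.4029, 0.2057]]
hung [[0.5671, -0.3567, 0.1788], [0.5734, -0.3409, 0.1983], [0.5796, -0.3254, 0.2051]]
hung [[0.5746, -0.2752, 0.1708], [0.5815, -0.2555, 0.195], [0.5921, -0.2437, 0.2057]]
1471 193
[111 262] [172 304]
blue 0.005 703 [0.4983 0.0742 0.0122] dir 148.4 len 0.068
black 0.005 61 [0.5416 0.0535 0.0073] dir 63.7 len 0.028
blue 0.02 245 [0.5087 0.0704 0.0283] dir 63.9 len 0.03
blue 0.035 276 [0.5175 0.0658 0.0421] dir 64.2 len 0.03
blue 0.05 54 [0.5235 0.0595 0.0535] dir 69.7 len 0.029
black 0.05 132 [0.5244 0.0621 0.0551] dir 63.3 len 0.029
```

All three scoops hang. The blue clip is on its side with its pin along 63.7° and the pin centre near (0.5035, 0.0724, 0.014). My plan is:
1. Grip it by the pin ends.
2. Swing its jaws down against the strip's side wall.
3. Stand it up.
4. Pinch the beads and park it.

```bash
python3 - <<'E'
from h import *
go(.5035,.0724,.12,153.7); go(.5035,.0724,.021,153.7)
z,P,H=look('top')
m=(abs(P[:,1]-.03)<.07)&(P[:,0]>.38)&(P[:,0]<.49)&(P[:,2]>.04)&(P[:,2]<.056);Q=P[m];u=Q[:,0]+.0767*Q[:,1];print('block x span at y=0',np.percentile(u,[2,98]).round(4),len(Q))
m=(abs(P[:,1])<.1)&(P[:,0]>.38)&(P[:,0]<.49)&(P[:,2]>.075)&(P[:,2]<.095);Q=P[m];u=Q[:,0]+.0767*Q[:,1];print('plate',np.percentile(u,[2,50,98]).round(4),np.polyfit(Q[:,1],Q[:,0],1))
E
```

```text
pose [0.5223 0.026  0.2719] [178.9   1.3 171.8] offset [0.287, 0.404, 1.52] yaw 0.101
pose [0.5223 0.026  0.2719] [178.9   1.3 171.8] offset [0.31, 0.386, 2.51] yaw 0.101Traceback (most recent call last):
  File "<stdin>", line 4, in <module>
    return _quantile_unchecked(
        a, q, axis, out, overwrite_input, method, keepdims, weights)
    return _ureduce(a,
                    func=_quantile_ureduce_func,
    ...<5 lines>...
                    overwrite_input=overwrite_input,
                    method=method)
    r = func(a, **kwargs)
    result = _quantile(arr,
                       quantiles=q,
    ...<2 lines>...
                       out=out,
                       weights=wgt)
    slices_having_nans = np.isnan(arr[-1, ...])
                                  ~~~^^^^^^^^^
IndexError: index -1 is out of bounds for axis 0 with size 0
```

>>> servo_tool(rows=[{"offset": [0.31,0.386,0.3],"yaw": 0.05,"claw": 0.3},{"offset": [0.31,0.386,0.7],"yaw": 0.1,"claw": 0.3},{"offset": [0.31,0.386,1.0],"yaw": 0.1,"claw": 0.3}], squeeze=20)

```text
time: 66.42
ee_pos: [0.4992, 0.0705, 0.1705]
tcp_rot: [178.6, 0.9, 153.7]
wrist_force: [0.2, -1.0, 0.5]
opening: 0.0603
grasp_force: 0.0
```

>>> servo_tool(rows=[{"offset": [0,0,0.3],"yaw": 0,"claw": 0.3},{"offset": [0,0,0.6],"yaw": 0,"claw": 0.3},{"offset": [0,0,0.8],"yaw": 0,"claw": 0.3},{"offset": [0,0,0.8],"yaw": 0,"claw": 0.3},{"offset": [0,0,0.8],"yaw": 0,"claw": 0.3}])

```text
time: 67.05
ee_pos: [0.5021, 0.0718, 0.0929]
tcp_rot: [178.5, 1.0, 153.8]
wrist_force: [0.3, 0.4, 0.2]
opening: 0.0596
grasp_force: 0.0
```

```bash
python3 - <<'E'
from h import *
z=np.load('c0.npz');P,S=z['P'],z['S']
for k in(0,1):
    m=(S==k)&(abs(P[:,1])<.1)&(P[:,0]>.37)&(P[:,0]<.5)&(P[:,2]>.04)&(P[:,2]<.054);u=P[m,0]+.0767*P[m,1];print('block',np.percentile(u,[2,98]).round(4))
    m=(S==k)&(abs(P[:,1]-.0)<.015)&(P[:,0]>.41)&(P[:,0]<.46)&(P[:,2]>.07)&(P[:,2]<.09);u=P[m,0]+.0767*P[m,1];print('plate',np.percentile(u,[5,50,95]).round(4),len(u))
o=get_obs();im,P,H=look('wrist')
m=(P[:,0]>.45)&(P[:,0]<.6)&(P[:,1]>0)&(P[:,1]<.15)&(P[:,2]>.004)&(P[:,2]<.07)&(H[:,0]>100)&(H[:,0]<125)&(H[:,1]>110)
Q=P[m];T=R.from_euler('xyz',o['tcp_rot'],degrees=True).as_matrix();L=(Q-o['ee_pos'])@T
print(len(Q),'blue in tool xyz',np.percentile(L,[2,50,98],axis=0).round(4).tolist())
go(.5035,.0724,.021,153.7,o)
E
```

```text
block [0.4304 0.4651]
plate [0.4264 0.4341 0.4392] 44
block [0.4054 0.4638]
plate [0.4328 0.4343 0.4365] 17
4253 blue in tool xyz [[-0.0206, -0.0147, 0.044], [-0.0038, 0.0, 0.0671], [0.0284, 0.0154, 0.0835]]
pose [0.5021 0.0718 0.0929] [178.5   1.  153.8] offset [0.002, -0.006, 0.719] yaw 0.001
```

>>> servo_tool(rows=[{"offset": [0,0,0.4],"yaw": 0,"claw": 0.3},{"offset": [0,0,0.65],"yaw": 0,"claw": 0.3},{"offset": [0,0,0.71],"yaw": 0,"claw": 0.3},{"offset": [0,0,0.71],"yaw": 0,"claw": 0.45},{"offset": [0,0,0.71],"yaw": 0,"claw": 0.65},{"offset": [0,0,0.71],"yaw": 0,"claw": 0.65},{"offset": [0,0,0.71],"yaw": 0,"claw": 0.65}])

```text
time: 67.97
ee_pos: [0.5043, 0.0735, 0.0225]
tcp_rot: [178.5, 1.0, 153.9]
wrist_force: [-0.6, -0.2, 6.5]
opening: 0.0352
grasp_force: 20.0
```

>>> servo_tool(rows=[{"offset": [0,0,-0.2],"yaw": 0,"claw": 0.65},{"offset": [0,0,-0.4],"yaw": 0,"claw": 0.65},{"offset": [-0.3,0,-0.6],"yaw": -0.05,"claw": 0.65},{"offset": [-0.3,0,-0.6],"yaw": -0.11,"claw": 0.65},{"offset": [-0.3,0,-0.6],"yaw": -0.17,"claw": 0.65},{"offset": [-0.3,0,-0.6],"yaw": -0.17,"claw": 0.65},{"offset": [-0.3,0,-0.6],"yaw": -0.17,"claw": 0.65}])

```text
time: 68.85
ee_pos: [0.5288, 0.0592, 0.0816]
tcp_rot: [179.2, 1.5, -175.8]
wrist_force: [-0.3, -1.1, -0.3]
opening: 0.0352
grasp_force: 20.3
```

```bash
cat >> h.py <<'E'
def clipinhand():
    o=get_obs();im,P,H=look('wrist');T=R.from_euler('xyz',o['tcp_rot'],degrees=True).as_matrix();L=(P-o['ee_pos'])@T
    k=(abs(L[:,0])<.07)&(abs(L[:,1])<.019)&(abs(L[:,2])<.06)
    for n,m in(('blue',k&(H[:,0]>100)&(H[:,0]<125)&(H[:,1]>110)),('black',k&(H[:,2]<45)&(abs(L[:,1])<.012)),('grey',k&(H[:,1]<60)&(H[:,2]>70))):
        if m.sum()>20: print(n,m.sum(),'tool xyz',np.percentile(L[m],[3,50,97],axis=0).round(4).tolist())
    m=k&(H[:,0]>100)&(H[:,0]<125)&(H[:,1]>110)
    for x in np.arange(-.06,.06,.008):
        s=m&(abs(L[:,0]-x-.004)<.004)
        if s.sum()>10: print(round(x+.004,3),np.percentile(L[s,2],[5,50,95]).round(4),s.sum())
    print(o['time'],o['opening'],o['grasp_force'],o['wrist_force'].round(1),o['ee_pos'].round(4),o['tcp_rot'].round(1));return im
E
python3 - <<'E'
from h import *
im=clipinhand();cv2.imwrite('pics/w14.png',im[...,::-1])
go(.4925,.03,.044,184.4)
E
```

```text
blue 8700 tool xyz [[-0.0151, -0.0149, -0.0191], [-0.0016, 0.0001, -0.0008], [0.0278, 0.0151, 0.013]]
black 2030 tool xyz [[0.0088, -0.0113, -0.0598], [0.01, -0.0003, -0.0563], [0.0111, 0.0111, -0.0508]]
grey 1245 tool xyz [[-0.0088, -0.0171, -0.0126], [0.0025, 0.0001, 0.0043], [0.0078, 0.0171, 0.0086]]
-0.016 [-0.0195 -0.0168 -0.0136] 1317
-0.008 [-0.0139 -0.0089 -0.0036] 2360
0.0 [-0.004  -0.0008  0.0021] 1088
0.008 [-0.0514  0.0051  0.0072] 980
0.016 [0.0058 0.0078 0.0098] 1390
0.024 [0.0092 0.0112 0.0131] 1344
0.032 [0.0119 0.0132 0.0142] 221
68.85 0.03517564646825835 20.295834839344025 [-0.3 -1.1 -0.3] [0.5288 0.0592 0.0816] [ 179.2    1.5 -175.8]
pose [0.5288 0.0593 0.0815] [ 179.2    1.5 -175.7] offset [0.393, -0.27, 0.362] yaw -0.001
```

>>> servo_tool(rows=[{"offset": [0.2,-0.27,0.1],"yaw": 0,"claw": 0.65},{"offset": [0.34,-0.27,0.25],"yaw": 0,"claw": 0.65},{"offset": [0.34,-0.27,0.38],"yaw": 0,"claw": 0.65},{"offset": [0.34,-0.27,0.38],"yaw": 0,"claw": 0.65},{"offset": [0.4,-0.27,0.33],"yaw": 0,"claw": 0.65},{"offset": [0.45,-0.27,0.26],"yaw": 0,"claw": 0.65},{"offset": [0.5,-0.27,0.18],"yaw": 0,"claw": 0.65},{"offset": [0.55,-0.27,0.11],"yaw": 0,"claw": 0.65},{"offset": [0.59,-0.27,0.08],"yaw": 0,"claw": 0.65},{"offset": [0.61,-0.27,0.07],"yaw": 0,"claw": 0.65},{"offset": [0.61,-0.27,0.07],"yaw": 0,"claw": 0.65}])

```text
time: 70.28
ee_pos: [0.4709, 0.0277, 0.0731]
tcp_rot: [179.2, 1.6, -175.5]
wrist_force: [5.0, 1.2, 2.5]
opening: 0.0352
grasp_force: 20.7
```

```bash
python3 - <<'E'
from h import *
im=clipinhand();cv2.imwrite('pics/w15.png',im[...,::-1])
E
```

```text
blue 5821 tool xyz [[-0.027, -0.0149, -0.0363], [0.0031, -0.0003, -0.0027], [0.0099, 0.0147, 0.0285]]
black 3769 tool xyz [[0.0025, -0.0112, -0.0596], [0.0087, 0.0, -0.051], [0.0109, 0.0112, -0.0337]]
grey 3590 tool xyz [[-0.0011, -0.0178, -0.0126], [0.0421, -0.0003, -0.0062], [0.0438, 0.0177, 0.0233]]
-0.032 [-0.0053 -0.0042 -0.0035] 46
-0.024 [-0.0048 -0.0036 -0.0024] 503
-0.008 [-0.0005  0.0175  0.0184] 23
0.0 [-0.0246 -0.0081  0.0162] 3159
0.008 [-0.0499  0.0193  0.0296] 2090
70.275 0.035246976281501065 20.723814368247986 [5.  1.2 2.5] [0.4709 0.0277 0.0731] [ 179.2    1.6 -175.5]
```

```bash
cat >> h.py <<'E'
def prof():
    o=get_obs();im,P,H=look('wrist');T=R.from_euler('xyz',o['tcp_rot'],degrees=True).as_matrix();L=(P-o['ee_pos'])@T
    k=(abs(L[:,0])<.048)&(abs(L[:,1])<.0145)&(L[:,2]>-.056)&(L[:,2]<.05)
    b=k&(H[:,0]>100)&(H[:,0]<125)&(H[:,1]>110);d=k&(H[:,2]<45)&~b;g=k&~b&~d
    G=np.full((27,24),'.')
    for m,c in((g,'-'),(d,'#'),(b,'B')):
        h,_,_=np.histogram2d(L[m,2],L[m,0],bins=(27,24),range=((-.056,.052),(-.048,.048)));G[h>6]=c
    for j,r in enumerate(G): print(f'{-56+4*j:4d}',''.join(r))
    print('cols from -48 mm, 4 mm each; rows z down'); print(o['ee_pos'].round(4),o['tcp_rot'].round(1),o['wrist_force'].round(1),o['grasp_force'])
E
python3 -c "
from h import *
prof()"
```

```text
-56 ..............B##.......
 -52 ..............B##.......
 -48 ................#.......
 -44 ........................
 -40 ............B##.........
 -36 .............BB.........
 -32 .............B..........
 -28 ............BB..........
 -24 ............BB..........
 -20 ............B...........
 -16 ............B........--.
 -12 ............B........--.
  -8 ....BB......B.........-.
  -4 ....BB.....BB.........-.
   0 ...........BB.........-.
   4 ...........B..........-.
   8 ...........-B.........-.
  12 ...........BBB........-.
  16 ..........BB.B........-.
  20 .............BB.----..--
  24 .............BB-----..--
  28 ..............B.........
  32 ........................
  36 ........................
  40 ........................
  44 ........................
  48 ........................
cols from -48 mm, 4 mm each; rows z down
[0.4709 0.0277 0.0731] [ 179.2    1.6 -175.5] [5.4 0.2 1.9] 20.732915103435516
```

>>> servo_tool(rows=[{"offset": [0.02,0,-0.01],"yaw": 0,"claw": 0.65},{"offset": [0.04,0,-0.02],"yaw": 0,"claw": 0.65},{"offset": [0.06,0,-0.02],"yaw": 0,"claw": 0.65},{"offset": [0.08,0,-0.02],"yaw": 0,"claw": 0.65},{"offset": [0.08,0,-0.02],"yaw": 0,"claw": 0.65}])

```text
time: 71.0
ee_pos: [0.4625, 0.027, 0.0746]
tcp_rot: [179.2, 1.6, -175.5]
wrist_force: [3.8, 0.6, 3.2]
opening: 0.0352
grasp_force: 21.0
```

```bash
python3 -c "
from h import *
prof()"
```

```text
-56 ..............B##.......
 -52 ..............B##.......
 -48 ................#.......
 -44 ........................
 -40 ...............#........
 -36 ..............B##.......
 -32 ...............BB.......
 -28 ........................
 -24 ........................
 -20 ........................
 -16 ........................
 -12 .....BB............--...
  -8 .....BBB............-...
  -4 ......BBB...B.......-...
   0 .......BB..BB.......-...
   4 ...........B........-...
   8 ...........-........-...
  12 ...........BB.......-...
  16 ..........-.B.......-...
  20 ............B.......-...
  24 ............B----...----
  28 ............B--.........
  32 ............-...........
  36 ........................
  40 ........................
  44 ........................
  48 ........................
cols from -48 mm, 4 mm each; rows z down
[0.4625 0.027  0.0746] [ 179.2    1.6 -175.5] [3.8 0.6 3.2] 20.972157418727875
```

>>> servo_tool(rows=[{"offset": [0.02,0,0],"yaw": 0,"claw": 0.65},{"offset": [0.04,0,0],"yaw": 0,"claw": 0.65},{"offset": [0.06,0,0],"yaw": 0,"claw": 0.65},{"offset": [0.06,0,0],"yaw": 0,"claw": 0.65}])

```text
time: 71.55
ee_pos: [0.4563, 0.0265, 0.0742]
tcp_rot: [179.2, 1.5, -175.5]
wrist_force: [5.2, -0.2, 2.9]
opening: 0.0356
grasp_force: 20.2
```

```bash
python3 -c "
from h import *
prof()"
```

```text
-56 ..............B##.......
 -52 ..............B##.......
 -48 ................#.......
 -44 ........................
 -40 ........................
 -36 ................#.......
 -32 ...............BB#......
 -28 .................B......
 -24 ........................
 -20 ........................
 -16 ......B.................
 -12 ......BB.........---....
  -8 ......BBB...B......-....
  -4 .......BB..B.......-....
   0 ........BB-B.......-....
   4 ........B--........-....
   8 ...................-....
  12 ...................-....
  16 ...................-....
  20 ...................-....
  24 ...........----....-----
  28 ...........B-...........
  32 ........................
  36 ........................
  40 ........................
  44 ........................
  48 ........................
cols from -48 mm, 4 mm each; rows z down
[0.4563 0.0265 0.0742] [ 179.2    1.5 -175.5] [ 5.2 -0.2  2.9] 20.19330382347107
```

```bash
cat >> h.py <<'E'
def tilt():
    o=get_obs();im,P,H=look('wrist');T=R.from_euler('xyz',o['tcp_rot'],degrees=True).as_matrix();L=(P-o['ee_pos'])@T
    k=(abs(L[:,1])<.0145)&(L[:,2]>-.045)&(L[:,2]<.035)&(H[:,0]>100)&(H[:,0]<125)&(H[:,1]>110)
    for n,m in(('far tail',k&(L[:,0]<-.0125)&(L[:,0]>-.035)&(L[:,2]<.004)),('near tail',k&(L[:,0]>.002)&(L[:,2]<-.006)),('jaw',k&(L[:,2]>.012))):
        if m.sum()>40:
            p=np.polyfit(L[m,2],L[m,0],1);print(n,m.sum(),'deg from tool z',np.degrees(np.arctan(p[0])).round(1),np.percentile(L[m],[3,97],axis=0).round(4).tolist())
    return im
E
python3 - <<'E'
from h import *
im=tilt();cv2.imwrite('pics/w16.png',im[...,::-1])
E
```

```text
far tail 2522 deg from tool z 31.3 [[-0.0216, -0.0136, -0.012], [-0.0128, 0.0136, 0.0022]]
near tail 165 deg from tool z 57.0 [[0.0145, -0.0105, -0.0311], [0.0222, 0.0103, -0.0259]]
jaw 42 deg from tool z -24.6 [[-0.0038, -0.0128, 0.0289], [-0.0029, 0.0134, 0.0309]]
```

View pics/w16.png

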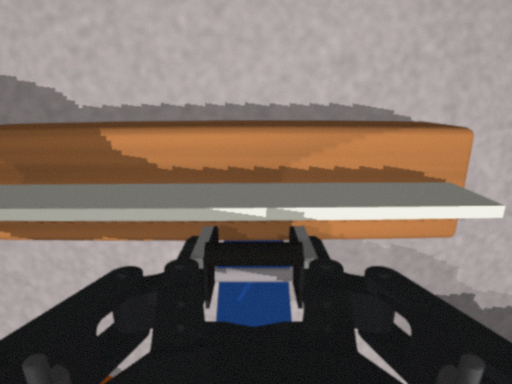

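The wrist view shows the wall-side bead at (250,252) just short of the plate, the pin at (250,272) and the far tail at (255,300). The clip is nearly upright, so I'll carry it clear of the block and press it onto the worktop.

>>> servo_tool(rows=[{"offset": [-0.05,0,-0.1],"yaw": 0,"claw": 0.65},{"offset": [-0.4,0,-0.1],"yaw": 0,"claw": 0.65},{"offset": [-0.7,0,0.1],"yaw": 0,"claw": 0.65},{"offset": [-0.7,0,0.3],"yaw": 0,"claw": 0.65},{"offset": [-0.7,0,0.38],"yaw": 0,"claw": 0.65},{"offset": [-0.7,0,0.38],"yaw": 0,"claw": 0.65},{"offset": [-0.7,0,0.38],"yaw": 0,"claw": 0.65}])

```text
time: 72.53
ee_pos: [0.5268, 0.0325, 0.0385]
tcp_rot: [179.2, 1.5, -175.5]
wrist_force: [0.7, 0.1, -0.9]
opening: 0.0348
grasp_force: 20.5
```

```bash
python3 -c "
from h import *
tilt();prof()"
```

```text
far tail 2552 deg from tool z 35.7 [[-0.0228, -0.0136, -0.0107], [-0.0129, 0.0136, 0.0027]]
near tail 67 deg from tool z -16.4 [[0.0186, -0.0086, -0.0298], [0.0196, 0.0092, -0.0271]]
jaw 997 deg from tool z 0.8 [[-0.0021, -0.0136, 0.0147], [-0.0011, 0.0137, 0.0341]]
 -56 ..............B##.......
 -52 ..............B##.......
 -48 ................#.......
 -44 ........................
 -40 ........................
 -36 ...............##.......
 -32 ..............-#B.......
 -28 ................B.......
 -24 ........................
 -20 ........................
 -16 ........................
 -12 ......BB................
  -8 ......BB................
  -4 .......BB...............
   0 ........BB-.............
   4 ........B-..............
   8 ........................
  12 ...........B............
  16 ...........B............
  20 ...........B............
  24 ...........B............
  28 ...........B............
  32 ...........B............
  36 ...........B------------
  40 ...........---..........
  44 ........................
  48 ........................
cols from -48 mm, 4 mm each; rows z down
[0.5269 0.0325 0.0385] [ 179.2    1.5 -175.5] [0.6 0.8 0.8] 20.522722899913788
```

>>> servo_tool(rows=[{"offset": [0,0,0.03],"yaw": 0,"claw": 0.65},{"offset": [0,0,0.05],"yaw": 0,"claw": 0.65},{"offset": [0,0,0.065],"yaw": 0,"claw": 0.65},{"offset": [0,0,0.065],"yaw": 0,"claw": 0.65},{"offset": [0,0,0.065],"yaw": 0,"claw": 0.65}])

```text
time: 73.25
ee_pos: [0.5296, 0.033, 0.0354]
tcp_rot: [179.2, 1.9, -175.5]
wrist_force: [-3.0, -0.1, 23.5]
opening: 0.0354
grasp_force: 22.1
```

```bash
python3 -c "
from h import *
tilt();o=get_obs();print(o['wrist_force'],o['ee_pos'])"
```

```text
far tail 2238 deg from tool z 40.1 [[-0.0236, -0.0135, -0.0097], [-0.0142, 0.0135, 0.0009]]
near tail 75 deg from tool z 31.1 [[0.0089, -0.0106, -0.036], [0.0151, 0.0101, -0.0335]]
jaw 1463 deg from tool z 9.2 [[-0.0082, -0.0136, 0.0121], [0.0011, 0.0137, 0.0339]]
[-3.07636084 -0.14652993 23.57095414] [0.52962549 0.03296353 0.03543959]
```

>>> servo_tool(rows=[{"offset": [0,0,-0.025],"yaw": 0,"claw": 0.65},{"offset": [0.03,0,-0.025],"yaw": 0,"claw": 0.65},{"offset": [0.06,0,-0.025],"yaw": 0,"claw": 0.65},{"offset": [0.06,0,-0.025],"yaw": 0,"claw": 0.65}])

```text
time: 73.8
ee_pos: [0.5227, 0.0323, 0.0354]
tcp_rot: [179.2, 1.8, -175.5]
wrist_force: [3.6, 1.2, 8.1]
opening: 0.0351
grasp_force: 20.9
```

```bash
python3 -c "
from h import *
tilt();o=get_obs();print(o['wrist_force'],o['ee_pos'],o['tcp_rot'])"
```

```text
far tail 2444 deg from tool z 28.7 [[-0.0208, -0.0135, -0.0131], [-0.0128, 0.0136, 0.0009]]
near tail 301 deg from tool z -30.8 [[0.0024, -0.0134, -0.0313], [0.017, 0.0129, -0.0071]]
[2.57177459 0.46367793 7.23049437] [0.52280367 0.03230571 0.03545459] [ 179.23109833    1.77809742 -175.53542621]
```

>>> servo_tool(rows=[{"offset": [-0.02,0,0],"yaw": 0,"claw": 0.65},{"offset": [-0.035,0,0],"yaw": 0,"claw": 0.65},{"offset": [-0.035,0,0],"yaw": 0,"claw": 0.65},{"offset": [-0.035,0,0],"yaw": 0,"claw": 0.65}])

```text
time: 74.35
ee_pos: [0.5256, 0.0325, 0.0353]
tcp_rot: [179.2, 1.7, -175.5]
wrist_force: [0.2, 0.3, 8.6]
opening: 0.0354
grasp_force: 21.0
```

```bash
python3 -c "
from h import *
tilt();o=get_obs();print(o['wrist_force'],o['ee_pos'],o['tcp_rot'])"
```

```text
far tail 2497 deg from tool z 33.9 [[-0.022, -0.0136, -0.0116], [-0.0128, 0.0136, 0.0017]]
near tail 48 deg from tool z -3.7 [[0.0193, -0.0099, -0.0316], [0.0203, 0.0081, -0.0284]]
jaw 825 deg from tool z -1.1 [[-0.003, -0.0136, 0.0168], [-0.0019, 0.0137, 0.0343]]
[-0.51851422  0.45819911  9.77207598] [0.52556785 0.03251483 0.03528339] [ 179.22808536    1.67476858 -175.53851961]
```

>>> servo_tool(rows=[{"offset": [-0.01,0,0],"yaw": 0,"claw": 0.65},{"offset": [-0.01,0,-0.005],"yaw": 0,"claw": 0.65},{"offset": [-0.01,0,-0.005],"yaw": 0,"claw": 0.5},{"offset": [-0.01,0,-0.005],"yaw": 0,"claw": 0.4},{"offset": [-0.01,0,-0.005],"yaw": 0,"claw": 0.4},{"offset": [-0.01,0,-0.005],"yaw": 0,"claw": 0.4}])

```text
time: 75.15
ee_pos: [0.5255, 0.0325, 0.0342]
tcp_rot: [179.2, 1.5, -175.5]
wrist_force: [-0.7, 0.1, -0.1]
opening: 0.0513
grasp_force: 0.0
```

```bash
python3 -c "
from h import *
tilt();o=get_obs();print(o['wrist_force'],o['ee_pos'],o['opening'])
tilt()"
```

```text
far tail 2375 deg from tool z 32.4 [[-0.0213, -0.0135, -0.0126], [-0.0128, 0.0135, 0.0003]]
near tail 78 deg from tool z -17.8 [[0.0202, -0.0099, -0.0312], [0.0212, 0.0091, -0.0283]]
jaw 669 deg from tool z -2.1 [[-0.0031, -0.0136, 0.0189], [-0.0019, 0.0136, 0.0339]]
[ 0.56766984  0.08317263 -0.58355994] [0.52549978 0.03253901 0.03430309] 0.05109744369540717
far tail 2427 deg from tool z 33.4 [[-0.0216, -0.0136, -0.012], [-0.0129, 0.0136, 0.0009]]
near tail 63 deg from tool z 10.0 [[0.0192, -0.0101, -0.0319], [0.0203, 0.0079, -0.0286]]
jaw 842 deg from tool z -1.2 [[-0.0031, -0.0136, 0.0161], [-0.002, 0.0136, 0.0337]]
```

The blue clip stands on its own. I'll rise, turn 90° and pinch its beads.

>>> servo_tool(rows=[{"offset": [0,0,-0.1],"yaw": 0,"claw": 0.4},{"offset": [0,0,-0.4],"yaw": 0,"claw": 0.4},{"offset": [0,0,-0.8],"yaw": 0,"claw": 0.4},{"offset": [0,0,-1],"yaw": 0,"claw": 0.3},{"offset": [0,0,-1],"yaw": 0,"claw": 0.2}])

```text
time: 75.88
ee_pos: [0.524, 0.031, 0.1366]
tcp_rot: [179.2, 1.7, -175.5]
wrist_force: [0.4, -0.5, -0.8]
opening: 0.0684
grasp_force: 0.0
```

>>> servo_tool(rows=[{"offset": [0,0,-0.3],"yaw": 0.05,"claw": 0.15},{"offset": [0,0,-0.3],"yaw": 0.11,"claw": 0.15},{"offset": [0,0,-0.3],"yaw": 0.17,"claw": 0.15},{"offset": [0,0,-0.3],"yaw": 0.23,"claw": 0.15},{"offset": [0,0,-0.3],"yaw": 0.29,"claw": 0.15},{"offset": [0,0,-0.3],"yaw": 0.35,"claw": 0.15},{"offset": [0,0,-0.3],"yaw": 0.41,"claw": 0.15},{"offset": [0,0,-0.3],"yaw": 0.46,"claw": 0.15},{"offset": [0,0,-0.3],"yaw": 0.5,"claw": 0.15},{"offset": [0,0,-0.3],"yaw": 0.5,"claw": 0.15},{"offset": [0,0,-0.3],"yaw": 0.5,"claw": 0.15}])

```text
time: 77.25
ee_pos: [0.5221, 0.0305, 0.1638]
tcp_rot: [178.5, -0.8, 94.6]
wrist_force: [-0.3, -0.1, 0.3]
opening: 0.0728
grasp_force: 0.0
```

```bash
python3 - <<'E'
from h import *
o=get_obs();print(o['time'],o['q'].round(1))
im,P,H=look('wrist');c=np.array([.531,.033])
q=P[(np.hypot(P[:,0]-c[0],P[:,1]-c[1])<.045)&(P[:,2]>.062)&(P[:,2]<.095)]
u=(q[:,:2]-c)@np.array([.997,.0767]);v=(q[:,:2]-c)@np.array([-.0767,.997])
lo,hi=u<0,u>0;print(len(q),np.percentile(u[lo],[3,97]).round(4),np.percentile(u[hi],[3,97]).round(4),np.percentile(v,[3,97]).round(4),np.percentile(q[lo][:,2],[90]),np.percentile(q[hi][:,2],[90]))
for s in(lo,hi):
    w=np.polyfit(v[s],u[s],1);print('bead slope deg',np.degrees(np.arctan(w[0])).round(1))
mid=(np.percentile(u[lo],3)+np.percentile(u[hi],97))/2;vm=np.percentile(v,[3,97]).mean()
p=c+mid*np.array([.997,.0767])+vm*np.array([-.0767,.997]);print('centre',p)
go(p[0],p[1],.1,94.4,o);go(p[0],p[1],.069,94.4,o)
E
```

```text
77.25 [ 2.9 -1.  -6.  83.6  0.8 88.3]
940 [-0.0263 -0.0189] [0.0249 0.0324] [-0.0151  0.0158] [0.06881259] [0.06881222]
bead slope deg -0.4
bead slope deg -0.3
centre [0.5339841  0.03354531]
pose [0.5221 0.0305 0.1638] [178.5  -0.8  94.6] offset [0.012, 0.105, 0.641] yaw 0.001
pose [0.5221 0.0305 0.1638] [178.5  -0.8  94.6] offset [0.008, 0.097, 0.951] yaw 0.001
```

>>> servo_tool(rows=[{"offset": [0.01,0.1,0.2],"yaw": 0,"claw": 0.15},{"offset": [0.01,0.1,0.4],"yaw": 0,"claw": 0.15},{"offset": [0.01,0.1,0.4],"yaw": 0,"claw": 0.15},{"offset": [0.01,0.1,0.4],"yaw": 0,"claw": 0.15}])

```text
time: 77.8
ee_pos: [0.5333, 0.0329, 0.1254]
tcp_rot: [178.5, -0.8, 94.5]
wrist_force: [-0.6, -0.1, -0.1]
opening: 0.0724
grasp_force: 0.0
```

```bash
python3 - <<'E'
from h import *
o=get_obs()
im,P,H=look('wrist');T=R.from_euler('xyz',o['tcp_rot'],degrees=True).as_matrix();L=(P-o['ee_pos'])@T
k=(P[:,2]>.064)&(P[:,2]<.085)&(abs(L[:,0])<.03)&(abs(L[:,1])<.034)
a,b=L[k&(L[:,1]<0)],L[k&(L[:,1]>0)];f=lambda s:np.percentile(s,[3,50,97],axis=0).round(4).tolist()
print(f(a),f(b));print(o['ee_pos'],o['tcp_rot'],o['opening'])
E
```

```text
[[-0.0155, -0.0303, 0.0554], [0.0003, -0.0263, 0.057], [0.0153, -0.0229, 0.0597]] [[-0.0158, 0.0209, 0.0568], [0.0002, 0.0243, 0.0584], [0.0151, 0.0283, 0.0611]]
[0.53334109 0.03289333 0.12540095] [178.4537584   -0.76794175  94.52099462] 0.07242514983628226
```

>>> servo_tool(rows=[{"offset": [0,-0.01,0.25],"yaw": 0,"claw": 0.15},{"offset": [0,-0.01,0.5],"yaw": 0,"claw": 0.15},{"offset": [0,-0.01,0.57],"yaw": 0,"claw": 0.15},{"offset": [0,-0.01,0.57],"yaw": 0,"claw": 0.15},{"offset": [0,-0.01,0.57],"yaw": 0,"claw": 0.28},{"offset": [0,-0.01,0.57],"yaw": 0,"claw": 0.4},{"offset": [0,-0.01,0.57],"yaw": 0,"claw": 0.6},{"offset": [0,-0.01,0.57],"yaw": 0,"claw": 0.6},{"offset": [0,-0.01,0.57],"yaw": 0,"claw": 0.6},{"offset": [0,-0.01,0.57],"yaw": 0,"claw": 0.6}])

```text
time: 79.1
ee_pos: [0.5366, 0.0339, 0.0719]
tcp_rot: [178.0, -0.8, 94.5]
wrist_force: [1.5, 0.4, 15.1]
opening: 0.0354
grasp_force: 18.5
```

>>> servo_tool(rows=[{"offset": [0,0,-0.2],"yaw": 0,"claw": 0.6},{"offset": [0,0,-0.5],"yaw": 0,"claw": 0.6},{"offset": [0,0,-0.9],"yaw": 0,"claw": 0.6},{"offset": [0,0,-0.9],"yaw": 0,"claw": 0.6},{"offset": [0,0,-0.9],"yaw": 0,"claw": 0.6}])

```text
time: 79.72
ee_pos: [0.5314, 0.0323, 0.1576]
tcp_rot: [178.5, -0.8, 94.5]
wrist_force: [-1.1, -0.5, -1.4]
opening: 0.0348
grasp_force: 20.3
```

```bash
python3 - <<'E'
from h import *
o=get_obs();print(o['time'],o['opening'],o['grasp_force'],o['ee_pos'])
im,P,H=look('wrist');cv2.imwrite('pics/w17.png',im[...,::-1]);g=H.reshape(384,512,3)[165:300,200:300]
m=(g[...,0]>=105)&(g[...,0]<=120)&(g[...,1]>120);print([(200+np.where(m[k])[0][[0,-1]]).tolist() if m[k].any() else 0 for k in (5,15,25,35,45,60,80,100)])
go(.434,-.0,.2,94.4,o)
E
```

```text
79.725 0.034782986404003916 20.288265645503998 [0.53143509 0.03233201 0.15763704]
[0, 0, [247, 250], [211, 250], [211, 259], [213, 277], [230, 276], [230, 276]]
pose [0.5314 0.0323 0.1576] [178.5  -0.8  94.5] offset [-0.24, -0.985, -0.453] yaw 0.0
```

```bash
python3 - <<'E'
from h import *
for rep in range(2):
    o=get_obs();im,P,H=look('wrist');T=R.from_euler('xyz',o['tcp_rot'],degrees=True).as_matrix();L=(P-o['ee_pos'])@T
    k=(abs(L[:,0])<.03)&(abs(L[:,1])<.04)&(H[:,0]>100)&(H[:,0]<125)&(H[:,1]>110)&(L[:,2]<.1)
    for z0 in np.arange(-.01,.08,.008):
        s=k&(abs(L[:,2]-z0-.004)<.004)
        if s.sum()>8: print(round(z0+.004,3),s.sum(),'neg',np.percentile(L[s&(L[:,1]<-.003),1],[5,95]).round(4) if (s&(L[:,1]<-.003)).sum()>3 else '', 'pos',np.percentile(L[s&(L[:,1]>-.003),1],[5,95]).round(4) if (s&(L[:,1]>-.003)).sum()>3 else '')
    g=k|((abs(L[:,0])<.03)&(abs(L[:,1])<.01)&(L[:,2]<.06)&(L[:,2]>.01)&(H[:,1]<50)&(H[:,2]>60))
    s=g&~k;print('pin',s.sum(),np.percentile(L[s],[5,50,95],axis=0).round(4).tolist() if s.sum()>10 else '')
    break
E
```

```text
0.002 108 neg [-0.0142 -0.0092] pos [0.0107 0.0111]
0.01 418 neg [-0.0138 -0.0107] pos [0.0088 0.0114]
0.018 713 neg [-0.0132 -0.0103] pos [0.0049 0.0089]
0.026 654 neg [-0.0123 -0.0098] pos [0.0004 0.0045]
0.034 510 neg [-0.0115 -0.0033] pos [-0.0029  0.0004]
0.042 67 neg [-0.0166 -0.0039] pos [-0.0029 -0.0013]
0.05 215 neg [-0.0205 -0.0133] pos [-0.0024 -0.0013]
0.058 198 neg [-0.0246 -0.0153] pos [-0.0026 -0.0008]
0.066 94 neg [-0.0264 -0.004 ] pos [-0.0027 -0.0008]
pin 560 [[-0.0173, -0.0092, 0.0372], [0.0015, -0.007, 0.0384], [0.0168, -0.005, 0.0426]]
```

View pics/w17.png

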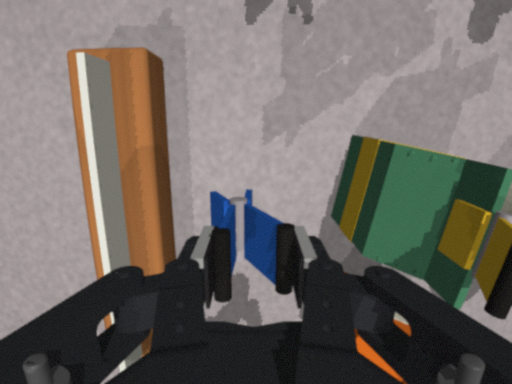

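The blue clip is held but tilted: its pin is at (238,200), about 7 mm off the tool axis, and its right jaw is vertical. I'll shift over so the plate enters under the pin.

>>> servo_tool(rows=[{"offset": [0,0,-0.25],"yaw": 0,"claw": 0.6},{"offset": [-0.12,-0.5,-0.25],"yaw": 0,"claw": 0.6},{"offset": [-0.24,-0.92,-0.25],"yaw": 0,"claw": 0.6},{"offset": [-0.24,-0.92,-0.25],"yaw": 0,"claw": 0.6},{"offset": [-0.24,-0.92,-0.25],"yaw": 0,"claw": 0.6},{"offset": [-0.24,-0.92,-0.25],"yaw": 0,"claw": 0.6}])

```text
time: 80.58
ee_pos: [0.4414, 0.0011, 0.1795]
tcp_rot: [178.5, -0.8, 94.5]
wrist_force: [0.7, -0.3, -0.6]
opening: 0.0348
grasp_force: 20.4
```

```bash
cat >> h.py <<'E'
def plate():
    o=get_obs();im,P,H=look('wrist');T=R.from_euler('xyz',o['tcp_rot'],degrees=True).as_matrix();L=(P-o['ee_pos'])@T
    s=(P[:,2]>.079)&(P[:,2]<.089)&(abs(P[:,0]+.0767*P[:,1]-.432)<.02)&(abs(P[:,1])<.12)&(H[:,1]<60)
    w=np.polyfit(L[s,0],L[s,1],1);print('plate',s.sum(),'tool y at x=0',w[1].round(4),'slope deg',np.degrees(np.arctan(w[0])).round(1),'width',np.percentile(L[s,1]-np.polyval(w,L[s,0]),[3,97]).round(4),'tool x',np.percentile(L[s,0],[2,98]).round(3))
    m=(abs(L[:,0])<.03)&(abs(L[:,1])<.01)&(L[:,2]<.045)&(L[:,2]>.03)&(H[:,1]<50)&(H[:,2]>60);print('pin',np.median(L[m],0).round(4),m.sum())
    k=(abs(L[:,0])<.03)&(abs(L[:,1])<.04)&(H[:,0]>100)&(H[:,0]<125)&(H[:,1]>110)&(L[:,2]>.05)&(L[:,2]<.075);print('jaws y',np.percentile(L[k&(L[:,1]<-.008),1],[5,50,95]).round(4),np.percentile(L[k&(L[:,1]>-.008),1],[5,95]).round(4))
    print(o['time'],o['ee_pos'].round(4),o['grasp_force'].round(1));return im
E
python3 - <<'E'
from h import *
im=plate();cv2.imwrite('pics/w18.png',im[...,::-1])
E
```

```text
plate 1658 tool y at x=0 -0.0117 slope deg -0.0 width [-0.0024  0.0024] tool x [-0.101  0.116]
pin [ 0.0011 -0.007   0.0384] 540
jaws y [-0.0258 -0.0223 -0.0189] [-0.0039 -0.0008]Traceback (most recent call last):
  File "<stdin>", line 2, in <module>
  File "h.py", line 82, in plate
    print(o['time'],o['ee_pos'].round(4),o['grasp_force'].round(1));return im
                                         ^^^^^^^^^^^^^^^^^^^^^^
AttributeError: 'float' object has no attribute 'round'
```

>>> servo_tool(rows=[{"offset": [0,-0.032,0],"yaw": 0,"claw": 0.6},{"offset": [0,-0.032,0.1],"yaw": 0,"claw": 0.6},{"offset": [0,-0.032,0.2],"yaw": 0,"claw": 0.6},{"offset": [0,-0.032,0.3],"yaw": 0,"claw": 0.6},{"offset": [0,-0.032,0.36],"yaw": 0,"claw": 0.6},{"offset": [0,-0.032,0.4],"yaw": 0,"claw": 0.6},{"offset": [0,-0.032,0.42],"yaw": 0,"claw": 0.6},{"offset": [0,-0.032,0.42],"yaw": 0,"claw": 0.6}])

```text
time: 81.62
ee_pos: [0.4388, 0.0012, 0.1379]
tcp_rot: [178.5, -0.8, 94.5]
wrist_force: [0.2, 0.6, -0.9]
opening: 0.0348
grasp_force: 20.4
```

```bash
sed -i "s/o\['grasp_force'\].round(1))/o['grasp_force'],o['wrist_force'])/" h.py; python3 -c "
from h import *
plate()"
```

```text
plate 2240 tool y at x=0 -0.0082 slope deg -0.1 width [-0.0024  0.0024] tool x [-0.07   0.117]
pin [ 0.0011 -0.007   0.0384] 542
jaws y [-0.0261 -0.0225 -0.0189] [-0.004  -0.0008]
81.625 [0.4388 0.0012 0.1379] 20.403675734996796 [ 0.1796485   0.60566738 -0.89390948]
```

>>> servo_tool(rows=[{"offset": [0,0,0.03],"yaw": 0,"claw": 0.6},{"offset": [0,0,0.05],"yaw": 0,"claw": 0.6},{"offset": [0,0,0.07],"yaw": 0,"claw": 0.5},{"offset": [-0.0,-0.03,0.08],"yaw": 0,"claw": 0.4},{"offset": [0,-0.06,0.09],"yaw": 0,"claw": 0.3},{"offset": [0,-0.07,0.09],"yaw": 0,"claw": 0.2},{"offset": [0,-0.07,0.09],"yaw": 0,"claw": 0.1},{"offset": [0,-0.07,0.09],"yaw": 0,"claw": 0.05},{"offset": [0,-0.07,0.09],"yaw": 0,"claw": 0.05}])

```text
time: 82.8
ee_pos: [0.4321, 0.0008, 0.1287]
tcp_rot: [178.5, -0.8, 94.5]
wrist_force: [1.4, -0.4, 0.0]
opening: 0.0813
grasp_force: 0.0
```

>>> servo_tool(rows=[{"offset": [0,0,-0.2],"yaw": 0,"claw": 0.05},{"offset": [0,0,-0.5],"yaw": 0,"claw": 0.05},{"offset": [0,0,-0.9],"yaw": 0,"claw": 0.05},{"offset": [0,0,-0.9],"yaw": 0,"claw": 0.05},{"offset": [0,0,-0.9],"yaw": 0,"claw": 0.05}])

```text
time: 83.42
ee_pos: [0.4298, -0.0005, 0.2181]
tcp_rot: [178.5, -0.8, 94.5]
wrist_force: [-0.8, -0.1, -0.7]
opening: 0.0814
grasp_force: 0.0
```

```bash
python3 - <<'E'
from h import *
o=get_obs();print(o['time'],o['ee_pos'])
im,P,H=look('wrist');cv2.imwrite('pics/w19.png',im[...,::-1])
beads(P,(.432,0.))
q=P[(np.hypot(P[:,0]-.432,P[:,1])<.045)&(P[:,2]>.1)&(P[:,2]<.16)];u=(q[:,:2]-[.432,0])@np.array([.997,.0767])
for s in(u<0,u>0): print(np.percentile(q[s],[3,50,97],axis=0).round(4).tolist())
E
```

```text
83.425 [ 0.42978076 -0.00054583  0.21808587]
beads 1034 [-0.0274 -0.0199] [0.0204 0.0278] mid 0.0002 v [-0.0149  0.0161] centre [0.4321 0.0006]
[[0.405, -0.0161, 0.1012], [0.4146, -0.0001, 0.1208], [0.4262, 0.0147, 0.1335]]
[[0.4382, -0.0134, 0.1012], [0.4496, 0.0027, 0.1204], [0.4592, 0.0175, 0.1335]]
```

>>> servo_tool(rows=[{"offset": [0,-0.3,-0.3],"yaw": 0,"claw": 0.05},{"offset": [0,-0.6,-0.6],"yaw": 0,"claw": 0.05},{"offset": [0,-1,-0.8],"yaw": 0,"claw": 0.05},{"offset": [0,-1,-0.8],"yaw": 0,"claw": 0.05},{"offset": [0,-1,-0.8],"yaw": 0,"claw": 0.05},{"offset": [0,-1,-0.8],"yaw": 0,"claw": 0.05}])

```text
time: 84.22
ee_pos: [0.3285, -0.0095, 0.2947]
tcp_rot: [178.6, -0.8, 94.5]
wrist_force: [0.7, 0.1, -0.7]
opening: 0.0812
grasp_force: 0.0
```

```bash
python3 - <<'E'
from h import *
o=get_obs();print(o['time'],o['ee_pos'],o['wrist_force'])
z=np.load('c0.npz');P0,H0,S0=z['P'],z['hsv'],z['S']
for k,n in enumerate(('scene','top')):
    im,P,H=look(n);cv2.imwrite(f'pics/{n}_end.png',im[...,::-1]);print(n);fins(P,H)
    for nm,c in(('orange',(.645,-.1)),('green',(.653,.0415)),('blue',(.574,.3265))):
        Q=P[(np.hypot(P[:,0]-c[0],P[:,1]-c[1])<.045)&(P[:,2]>.155)&(P[:,2]<.22)]
        if len(Q)>10: print(' clip on',nm,len(Q),'xy mid',((np.percentile(Q,3,axis=0)+np.percentile(Q,97,axis=0))/2).round(4),'top',np.percentile(Q[:,2],95).round(4))
    Q=P[(np.hypot(P[:,0]-.432,P[:,1])<.045)&(P[:,2]>.1)&(P[:,2]<.15)]
    if len(Q)>10: print(' parked',len(Q),((np.percentile(Q,3,axis=0)+np.percentile(Q,97,axis=0))/2).round(4),np.percentile(Q[:,2],95).round(4))
    for c in((.56,-.419),(.571,-.341),(.581,-.2626)):
        m=(H[:,0]<14)&(H[:,1]>80)&(np.hypot(P[:,0]-c[0],P[:,1]-c[1])<.03)&(P[:,2]>.165)&(P[:,2]<.24)
        if m.sum()>5: print(' hung',np.percentile(P[m],[3,50,97],axis=0).round(4).tolist())
    # bystanders: mean of points well above table, before/after
    A=P0[S0==k]
    for nm,c,zl in(('soap',(.75,.3),.05),('jar',(.77,.033),.05),('mug',(.72,-.19),.04)):
        f=lambda P:P[(np.hypot(P[:,0]-c[0],P[:,1]-c[1])<.06)&(P[:,2]>zl)&(P[:,2]<.17)]
        a,b=f(A),f(P);print(' ',nm,len(a),len(b),a.mean(0).round(3) if len(a) else '',b.mean(0).round(3) if len(b) else '')
E
```

```text
84.225 [ 0.32845667 -0.00950066  0.29473886] [ 0.73025933  0.05086128 -0.6940467 ]
scene
orange [ 0.6458 -0.1007] dir 67.3 len 0.078 78
green [0.655 0.042] dir 83.3 len 0.077 43
blue [0.5745 0.3269] dir 96.8 len 0.08 32
 clip on orange 203 xy mid [ 0.6458 -0.101   0.1728] top 0.1873
 clip on green 203 xy mid [0.6537 0.0415 0.172 ] top 0.1868
 clip on blue 163 xy mid [0.5742 0.3262 0.172 ] top 0.1875
 parked 161 [ 0.4331 -0.0005  0.119 ] 0.1338
 hung [[0.5488, -0.4351, 0.1742], [0.5594, -0.4191, 0.1967], [0.5697, -0.4029, 0.2053]]
 hung [[0.5679, -0.3567, 0.1777], [0.5728, -0.3407, 0.1987], [0.5812, -0.3254, 0.2054]]
 hung [[0.5739, -0.275, 0.1722], [0.5813, -0.2552, 0.1952], [0.5919, -0.2434, 0.2054]]
  soap 556 556 [0.763 0.292 0.099] [0.763 0.292 0.1  ]
  jar 784 783 [0.794 0.019 0.093] [0.794 0.019 0.093]
  mug 509 507 [ 0.724 -0.209  0.068] [ 0.724 -0.209  0.068]
top
orange [ 0.6439 -0.0996] dir 68.0 len 0.078 39
green [0.6513 0.0401] dir 83.6 len 0.075 33
blue [0.5733 0.3245] dir 95.5 len 0.075 27
 clip on orange 211 xy mid [ 0.643  -0.1012  0.1729] top 0.1889
 clip on green 209 xy mid [0.6516 0.0416 0.1733] top 0.1894
 clip on blue 213 xy mid [0.5744 0.3268 0.1734] top 0.1902
 parked 217 [0.4345 0.001  0.1194] 0.1367
 hung [[0.5506, -0.4311, 0.1718], [0.5582, -0.414, 0.2045], [0.5716, -0.4011, 0.208]]
 hung [[0.5677, -0.3572, 0.1669], [0.5728, -0.3402, 0.2022], [0.5816, -0.3243, 0.2072]]
 hung [[0.5723, -0.2751, 0.1666], [0.5804, -0.2572, 0.1976], [0.5896, -0.2422, 0.2082]]
  soap 440 435 [0.742 0.294 0.107] [0.742 0.294 0.108]
  jar 614 616 [0.772 0.026 0.101] [0.772 0.026 0.101]
  mug 226 224 [ 0.724 -0.203  0.074] [ 0.724 -0.203  0.074]
```

```bash
python3 -c "
from workcell import *
print(job_done())"
```

```text
the job is handed in; nothing more can be done
None
```

The job is handed in but no verdict came back; by my last camera check all three cartons present are clipped, the three scoops hang one per peg, and the blue clip, dropped once and recovered, is back on the strip, with the mug, jar and soap bottle unmoved.

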